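Box the turned beads

TASK

Open the closed case: turn any brass turnbutton that holds its lid clear, lift the lid off and lay it on the bench; then, using the scoop and never the fingers, scoop all the round ebony beads out of the tray and tip them into the case. Put the lid back so that it sits fully down, turn both turnbuttons right across its edge to secure it, and leave the scoop hanging by its grip bar on the hook. Leave the glue bottle, the chisel and the sanding block where they are.

Things in the scene. Friction and masses are not known exactly. Their poses are not given: they have to be found in the camera images.
- scoop: Loose metal scoop, 0.2 kg, standing on the bench. Origin: centre of the pan's underside; +x to the open front, z up. Wooden grip bar across it (along y): 14 mm thick in x, z from 78 to 102 mm, 78 mm long, centred at x = -4.1 mm over the centre of mass, on two straps at y = +-40.5. Pinch it from above, fingers closing along the scoop's x; tips kept above z = 78 leave its underside free.
- scoop_nose (a point): Middle of the front edge of the scoop's pan, underside: (25, 0, 0) mm in the scoop's frame. The pan floor is 50 mm long (x -25 to +25), 84 mm wide, 2 mm thick; side walls 28 mm high from x = -22 to +19, back wall 32 mm high, both 2.5 mm thick; the front is open.
- scoop_bail (a point): Middle of the underside of the scoop's grip bar, at (-4.1, 0, 78) mm in the scoop's frame; this is what rests on the hook. Two small stops under the bar, 4 mm thick and 8 mm deep, at y = -16 and +16 mm keep it centred on the rod, which goes between them.
- hook: Fixed steel hook stand. Origin: centre of its foot (disc 90 mm across, 12 mm high) on the bench. Post 16 mm across, 195 mm high. A round rod 8 mm thick leaves it along the stand's own -x, its axis 180 mm up; it is level out to 82 mm from the post's axis, then turns up to a tip 90 mm out whose top is 200 mm above the bench.
- hook_seat (a point): Point on top of the hook's level rod, 55 mm from the post's axis and 184 mm above the bench; axes as the hook's.
- tray: Fixed wooden bead tray. Origin: centre of its footprint on the bench, x along it. Inside 210 mm long (x +-105) and 94 mm wide (y +-47); walls 6 mm, tops 66 mm above the bench. The floor is level, 8 mm above the bench, from x = -35 to +70; a 16 degree ramp rises from there to 28 mm at x = -105 (where the scoop goes in), and a 45 degree slope to 43 mm at x = +105.
- case: Fixed square case, painted green, closed by the lid at the start. Origin: centre of its underside on the bench. Outside 130 x 130 mm, 70 mm high, walls and floor 5 mm thick. Against the middle of its -x and +x sides stands a 30 mm wide post, 79 mm high from 74 to 95 mm out from the centre, which carries a turnbutton.
- case_in (a point): Centre of the case's inner floor, 5 mm above the bench; axes as the case's.
- button_near (a joint): Angle (rad) of the brass turnbutton on the case's -x side, about the upright axis, anticlockwise from above. 0: along the edge, clear of the lid (as it is up to 0.25); 1.57: straight across the lid's edge (secured); stops at -0.3 and 1.62. Stiff (0.04 N m): it stays where it is left.
- button_near_grip (a point): On the near turnbutton's axis, half-way up its rib; (-84, 0, 98) mm in the case's frame, turning with the button. Button: a bar 80 x 14 mm, 80 to 88 mm above the bench, and on it an upright grip rib 44 mm long, 10 mm thick, from 88 to 108 mm; both lie along this point's y axis, which is the case's y at angle 0.
- button_far (a joint): Angle of the brass turnbutton on the case's +x side; same values and sizes as the near one.
- button_far_grip (a point): On the axis of the far turnbutton, 98 mm above the bench; (84, 0, 98) mm in the case's frame; its y axis runs along the bar.
- lid: Loose square lid of pale wood, 0.2 kg, seated on the case at the start. Origin: centre of its underside. Plug 112 x 112 mm, z 0 to 8 mm, which enters the case's 120 mm mouth; plate 132 x 132 mm, z 8 to 16; square knob 24 x 24 mm, z 16 to 46. Fully down on the case its origin is 62 mm above the bench, its sides along the case's (any of the four ways round).
- bead1: Loose round turned ebony bead (dark brown), 25 mm across, 10 g; origin at its centre. May be absent (None).
- bead2: Loose round turned ebony bead (dark brown), 25 mm across, 10 g; origin at its centre. May be absent (None).
- bead3: Loose round turned ebony bead (dark brown), 25 mm across, 10 g; origin at its centre. May be absent (None).
- bead4: Loose round turned ebony bead (dark brown), 25 mm across, 10 g; origin at its centre. May be absent (None).
- bead5: Loose round turned ebony bead (dark brown), 25 mm across, 10 g; origin at its centre. May be absent (None).
- bead6: Loose round turned ebony bead (dark brown), 25 mm across, 10 g; origin at its centre. May be absent (None).
- bead7: Loose round turned ebony bead (dark brown), 25 mm across, 10 g; origin at its centre. May be absent (None).
- bead8: Loose round turned ebony bead (dark brown), 25 mm across, 10 g; origin at its centre. May be absent (None).
- glue: Bystander: white glue bottle 56 mm across, 130 mm high, loose; origin at the centre of its underside.
- chisel: Bystander: wood chisel lying on the bench, 225 mm long along its x, 30 mm high, loose; origin under its middle.
- sander: Bystander: cork sanding block 70 x 120 x 28 mm, loose; origin at the centre of its underside.
Not all that is in view belongs to the job. What is shaped like the scoop but green is not meant.

How it is judged:
By the outcome, as a careful person would: the job done as asked, in the order asked, and still so for the second after the job is handed in, with the robot touching nothing.
Of bead1, bead2, bead3, bead4, bead5, bead6, bead7, bead8 only 6 to 8 are there at a start; the rules pass over those that are not, and their reading is None.
At some moment in a run one of scoop, lid may be knocked a few centimetres aside while the robot is not near it.
It also fails if it takes over 205 s, if anything falls off the work surface, if the arm or the gripper's body presses on something with over 40 N, if the wrist force passes 120 N, or if a joint passes its speed limit or range.

ROBOT

A 6-joint arm with a two-finger parallel gripper is mounted at the origin on the work surface. World frame = base frame: x ahead of the robot, y to its left, z up, the work surface at z = 0. Lengths are in m, angles in rad, forces in N, time in s.
With the tool pointing down it reaches from about 0.35 to 0.775 m from the base axis. Payload 7.3 kg.
Tool frame: the origin (TCP) lies at the very end of the fingers, on their centre line; the grasp point (between the pads) lies 19 mm behind it; z points along the fingers, y is the direction in which the jaws open and shut (so a half turn about z gives the same grasp; the last joint's range is limited). The gripper opens to 92 mm and grips with 3 to 60 N. Pads are 19 mm wide; open, the fingers measure 130 mm over their backs; the gripper's body (75 mm by 190 mm) begins 47 mm behind the grasp point.
Start: joints at [1.171, 0.342, 1.524, -0, 1.275, -0.146], TCP at [0.132, 0.508, 0.227] pointing down, gripper open.
Joint ranges: [-2.53, 2.53], [-0.77, 2.02], [0.04, 2.7], [-1, 4.14], [0.28, 2.66], [-3.11, 3.11]. Speed limits (rad/s): [2.57, 2.57, 3.14, 3.14, 3.14, 3.14].

INTERFACE

Orientations are given as [roll, pitch, yaw] about the fixed x, y, z axes, in that order (R = Rz(yaw) Ry(pitch) Rx(roll)).
In Python, from cell import monitor, eyes, order gives the robot as it stands. The module is installed in compiled form; this text tells all that it offers.
- The arm moves only by the tool carry_out, never from a script. Its argument "targets" is a list of rows, each a list of 2 entries, a list of its own where there are three numbers: the shift along the tool's x, y, z in m, then the turn about the tool's z in rad. In form: [[[dx, dy, dz], twist], ...]. A call has 1 to 10 rows; each row shifts and turns the pose as measured when the row begins, along the tool's axes as they then stand; what a row does not reach is not made up. A row lasts 1/8 s, in which the tool goes at most 62.5 mm and 10.7 degrees, less where a joint would pass 70% of its speed; a pose out of reach is approached as far as the arm can. A call is refused whole if a number of a shift passes 0.0625 or a number of a turn 0.188, either way. A call with a gripper value outside its range is refused whole. "fingers" is the closure, from 0 (fully open) to 1 (shut), set as the call begins (left out, the last holds). The fingers move at their own pace and stop on an object; "grip_force" is the grip in N (left out, the last holds). Time passes only in rows, so rows that do not move let the fingers close. It gives the time, the measured TCP pose, the force and the opening at its end, in the units of the state.
- monitor.observe(): the state, without advancing time (a new reading comes with each control period).
- eyes.read_camera(name): name is "side" or "top" or "wrist"; returns the picture (480x640x3 uint8, red, green, blue); there is no depth.
- eyes.camera_info(name): a dict with "K" (3x3 intrinsics, pixels), "rvec" (rotation vector, rad) and "tvec" (3), from world to camera coordinates, as OpenCV has them. Camera axes: x right, y down, z forward; pixel columns grow to the right and rows downward; lengths in m; the calibration is good to about 2 mm. A picture is of the moment at which its call begins: read the wrist's pose just before it. camera_info takes no time and is no camera call; for the wrist camera it gives the pose at the moment of the call.
- order.hand_in(): hands the job in, once; it reports no verdict.
The state is a dict: "time": time; "qpos": joint angles; "qvel": joint speeds; "joint_efforts": joint torques, N m; "tool_pos": TCP position; "tool_rot": TCP orientation; "contact_force": force on the tool from outside, world axes, zero at the start; "torque": the same for the moment, N m; "opening": finger opening in m.
Only numpy, scipy, OpenCV 4.12 (cv2) and the standard library are available. Lean on these libraries where they do the work, as an engineer would, in place of code of your own. Each camera call takes 0.05 s, during which the arm holds its last target.

## Working session

There is one attempt and no reset: what is moved stays moved. The work goes in short steps, Python scripts to look and compute and a tool call to move; the robot and the scene stay as the last step left them, time stands still between calls to the robot, and variables do not carry over. Pictures are saved under pics/ and viewed, and the job is handed in when it is done.

Besides the shell and the picture viewer there is one more tool, called after "Emit:" as a command line: name --argument value ..., lists and objects as JSON in quotes. carry_out: Moves the arm, as the interface text tells. Its arguments: {"type":"object","properties":{"targets":{"type":"array","items":{"type":"array"}},"fingers":{"type":"number"},"grip_force":{"type":"number"}},"required":["targets"]}

```bash
mkdir -p pics; cat > h.py <<'E'
import numpy as np, cv2
from cell import monitor, eyes, order
def snap(n,f):
    im=eyes.read_camera(n); cv2.imwrite(f'pics/{f}.png',im[:,:,::-1]); return im
def cam(n):
    i=eyes.camera_info(n); R,_=cv2.Rodrigues(np.array(i['rvec'],float)); return np.array(i['K'],float),R,np.array(i['tvec'],float).reshape(3)
def ray(n,u,v,z):
    K,R,t=cam(n); d=R.T@np.linalg.solve(K,[u,v,1]); c=-R.T@t; s=(z-c[2])/d[2]; return c+s*d
def proj(n,p):
    K,R,t=cam(n); q=K@(R@np.array(p,float)+t); return q[:2]/q[2]
E
python3 - <<'E'
from h import *
print(monitor.observe())
for n in ['side','top','wrist']:
    snap(n,n+'0'); K,R,t=cam(n); print(n,K.tolist(),(-R.T@t).round(3),R.round(3).tolist())
E
```

```text
{'time': 0.0, 'qpos': array([ 1.17100358e+00,  3.42667274e-01,  1.52499832e+00, -6.78548878e-06,
        1.27538601e+00, -1.46014964e-01]), 'qvel': array([-1.42389851e-03,  5.99195779e-04, -6.63372878e-06,  6.81643996e-05,
        1.42732962e-03,  7.96072377e-04]), 'joint_efforts': array([ 5.67388270e-04, -4.31236911e+01, -2.44222695e+01,  7.18102790e-02,
        5.57763828e-02, -1.50990586e-04]), 'tool_pos': array([0.13164039, 0.50781976, 0.22608026]), 'tool_rot': array([-3.14014829e+00, -2.05851822e-04,  2.88781671e+00]), 'contact_force': array([-0.27903436, -0.03349373, -0.31301521]), 'torque': array([ 0.03093812, -0.00075147,  0.00933365]), 'opening': 0.09181033986044852}
side [[459.4283317198683, 0.0, 323.7600231225494], [0.0, 459.4283317198683, 238.66518492856326], [0.0, 0.0, 1.0]] [ 0.433 -0.781  0.78 ] [[0.994, -0.108, 0.008], [-0.063, -0.633, -0.772], [0.089, 0.767, -0.636]]
top [[612.0893885435503, 0.0, 325.7664687768959], [0.0, 612.0893885435503, 237.20290207425805], [0.0, 0.0, 1.0]] [ 0.314 -0.011  1.607] [[-0.016, -1.0, 0.007], [-0.989, 0.015, -0.144], [0.144, -0.009, -0.99]]
wrist [[382.6743362351285, 0.0, 317.43005902074555], [0.0, 382.6743362351285, 240.4420615399495], [0.0, 0.0, 1.0]] [0.065 0.526 0.385] [[0.251, 0.968, -0.001], [0.936, -0.242, 0.256], [0.248, -0.065, -0.967]]
```

```bash
python3 - <<'E'
import cv2
t=cv2.imread('pics/top0.png'); s=cv2.imread('pics/side0.png')
cv2.imwrite('pics/c1.png',cv2.resize(t[190:345,190:350],None,fx=4.9,fy=4,interpolation=3)[:600] if 0 else cv2.resize(t[225:335,195:335],None,fx=5,fy=5,interpolation=3))
cv2.imwrite('pics/c2.png',cv2.resize(t[210:330,320:440],None,fx=5,fy=5,interpolation=3))
cv2.imwrite('pics/c3.png',cv2.resize(t[125:245,265:385],None,fx=5,fy=5,interpolation=3))
cv2.imwrite('pics/c4.png',cv2.resize(s[170:320,220:370],None,fx=4,fy=4,interpolation=3))
E
cat > wf.py <<'E'
from h import *
def box(x0,x1,y0,y1,z0,z1):
    P=np.array([[x,y,z] for x in(x0,x1) for y in(y0,y1) for z in(z0,z1)])
    return [(P[a],P[b]) for a in range(8) for b in range(a+1,8) if bin(a^b).count('1')==1]
M=lambda *a:box(*[v/1000 for v in a])
def scoop(): return M(-25,25,-42,42,0,2)+M(-22,19,39.5,42,0,28)+M(-22,19,-42,-39.5,0,28)+M(-25,-22.5,-42,42,0,32)+M(-11.1,2.9,-39,39,78,102)
def lid(): return M(-66,66,-66,66,8,16)+M(-12,12,-12,12,16,46)
def case(): return M(-65,65,-65,65,0,70)+M(-95,-74,-15,15,0,79)+M(74,95,-15,15,0,79)
def button(): return M(-7,7,-40,40,80,88)+M(-5,5,-22,22,88,108)
def tray(): return M(-111,111,-53,53,0,66)+M(-105,105,-47,47,66,66)+M(-35,70,-47,47,8,8)
def hook():
    c=[(np.array([.045*np.cos(a),.045*np.sin(a),.012]),np.array([.045*np.cos(a+.3),.045*np.sin(a+.3),.012])) for a in np.arange(0,6.3,.3)]
    return c+M(-8,8,-8,8,12,195)+M(-82,0,-4,4,176,184)+M(-92,-84,-4,4,180,200)
def T(E,x,y,yaw,z=0):
    c,s=np.cos(yaw),np.sin(yaw); R=np.array([[c,-s,0],[s,c,0],[0,0,1]]); o=np.array([x,y,z])
    return [(R@a+o,R@b+o) for a,b in E]
def draw(imgf,name,items,crop,f,out,cm=None):
    im=cv2.imread(f'pics/{imgf}.png'); x0,y0,x1,y1=crop
    im=cv2.resize(im[y0:y1,x0:x1],None,fx=f,fy=f,interpolation=3)
    K,R,t=cm or cam(name)
    for E,col in items:
        for a,b in E:
            q=[]
            for p in(a,b):
                v=K@(R@p+t); q.append(tuple(int(round((v[i]/v[2]+.5-(x0,y0)[i])*f)) for i in(0,1)))
            cv2.line(im,q[0],q[1],col,1,cv2.LINE_AA)
    cv2.imwrite(f'pics/{out}.png',im)
E
python3 - <<'E'
from h import *
c=lambda u,v:(u/5+195-.5,v/5+225-.5)
print('lid',[ray('top',*c(*p),.078)[:2].round(4) for p in[(60,124),(326,122),(323,385),(55,385)]])
print('knob',ray('top',*c(187,250),.108)[:2])
print('bf',[ray('top',*c(*p),.088)[:2].round(4) for p in [(115,80),(270,88)]],'bn',[ray('top',*c(*p),.088)[:2].round(4) for p in [(185,340),(187,504)]])
print('scoop bar',ray('top',*c(585,240),.102)[:2],[ray('top',*c(*p),0)[:2].round(4) for p in[(500,300),(660,320)]])
d=lambda u,v:(u/5+320-.5,v/5+210-.5)
print('tray',[ray('top',*d(*p),.066)[:2].round(4) for p in[(347,91),(555,91),(560,528),(338,528)]])
print('beads',[ray('top',*d(*p),.0205)[:2].round(4) for p in[(387,312),(444,318),(440,375),(497,370),(386,428),(494,430)]])
e=lambda u,v:(u/5+265-.5,v/5+125-.5)
print('hook',ray('top',*e(257,193),.012)[:2],'tip',ray('top',*e(237,275),.2)[:2],'ptop',ray('top',*e(252,90),.195)[:2])
E
```

```text
lid [array([0.51 , 0.275]), array([0.509 , 0.1414]), array([0.3773, 0.1429]), array([0.3794, 0.2759])]
knob [0.44295857 0.20649389]
bf [array([0.5305, 0.2459]), array([0.5253, 0.1684])] bn [array([0.4001, 0.2101]), array([0.3198, 0.2086])]
scoop bar [0.44540466 0.01148369] [array([0.4235, 0.058 ]), array([ 0.4117, -0.0258])]
tray [array([ 0.5601, -0.1869]), array([ 0.5585, -0.2932]), array([ 0.3372, -0.2867]), array([ 0.3389, -0.1756])]
beads [array([ 0.4507, -0.2093]), array([ 0.4471, -0.2389]), array([ 0.4175, -0.2358]), array([ 0.4197, -0.2655]), array([ 0.3906, -0.2069]), array([ 0.3887, -0.2627])]
hook [ 0.7469822  -0.00266439] tip [0.65631215 0.00631547] ptop [ 0.74784327 -0.00192337]
```

```bash
cat > o.py <<'E'
from wf import *
G=(0,255,0);B=(255,80,0);W=(255,0,255);Y=(0,255,255)
cs=(0.444,0.208,-0.011)
import math
def cpt(dx): return (cs[0]+dx*math.cos(cs[2]),cs[1]+dx*math.sin(cs[2]))
I=[(T(case(),*cs),B),(T(lid(),*cs,z=.062),W),(T(button(),*cpt(-.084),cs[2]+1.57),Y),(T(button(),*cpt(.084),-.067),Y),(T(scoop(),.4413,.0117,3.0),(0,0,255)),(T(tray(),.4487,-.2356,3.10),G),(T(hook(),.747,-.0027,-.099),G)]
draw('top0','top',I,(200,140,440,330),3.3,'w1')
draw('side0','side',I,(220,160,460,400),2.5,'w2')
E
python3 o.py
cat > plan.py <<'E'
from h import *
import sys
def plan(x,y,z,yaw=None,n=None,step=.06):
    s=monitor.observe(); p=np.array(s['tool_pos']); y0=s['tool_rot'][2]
    yaw=y0 if yaw is None else yaw
    d=np.array([x,y,z])-p; dy=(yaw-y0+np.pi)%(2*np.pi)-np.pi
    n=n or int(max(np.ceil(np.abs(d).max()/step),np.ceil(np.linalg.norm(d)/step),np.ceil(abs(dy)/.18),1))
    rows=[];a=y0
    for i in range(n):
        c,sn=np.cos(a),np.sin(a); w=d/n
        rows.append([[round(float(c*w[0]+sn*w[1]),4),round(float(sn*w[0]-c*w[1]),4),round(float(-w[2]),4)],round(float(-dy/n),3)])
        a+=dy/n
    print('t%.2f'%s['time'],p.round(4),'yaw%.3f'%y0,'q6 %.2f'%s['qpos'][5],'n',n); print(str(rows).replace(' ',''))
if __name__=='__main__':
    a=[None if v=='-' else float(v) for v in sys.argv[1:]]
    if len(a)>4 and a[4]: a[4]=int(a[4])
    plan(*a)
E
python3 plan.py .36 .209 .16 3.13
```

```text
t0.15 [0.1317 0.5079 0.2262] yaw2.888 q6 -0.15 n 7
[[[-0.0423,-0.0331,0.0095],-0.035],[[-0.0411,-0.0346,0.0095],-0.035],[[-0.0399,-0.036,0.0095],-0.035],[[-0.0386,-0.0373,0.0095],-0.035],[[-0.0373,-0.0387,0.0095],-0.035],[[-0.036,-0.0399,0.0095],-0.035],[[-0.0346,-0.0412,0.0095],-0.035]]
```

Emit:
carry_out --targets '[[[-0.042,-0.033,0.0095],-0.035],[[-0.041,-0.0345,0.0095],-0.035],[[-0.04,-0.036,0.0095],-0.035],[[-0.0385,-0.0375,0.0095],-0.035],[[-0.0375,-0.0385,0.0095],-0.035],[[-0.036,-0.04,0.0095],-0.035],[[-0.0345,-0.041,0.0095],-0.035],[[0,0,0],0]]' --fingers 0.5 --grip_force 30

```text
time: 1.15
tool_pos: [0.3678, 0.2022, 0.1567]
tool_rot: [3.141, 0.0, -3.14]
contact_force: [-0.0, 0.1, -0.2]
opening: 0.0458
```

```bash
python3 plan.py .36 .209 .093 3.13; python3 -c "
from h import *
snap('wrist','w_a')"
```

```text
t1.15 [0.3678 0.2022 0.1567] yaw-3.140 q6 -1.25 n 2
[[[0.0039,0.0034,0.0319],0.007],[[0.0039,0.0034,0.0319],0.007]]
```

```bash
python3 -c "
from h import *
print(ray('wrist',334,252,.108),ray('wrist',332,178,.088),ray('wrist',332,300,.088))"
```

```text
[0.35910132 0.21364981 0.108     ] [0.31959691 0.21273826 0.088     ] [0.39713263 0.21377304 0.088     ]
```

Emit:
carry_out --targets '[[[0.004,0.0035,0.032],0.007],[[0.004,0.0035,0.031],0.007],[[0,0,0],0]]'

```text
time: 1.58
tool_pos: [0.3574, 0.2133, 0.0936]
tool_rot: [3.139, 0.001, 3.132]
contact_force: [0.5, 0.4, -0.7]
opening: 0.0458
```

Emit:
carry_out --targets '[[[-0.002,0.001,0.001],0],[[0,0,0],0],[[0,0,0],0]]' --fingers 1 --grip_force 30

```text
time: 1.95
tool_pos: [0.3606, 0.2162, 0.0953]
tool_rot: [3.138, 0.006, 3.135]
contact_force: [1.1, -1.1, -0.0]
opening: 0.0207
```

Emit:
carry_out --targets '[[[0,0,0.002],0],[[0,0,0],0],[[0,0,0],0]]'

```text
time: 2.33
tool_pos: [0.3605, 0.2109, 0.0951]
tool_rot: [-3.136, 0.005, 3.138]
contact_force: [1.0, 4.9, -8.9]
opening: 0.0096
```

Emit:
carry_out --targets '[[[0,0,0],0.175],[[0,0,0],0.175],[[0,0,0],0.175],[[0,0,0],0.175],[[0,0,0],0.175],[[0,0,0],0.175],[[0,0,0],0.175],[[0,0,0],0.175],[[0,0,0],0.17],[[0,0,0],0]]'

```text
time: 3.58
tool_pos: [0.3605, 0.2111, 0.095]
tool_rot: [3.137, 0.007, 1.521]
contact_force: [1.0, -2.3, -3.8]
opening: 0.0097
```

Emit:
carry_out --targets '[[[0,0,0],0],[[0,0,-0.005],0],[[0,0,-0.025],-0.02],[[0,0.04,0],-0.02],[[0,0.042,0],0],[[0,0,0],0]]' --fingers 0.5

```text
time: 4.32
tool_pos: [0.4455, 0.212, 0.1294]
tool_rot: [3.133, 0.004, 1.575]
contact_force: [-0.8, 0.4, -1.4]
opening: 0.0457
```

```bash
python3 plan.py .4442 .210 .084 1.56; python3 -c "
from h import *
snap('wrist','w_b')"
```

```text
t4.33 [0.4455 0.212  0.1294] yaw1.575 q6 0.29 n 1
[[[-0.002,-0.0013,0.0454],0.015]]
```

Emit:
carry_out --targets '[[[-0.002,-0.001,0.03],0.01],[[0,0,0.015],0],[[0,0,0],0]]'

```text
time: 4.75
tool_pos: [0.4398, 0.2099, 0.0838]
tool_rot: [3.136, 0.005, 1.568]
contact_force: [-1.2, 0.8, 0.0]
opening: 0.0461
```

Emit:
carry_out --targets '[[[0,0,0],0],[[0,0,0],0],[[0,0,0],0],[[0,0,0],0]]' --fingers 1 --grip_force 25

```text
time: 5.25
tool_pos: [0.4408, 0.2104, 0.0862]
tool_rot: [3.132, 0.004, 1.57]
contact_force: [0.2, -0.3, -2.4]
opening: 0.0238
```

Emit:
carry_out --targets '[[[0,0,-0.01],0],[[0,0,-0.02],0],[[0,0,-0.03],0],[[0.02,0,-0.02],0],[[0.045,-0.006,0],0],[[0.045,-0.006,0],0],[[0.045,-0.006,0],0],[[0.005,0,0.03],0],[[0,0,0.03],0],[[0,0,0],0]]'

```text
time: 6.5
tool_pos: [0.4166, 0.3751, 0.1107]
tool_rot: [3.141, 0.005, 1.57]
contact_force: [-0.3, 0.4, -1.8]
opening: 0.024
```

```bash
python3 plan.py .42 .37 .03 1.57; python3 -c "
from h import *
snap('side','s_b')"
```

```text
t6.50 [0.4166 0.3751 0.1107] yaw1.570 q6 0.60 n 2
[[[-0.0026,0.0017,0.0403],-0.0],[[-0.0026,0.0017,0.0403],-0.0]]
```

Emit:
carry_out --targets '[[[0,0,0.04],0],[[0,0,0.03],0],[[0,0,0.01],0],[[0,0,0.005],0],[[0,0,0.003],0],[[0,0,0],0]]'

```text
time: 7.3
tool_pos: [0.4234, 0.3782, 0.0318]
tool_rot: [3.127, -0.005, 1.568]
contact_force: [0.8, 0.1, -2.3]
opening: 0.0241
```

Emit:
carry_out --targets '[[[0,0,0.005],0],[[0,0,0.004],0],[[0,0,0.003],0],[[0,0,0],0]]'

```text
time: 7.8
tool_pos: [0.4245, 0.3791, 0.024]
tool_rot: [3.124, -0.008, 1.568]
contact_force: [-0.2, -0.4, -2.4]
opening: 0.0238
```

Emit:
carry_out --targets '[[[0,0,0.003],0],[[0,0,0.001],0],[[0,0,0],0]]'

```text
time: 8.18
tool_pos: [0.4248, 0.3793, 0.0236]
tool_rot: [3.122, -0.009, 1.568]
contact_force: [-0.5, 0.3, 0.3]
opening: 0.0237
```

Emit:
carry_out --targets '[[[0,0,0],0],[[0,0,0],0],[[0,0,-0.03],0],[[0,0,-0.06],0],[[-0.02,0,-0.05],0.03],[[-0.06,0.003,-0.01],0.03],[[-0.06,0.003,0],0.03],[[-0.06,0.003,0],0.03],[[-0.06,0.003,0],0.02],[[-0.06,0.003,0],0]]' --fingers 0.5

```text
time: 9.43
tool_pos: [0.4124, 0.0532, 0.174]
tool_rot: [3.115, -0.013, 1.431]
contact_force: [0.6, -0.8, 0.6]
opening: 0.0459
```

```bash
python3 plan.py .4454 .0111 .13 1.43; python3 -c "
from h import *
snap('top','t_b')
im=cv2.imread('pics/t_b.png');cv2.imwrite('pics/t_bc.png',im[90:390,60:460][:, :].repeat(2,0).repeat(2,1)[:600,:800])
"
```

```text
t9.43 [0.4124 0.0532 0.174 ] yaw1.431 q6 0.07 n 2
[[[-0.0186,0.0193,0.022],0.001],[[-0.0186,0.0193,0.022],0.001]]
```

Emit:
carry_out --targets '[[[-0.0185,0.019,0.015],0],[[-0.0185,0.019,0.01],0],[[0,0,0],0]]'

```text
time: 9.85
tool_pos: [0.4458, 0.0006, 0.1492]
tool_rot: [3.113, -0.009, 1.42]
contact_force: [-0.1, 0.2, -0.8]
opening: 0.0457
```

```bash
python3 plan.py .4454 .0111 .085 1.43;  python3 -c "
from h import *
print(monitor.observe()['tool_rot'])
snap('wrist','w_c')
snap('side','s_c')
im=cv2.imread('pics/s_c.png');cv2.imwrite('pics/s_cc.png',cv2.resize(im[160:320,200:400],None,fx=3,fy=3))
"
```

```text
t9.85 [0.4458 0.0006 0.1492] yaw1.420 q6 -0.03 n 2
[[[0.0052,-0.001,0.0321],-0.005],[[0.0052,-0.001,0.0321],-0.005]]
[ 3.11332223 -0.009054    1.42036323]
```

```bash
python3 -c "
from h import *
print(ray('wrist',313,172,.102),ray('wrist',313,306,.102), proj('wrist',[.4458,.0006,.1492]))"
```

```text
[0.45089008 0.05435795 0.102     ] [ 0.43930449 -0.02171338  0.102     ] [321.79929094 301.52909283]
```

Emit:
carry_out --targets '[[[0.006,-0.001,0.03],-0.005],[[0.005,-0.001,0.025],0],[[0.001,0,0.008],0],[[0,0,0.001],0],[[0,0,0],0]]'

```text
time: 10.58
tool_pos: [0.4468, 0.0183, 0.0872]
tool_rot: [3.109, -0.01, 1.432]
contact_force: [0.5, 0.4, -0.6]
opening: 0.0459
```

Emit:
carry_out --targets '[[[-0.004,0,0.004],0],[[0,0,0],0]]'

```text
time: 10.82
tool_pos: [0.447, 0.0138, 0.0841]
tool_rot: [3.106, -0.01, 1.432]
contact_force: [0.3, 0.1, -0.5]
opening: 0.0455
```

Emit:
carry_out --targets '[[[0,0,0],0],[[0,0,0],0],[[0,0,0],0],[[0,0,0],0],[[0,0,0],0]]' --fingers 1 --grip_force 45

```text
time: 11.45
tool_pos: [0.4468, 0.0136, 0.0846]
tool_rot: [3.107, -0.01, 1.432]
contact_force: [-0.8, 0.6, 3.0]
opening: 0.0137
```

Emit:
carry_out --targets '[[[0,0,-0.01],0],[[0,0,-0.03],0],[[0,0,-0.05],0],[[-0.01,0,-0.03],0],[[0,0,0],0]]'

```text
time: 12.08
tool_pos: [0.4405, 0.0032, 0.2086]
tool_rot: [3.108, -0.01, 1.432]
contact_force: [0.6, 0.3, -1.9]
opening: 0.0136
```

```bash
python3 -c "
from h import *
s=monitor.observe();print(s['tool_pos'],s['tool_rot'],s['torque'])
snap('side','s_d')
im=cv2.imread('pics/s_d.png');cv2.imwrite('pics/s_dc.png',cv2.resize(im[130:290,200:400],None,fx=4,fy=4,interpolation=2)[:600])
"
```

```text
[0.44049125 0.00315272 0.20862084] [ 3.10790028 -0.00954904  1.43191609] [-0.12199991  0.11760587  0.02762291]
```

```bash
python3 plan.py .513 -.236 .21 1.529 - .045
```

```text
t12.12 [0.4398 0.0036 0.2073] yaw1.432 q6 -0.04 n 6
[[[-0.0379,0.0176,-0.0004],-0.016],[[-0.0381,0.017,-0.0004],-0.016],[[-0.0384,0.0164,-0.0004],-0.016],[[-0.0387,0.0158,-0.0004],-0.016],[[-0.0389,0.0151,-0.0004],-0.016],[[-0.0392,0.0145,-0.0004],-0.016]]
```

Emit:
carry_out --targets '[[[-0.038,0.017,0],-0.016],[[-0.038,0.017,0],-0.016],[[-0.038,0.016,0],-0.016],[[-0.038,0.015,0],-0.016],[[-0.038,0.015,0],-0.016],[[-0.02,0.005,0],-0.01],[[0,0,0],0]]'

```text
time: 13.0
tool_pos: [0.5005, -0.2157, 0.1935]
tool_rot: [3.129, -0.018, 1.527]
contact_force: [-1.0, 0.6, -3.3]
opening: 0.0137
```

```bash
python3 -c "
from h import *
s=monitor.observe();print(s['tool_pos'],s['tool_rot'],s['torque'])
snap('side','s_e'); snap('wrist','w_e')
im=cv2.imread('pics/s_e.png');cv2.imwrite('pics/s_ec.png',cv2.resize(im[200:400,200:400],None,fx=3,fy=3,interpolation=2)[:600])
"
```

```text
[ 0.50053104 -0.21568648  0.19349628] [ 3.12879278 -0.01767742  1.52655791] [-0.11498088  0.04485934  0.03933222]
```

```bash
cat > o2.py <<'E'
from wf import *
import sys
def sc(): 
    s=monitor.observe(); p=s['tool_pos']; y=s['tool_rot'][2]+np.pi/2
    return p[0]+.0041*np.cos(y),p[1]+.0041*np.sin(y),y,p[2]-.0846
if __name__=='__main__':
    ty=float(sys.argv[1]); I=[(T(tray(),.4487,ty,3.10),(0,255,0)),(T(scoop(),*sc()),(0,0,255))]
    draw('w_e','wrist',I,(80,160,420,320),2.3,'ow'); draw('s_e','side',I,(230,260,370,400),4,'os')
E
python3 o2.py -.2345
python3 plan.py .5147 -.238 .165 1.529 3 
```

```text
t13.10 [ 0.5003 -0.2141  0.194 ] yaw1.528 q6 -0.52 n 3
[[[-0.0077,0.0051,0.0097],-0.0],[[-0.0077,0.0051,0.0097],-0.0],[[-0.0078,0.0051,0.0097],-0.0]]
```

Emit:
carry_out --targets '[[[-0.0077,0.005,0.008],0],[[-0.0077,0.005,0.008],0],[[-0.0077,0.005,0.008],0],[[0,0,0],0],[[0,0,0],0]]'

```text
time: 13.72
tool_pos: [0.5155, -0.2363, 0.1672]
tool_rot: [3.13, -0.019, 1.531]
contact_force: [-0.3, 0.0, -2.5]
opening: 0.0136
```

```bash
python3 plan.py .5147 -.238 .125 1.529 3 
```

```text
t13.72 [ 0.5155 -0.2363  0.1672] yaw1.531 q6 -0.55 n 3
[[[-0.0006,-0.0002,0.0141],0.001],[[-0.0006,-0.0002,0.0141],0.001],[[-0.0006,-0.0002,0.0141],0.001]]
```

Emit:
carry_out --targets '[[[-0.0006,0,0.015],0],[[-0.0006,0,0.015],0],[[-0.0005,0,0.012],0],[[0,0,0.006],0],[[0,0,0],0],[[0,0,0],0]]'

```text
time: 14.48
tool_pos: [0.5157, -0.2366, 0.1156]
tool_rot: [3.131, -0.02, 1.531]
contact_force: [-0.2, -0.5, -1.0]
opening: 0.0138
```

```bash
cat > tr.py <<'E'
from h import *
s=monitor.observe(); p=s['tool_pos']; y=s['tool_rot'][2]+np.pi/2
o=np.array([p[0]+.0041*np.cos(y),p[1]+.0041*np.sin(y)]); c,sn=np.cos(3.10),np.sin(3.10); d=o-[.4487,-.2345]
print('t%.2f'%s['time'],'scoop in tray x %.1f y %.1f dyaw %.3f z %.1f'%(1e3*(c*d[0]+sn*d[1]),1e3*(-sn*d[0]+c*d[1]),y-3.10,1e3*(p[2]-.0846)),'rot',s['tool_rot'].round(3),'F',s['contact_force'].round(1))
E
python3 tr.py;python3 -c "
from h import *
snap('side','s_f')
im=cv2.imread('pics/s_f.png');cv2.imwrite('pics/s_fc.png',cv2.resize(im[240:400,220:380],None,fx=3.7,fy=3.7,interpolation=2)[:600])
"
```

```text
t14.47 scoop in tray x -62.9 y -0.6 dyaw 0.002 z 31.0 rot [ 3.131 -0.02   1.531] F [-0.2 -0.5 -1. ]
```

Emit:
carry_out --targets '[[[0,-0.005,0.003],0],[[0,-0.005,0.0025],0],[[0,-0.005,0.0022],0],[[0,-0.005,0.002],0],[[0,-0.005,0.0018],0],[[0,-0.005,0.0018],0],[[0,-0.004,0.0015],0],[[0,0,0],0]]'

```text
time: 15.52
tool_pos: [0.4795, -0.2351, 0.1004]
tool_rot: [3.129, -0.019, 1.531]
contact_force: [0.3, 0.9, -2.5]
opening: 0.0135
```

```bash
python3 tr.py
```

```text
t15.53 scoop in tray x -26.7 y -0.7 dyaw 0.001 z 15.8 rot [ 3.129 -0.019  1.531] F [ 0.3  0.9 -2.5]
```

Emit:
carry_out --targets '[[[0,-0.005,0.002],0],[[0,-0.005,0.002],0],[[0,-0.005,0.0015],0],[[0,-0.005,0.001],0],[[0,-0.005,0.0005],0],[[0,-0.004,0],0],[[0,-0.004,0],0],[[0,0,0],0]]'

```text
time: 16.52
tool_pos: [0.4448, -0.2338, 0.0929]
tool_rot: [3.128, -0.018, 1.531]
contact_force: [-0.2, 0.2, -2.5]
opening: 0.0139
```

```bash
python3 tr.py;python3 -c "
from h import *
snap('side','s_g')
im=cv2.imread('pics/s_g.png');cv2.imwrite('pics/s_gc.png',cv2.resize(im[240:400,220:380],None,fx=3.7,fy=3.7,interpolation=2)[:600])
"
```

```text
t16.52 scoop in tray x 8.0 y -0.5 dyaw 0.001 z 8.3 rot [ 3.128 -0.018  1.531] F [-0.2  0.2 -2.5]
```

Emit:
carry_out --targets '[[[0,-0.005,0.001],0],[[0,-0.005,0],0],[[0,-0.005,0],0],[[0,-0.005,0],0],[[0,-0.005,0],0]]'

```text
time: 17.2
tool_pos: [0.4207, -0.2333, 0.0926]
tool_rot: [3.123, -0.016, 1.531]
contact_force: [0.9, 0.2, -0.1]
opening: 0.0133
```

```bash
python3 tr.py;python3 -c "
from h import *
snap('side','s_h')
im=cv2.imread('pics/s_h.png');cv2.imwrite('pics/s_hc.png',cv2.resize(im[240:400,220:380],None,fx=3.7,fy=3.7,interpolation=2)[:600])
"
```

```text
t17.20 scoop in tray x 32.2 y -0.0 dyaw 0.002 z 8.0 rot [ 3.123 -0.016  1.531] F [ 0.9  0.2 -0.1]
```

Emit:
carry_out --targets '[[[0,-0.005,0],0],[[0,-0.005,0],0],[[0,-0.004,0],0],[[0,-0.001,0],0],[[0,0,0],0]]'

```text
time: 17.88
tool_pos: [0.4107, -0.2341, 0.0947]
tool_rot: [3.107, -0.013, 1.524]
contact_force: [3.2, 1.8, -1.7]
opening: 0.0135
```

```bash
python3 tr.py;python3 -c "
from h import *
snap('side','s_i');snap('top','t_i')
im=cv2.imread('pics/s_i.png');a=cv2.resize(im[300:400,220:320],None,fx=4,fy=4,interpolation=2)[:600]
im=cv2.imread('pics/t_i.png');b=cv2.resize(im[220:320,360:460],None,fx=4,fy=4,interpolation=2)[:600]
cv2.imwrite('pics/s_ic.png',np.hstack([a,b]))
"
```

```text
t17.88 scoop in tray x 42.1 y 1.2 dyaw -0.005 z 10.1 rot [ 3.107 -0.013  1.524] F [ 3.2  1.8 -1.7]
```

Emit:
carry_out --targets '[[[0,-0.001,0.002],0.003],[[0,-0.005,0.001],0],[[0,-0.005,0.001],0],[[0,-0.003,0],0],[[0,0,0],0]]'

```text
time: 18.6
tool_pos: [0.4062, -0.235, 0.0959]
tool_rot: [3.082, -0.008, 1.514]
contact_force: [4.6, 2.0, -0.4]
opening: 0.0139
```

```bash
python3 tr.py;python3 -c "
from h import *
snap('side','s_j')
im=cv2.imread('pics/s_j.png');a=cv2.resize(im[300:400,220:320],None,fx=5,fy=5,interpolation=2)[:600]
cv2.imwrite('pics/s_jc.png',a)
"
```

```text
t18.60 scoop in tray x 46.5 y 2.2 dyaw -0.015 z 11.3 rot [ 3.082 -0.008  1.514] F [ 4.6  2.  -0.4]
```

Emit:
carry_out --targets '[[[0,-0.001,-0.004],0],[[0,-0.003,-0.004],0],[[0,-0.004,-0.004],0],[[0,-0.004,-0.004],0],[[0,-0.004,-0.004],0],[[0,-0.004,-0.004],0],[[0,0,0],0]]'

```text
time: 19.52
tool_pos: [0.3807, -0.2334, 0.119]
tool_rot: [3.088, -0.01, 1.515]
contact_force: [0.9, 0.7, -2.5]
opening: 0.0134
```

```bash
cat > sj.py <<'E'
from h import *
import sys
n=sys.argv[1]; x0,y0,w=[int(v) for v in sys.argv[2:5]]
snap('side',n)
im=cv2.imread(f'pics/{n}.png');a=cv2.resize(im[y0:y0+w,x0:x0+w],None,fx=500/w,fy=500/w,interpolation=2)
cv2.imwrite(f'pics/{n}c.png',a)
E
python3 tr.py;python3 sj.py s_k 220 300 100
```

```text
t19.52 scoop in tray x 72.1 y 1.6 dyaw -0.014 z 34.4 rot [ 3.088 -0.01   1.515] F [ 0.9  0.7 -2.5]
```

Emit:
carry_out --targets '[[[0,0.0015,-0.001],0.003],[[0,0.003,0],0.003],[[0,0.004,0],0.003],[[0,0.005,0],0.003],[[0,0.005,0],0.002],[[0,0.005,0],0],[[0,0.005,0],0],[[0,0.005,0],0],[[0,0.005,0],0],[[0,0.005,0],0]]'

```text
time: 20.82
tool_pos: [0.4268, -0.2361, 0.1215]
tool_rot: [3.09, -0.012, 1.501]
contact_force: [0.7, 0.0, -2.0]
opening: 0.0135
```

```bash

python3 tr.py;python3 sj.py s_l 220 270 130
```

```text
t20.82 scoop in tray x 25.9 y 2.4 dyaw -0.028 z 36.9 rot [ 3.09  -0.012  1.501] F [ 0.7  0.  -2. ]
```

Emit:
carry_out --targets '[[[0.001,0.01,0],-0.01],[[0,0.012,0],-0.01],[[0,0.012,0],-0.008],[[0,0.012,0],0],[[0,0.012,0],0],[[0,0.012,0],0],[[0,0.012,0],0],[[0,0.008,0],0],[[0,0.004,0],0],[[0,0,0],0]]'

```text
time: 22.12
tool_pos: [0.5284, -0.2398, 0.1265]
tool_rot: [3.09, -0.01, 1.531]
contact_force: [-0.4, 0.1, -3.1]
opening: 0.0137
```

```bash

python3 tr.py
```

```text
t22.12 scoop in tray x -75.7 y 2.0 dyaw 0.002 z 41.9 rot [ 3.09  -0.01   1.531] F [-0.4  0.1 -3.1]
```

Emit:
carry_out --targets '[[[-0.001,0.004,0.004],0],[[-0.001,0.006,0.002],0],[[0,0.006,0],0],[[0,0.006,0],0],[[0,0.006,0],0],[[0,0,0],0]]'

```text
time: 22.88
tool_pos: [0.5341, -0.2412, 0.1187]
tool_rot: [-3.141, -0.018, 1.535]
contact_force: [-0.6, 0.8, -2.2]
opening: 0.0137
```

```bash

python3 tr.py
```

```text
t22.88 scoop in tray x -81.5 y 3.2 dyaw 0.006 z 34.1 rot [-3.141 -0.018  1.535] F [-0.6  0.8 -2.2]
```

Emit:
carry_out --targets '[[[0.002,0.006,0],0.002],[[0.002,0.006,0],0.002],[[0,0.006,0],0],[[0,0.006,0],0],[[0,0,0],0]]'

```text
time: 23.5
tool_pos: [0.5374, -0.2401, 0.1166]
tool_rot: [-3.092, -0.019, 1.533]
contact_force: [-2.2, -0.5, -2.7]
opening: 0.0137
```

```bash

python3 tr.py;python3 sj.py s_m 250 240 130
```

```text
t23.50 scoop in tray x -84.8 y 1.9 dyaw 0.004 z 32.0 rot [-3.092 -0.019  1.533] F [-2.2 -0.5 -2.7]
```

```bash
cat > tr.py <<'E'
from h import *
from scipy.spatial.transform import Rotation as Ro
def tp():
    s=monitor.observe(); return s,np.array(s['tool_pos']),Ro.from_euler('xyz',s['tool_rot']).as_matrix()
Rg=Ro.from_euler('xyz',[3.107,-.01,1.432]).as_matrix(); Rs=Ro.from_euler('z',1.432+np.pi/2).as_matrix()
Rts=Rg.T@Rs; pts=Rg.T@(np.array([0,0,-.0846])+Rs@[.0041,0.00,0])
def scp():
    s,p,R=tp(); return s,R@pts+p,R@Rts
if __name__=='__main__':
    s,o,R=scp(); Rt=Ro.from_euler('z',3.10).as_matrix(); L=lambda q:(1e3*Rt.T@(R@np.array(q)/1e3+o-[.4487,-.2345,0])).round(1)
    e=Ro.from_matrix(Rt.T@R).as_euler('xyz').round(3)
    print('t%.2f'%s['time'],'ctr',L([0,0,0]),'nose',L([25,0,0]),'rear',L([-25,0,0]),'rpy',e,'(pitch<0 = nose up)','rot',s['tool_rot'].round(3),'F',s['contact_force'].round(1))
E
python3 tr.py; python3 -c "
from h import *
for u,v in [(250,405),(248,445),(203,425),(200,465),(160,490)]:
    p=ray('side',250+u*.26,240+v*.26,.0205); print(p, 'tray x',(.4487-p[0])*1e3)"
```

```text
t23.55 ctr [-78.2   1.4  32.7] nose [-53.3   1.5  34.7] rear [-103.2    1.2   30.6] rpy [-0.009 -0.083  0.005] (pitch<0 = nose up) rot [-3.093 -0.019  1.533] F [-6.4 -0.4  0.3]
[ 0.48490677 -0.20195078  0.0205    ] tray x -36.20677413268042
[ 0.48150468 -0.22706547  0.0205    ] tray x -32.8046834397327
[ 0.45933154 -0.21218533  0.0205    ] tray x -10.631537186891526
[ 0.45598925 -0.23676787  0.0205    ] tray x -7.2892486685599
[ 0.43486681 -0.24964496  0.0205    ] tray x 13.833188663644302
```

Emit:
carry_out --targets '[[[0,-0.002,0.003],0.003],[[0,-0.001,0.005],0],[[0,0,0.006],0],[[0,0,0.006],0],[[0,0,0.006],0],[[0,0,0.006],0]]'

```text
time: 24.3
tool_pos: [0.5367, -0.2402, 0.1123]
tool_rot: [-3.111, -0.008, 1.53]
contact_force: [-14.9, 6.8, 39.3]
opening: 0.0136
```

```bash

python3 tr.py
```

```text
t24.30 ctr [-78.6   2.2  28.2] nose [-53.6   2.2  29.8] rear [-103.5    2.2   26.6] rpy [ 0.002 -0.065  0.001] (pitch<0 = nose up) rot [-3.111 -0.008  1.53 ] F [-14.9   6.8  39.3]
```

Emit:
carry_out --targets '[[[0,-0.002,-0.006],0],[[0,-0.005,-0.012],0],[[0,-0.015,-0.01],0],[[0,-0.022,0],0],[[0,-0.022,0],0],[[0,-0.022,0],0],[[0,-0.022,0],0],[[0,-0.022,0],0],[[0,-0.012,0],0],[[0,-0.005,0],0]]'

```text
time: 25.55
tool_pos: [0.3809, -0.2335, 0.1467]
tool_rot: [-3.115, -0.008, 1.528]
contact_force: [0.2, -0.3, -1.9]
opening: 0.0133
```

```bash

python3 tr.py
```

```text
t25.55 ctr [77.1  2.  62.6] nose [102.1   2.   64.1] rear [52.2  2.  61. ] rpy [ 0.002 -0.062 -0.001] (pitch<0 = nose up) rot [-3.115 -0.008  1.528] F [ 0.2 -0.3 -1.9]
```

Too high by ~12 mm; lower, then press the nose on the end wall.

Emit:
carry_out --targets '[[[0.001,0,0.008],0],[[0,0,0.005],0],[[0,-0.006,0],0],[[0,-0.006,0],0],[[0,-0.006,0],0],[[0,-0.006,0],0],[[0,-0.006,0],0],[[0,-0.006,0],0]]'

```text
time: 26.55
tool_pos: [0.3607, -0.2348, 0.1379]
tool_rot: [3.129, 0.002, 1.526]
contact_force: [9.3, 1.9, -3.3]
opening: 0.0145
```

```bash

python3 tr.py
```

```text
t26.55 ctr [93.8  5.  53.4] nose [118.8   4.9  54. ] rear [68.8  5.  52.9] rpy [ 0.012 -0.022 -0.003] (pitch<0 = nose up) rot [3.129e+00 2.000e-03 1.526e+00] F [ 9.3  1.9 -3.3]
```

```bash
python3 sj.py s_n 200 240 130; python3 -c "
from tr import *
from wf import *
s,o,R=scp()
draw('s_n','side',[([(R@a+o,R@b+o) for a,b in scoop()],(0,0,255)),(T(tray(),.4487,-.2345,3.10),(0,255,0))],(200,270,330,400),4.5,'on')"
cat >> h.py <<'E'
E
python3 - <<'E'
s=open('tr.py').read()
s=s.replace("def scp():\n    s,p,R=tp(); return s,R@pts+p,R@Rts","""import os
SL=float(open('slip').read()) if os.path.exists('slip') else 0.
def scp(sl=None):
    s,p,R=tp(); S=Ro.from_euler('y',SL if sl is None else sl).as_matrix(); b=np.array([-.0041,0,.095])
    return s, p+R@(pts+Rts@(b-S@b)), R@Rts@S""")
open('tr.py','w').write(s)
E
echo 0.16 > slip; python3 tr.py;  python3 -c "
from tr import *
from wf import *
s,o,R=scp()
draw('s_n','side',[([(R@a+o,R@b+o) for a,b in scoop()],(0,0,255)),(T(tray(),.4487,-.2345,3.10),(0,255,0))],(200,270,330,400),4.5,'on')"
```

```text
t26.60 ctr [79.   4.9 53.7] nose [103.8   4.9  50.2] rear [54.2  5.  57.1] rpy [ 0.012  0.138 -0.002] (pitch<0 = nose up) rot [3.129e+00 2.000e-03 1.526e+00] F [10.6  3.2 -3.7]
```

Emit:
carry_out --targets '[[[0,0.006,0],0],[[0.002,0.015,0],-0.003],[[0.002,0.022,0],0],[[0.001,0.022,0],0],[[0,0.022,0],0],[[0,0.022,0],0],[[0,0.022,0],0],[[0,0.012,0],0],[[0,0,0],0],[[0,0,0],0]]'

```text
time: 27.85
tool_pos: [0.51, -0.2339, 0.1377]
tool_rot: [3.134, 0.001, 1.532]
contact_force: [-1.0, -0.9, -1.9]
opening: 0.0137
```

```bash

python3 tr.py;python3 sj.py s_o 220 250 150;python3 -c "
from tr import *
from wf import *
s,o,R=scp()
draw('s_o','side',[([(R@a+o,R@b+o) for a,b in scoop()],(0,0,255)),(T(tray(),.4487,-.2345,3.10),(0,255,0))],(240,260,380,400),4.2,'on')"
```

```text
t27.85 ctr [-70.   -2.2  53.4] nose [-45.2  -2.1  50.1] rear [-94.8  -2.4  56.7] rpy [0.011 0.133 0.004] (pitch<0 = nose up) rot [3.134e+00 1.000e-03 1.532e+00] F [-1.  -0.9 -1.9]
```

```bash
echo 0.02 > slip; python3 tr.py;python3 -c "
from tr import *
from wf import *
s,o,R=scp()
draw('s_o','side',[([(R@a+o,R@b+o) for a,b in scoop()],(0,0,255)),(T(tray(),.4487,-.2345,3.10),(0,255,0))],(240,260,380,400),4.2,'on')"
```

```text
t27.90 ctr [-56.7  -2.2  53.2] nose [-31.7  -2.1  53.4] rear [-81.7  -2.2  53. ] rpy [ 0.011 -0.007  0.003] (pitch<0 = nose up) rot [3.134e+00 1.000e-03 1.532e+00] F [ 0.2 -0.1 -2.8]
```

Emit:
carry_out --targets '[[[-0.001,0.01,0.008],0],[[-0.001,0.009,0.008],0],[[0,0.001,0.006],0],[[0,0,0.003],0],[[0,0,0],0]]'

```text
time: 28.52
tool_pos: [0.5307, -0.237, 0.1129]
tool_rot: [3.134, 0.001, 1.531]
contact_force: [-0.1, -0.1, -0.6]
opening: 0.0135
```

```bash

python3 tr.py
```

```text
t28.52 ctr [-77.5   0.1  28.4] nose [-52.5   0.1  28.5] rear [-102.5    0.    28.2] rpy [ 0.011 -0.007  0.002] (pitch<0 = nose up) rot [3.134e+00 1.000e-03 1.531e+00] F [-0.1 -0.1 -0.6]
```

Emit:
carry_out --targets '[[[0,-0.004,0.002],0],[[0,-0.005,0.0016],0],[[0,-0.005,0.0016],0],[[0,-0.005,0.0016],0],[[0,-0.005,0.0016],0],[[0,-0.005,0.0015],0],[[0,-0.005,0.0015],0]]'

```text
time: 29.4
tool_pos: [0.4991, -0.2374, 0.1037]
tool_rot: [3.121, 0.006, 1.53]
contact_force: [2.1, -0.0, 3.9]
opening: 0.0137
```

```bash

python3 tr.py;python3 sj.py s_p 220 270 130
```

```text
t29.40 ctr [-47.    2.2  19.1] nose [-22.    2.2  18.9] rear [-72.    2.2  19.2] rpy [0.016 0.006 0.001] (pitch<0 = nose up) rot [3.121 0.006 1.53 ] F [ 2.1 -0.   3.9]
```

Emit:
carry_out --targets '[[[0.001,-0.006,0.0015],0],[[0.001,-0.006,0.0015],0],[[0,-0.006,0.0015],0],[[0,-0.006,0.0015],0],[[0,-0.006,0.0015],0],[[0,-0.006,0.001],0],[[0,-0.006,0.0005],0],[[0,-0.006,0],0],[[0,-0.005,0],0],[[0,-0.003,0],0]]'

```text
time: 30.7
tool_pos: [0.4424, -0.2326, 0.0951]
tool_rot: [3.114, 0.007, 1.53]
contact_force: [-0.6, -0.5, -1.8]
opening: 0.0136
```

```bash

python3 tr.py
```

```text
t30.70 ctr [ 9.2 -0.1 10.5] nose [34.2 -0.1 10.2] rear [-15.8  -0.1  10.8] rpy [0.017 0.013 0.001] (pitch<0 = nose up) rot [3.114 0.007 1.53 ] F [-0.6 -0.5 -1.8]
```

Emit:
carry_out --targets '[[[0,0.002,-0.001],0],[[0,0.006,-0.006],0],[[0,0.012,-0.01],0],[[0,0.02,-0.008],0],[[0,0.022,-0.003],0],[[0,0.022,0],0],[[0,0.01,0],0],[[0,0.005,0],0],[[0,0.004,0.001],0],[[0,0.004,0],0]]'

```text
time: 31.95
tool_pos: [0.5357, -0.2343, 0.1189]
tool_rot: [-3.126, -0.002, 1.533]
contact_force: [-11.5, -0.7, 5.7]
opening: 0.0136
```

```bash

python3 tr.py;python3 sj.py s_q 220 270 130
```

```text
t31.95 ctr [-80.5  -3.1  34.5] nose [-55.5  -3.   35.3] rear [-105.5   -3.2   33.7] rpy [ 0.008 -0.031  0.004] (pitch<0 = nose up) rot [-3.126e+00 -2.000e-03  1.533e+00] F [-11.5  -0.7   5.7]
```

Emit:
carry_out --targets '[[[0.0,0.005,0],0],[[0,0.005,0],0],[[0,0.003,0],0],[[-0.003,-0.008,0],0],[[0,-0.015,0.004],0],[[0,-0.015,0.005],0],[[0,-0.012,0.004],0],[[0,-0.008,0.003],0],[[0,0,0],0]]'

```text
time: 33.12
tool_pos: [0.4738, -0.2353, 0.1032]
tool_rot: [-3.098, -0.006, 1.533]
contact_force: [0.7, 0.7, -2.8]
opening: 0.0135
```

```bash

python3 tr.py;python3 sj.py s_r 220 270 130
```

```text
t33.12 ctr [-16.3   0.1  18.9] nose [ 8.7  0.2 20.4] rear [-41.3  -0.   17.5] rpy [ 0.004 -0.059  0.004] (pitch<0 = nose up) rot [-3.098 -0.006  1.533] F [ 0.7  0.7 -2.8]
```

Emit:
carry_out --targets '[[[0,-0.005,0.003],0],[[0,-0.006,0.003],0],[[0,-0.006,0.003],0],[[0,-0.005,0.001],0],[[0,-0.005,0.0],0],[[0,-0.005,0],0],[[0,-0.005,0],0],[[0,0,0],0]]'

```text
time: 34.17
tool_pos: [0.4357, -0.2343, 0.0949]
tool_rot: [-3.101, -0.005, 1.534]
contact_force: [-0.3, 0.6, -1.2]
opening: 0.0135
```

```bash

python3 tr.py
```

```text
t34.17 ctr [21.5  0.8 10.7] nose [46.5  0.9 12.1] rear [-3.4  0.7  9.3] rpy [ 0.005 -0.055  0.005] (pitch<0 = nose up) rot [-3.101 -0.005  1.534] F [-0.3  0.6 -1.2]
```

Emit:
carry_out --targets '[[[0,-0.004,0.0015],0],[[0,-0.004,0.0005],0],[[0,-0.004,0],0],[[0,-0.004,0],0],[[0,-0.004,0],0],[[0,0,0],0]]'

```text
time: 34.92
tool_pos: [0.4191, -0.2351, 0.0954]
tool_rot: [-3.112, -0.0, 1.533]
contact_force: [4.9, -0.0, -1.8]
opening: 0.0136
```

```bash

python3 tr.py;python3 sj.py s_s 220 290 110
```

```text
t34.92 ctr [37.1  2.7 11.1] nose [62.1  2.8 12.2] rear [12.1  2.6 10. ] rpy [ 0.01  -0.044  0.004] (pitch<0 = nose up) rot [-3.112 -0.     1.533] F [ 4.9 -0.  -1.8]
```

Emit:
carry_out --targets '[[[0.001,-0.004,0.001],0],[[0.001,-0.004,0.001],0],[[0,-0.004,0],0],[[0,-0.002,-0.003],0],[[0,-0.003,-0.004],0],[[0,-0.004,-0.004],0],[[0,-0.004,-0.004],0],[[0,-0.004,-0.004],0],[[0,0,0],0]]'

```text
time: 36.1
tool_pos: [0.3959, -0.2341, 0.1162]
tool_rot: [-3.13, 0.006, 1.533]
contact_force: [1.7, 0.3, -2.5]
opening: 0.0133
```

```bash

python3 tr.py;python3 sj.py s_t 220 290 110
```

```text
t36.10 ctr [58.9  3.2 31.7] nose [83.9  3.3 32.4] rear [33.9  3.1 31.1] rpy [ 0.016 -0.026  0.004] (pitch<0 = nose up) rot [-3.13   0.006  1.533] F [ 1.7  0.3 -2.5]
```

Emit:
carry_out --targets '[[[0.001,-0.003,0],0],[[0,-0.004,-0.001],0],[[0,-0.004,-0.002],0],[[0,-0.004,-0.003],0],[[0,-0.003,-0.003],0],[[0,0,0],0]]'

```text
time: 36.9
tool_pos: [0.3831, -0.2346, 0.1264]
tool_rot: [3.139, 0.011, 1.532]
contact_force: [5.0, -0.7, -6.6]
opening: 0.0138
```

```bash

python3 tr.py;python3 sj.py s_u 210 290 110
```

```text
t36.90 ctr [70.4  4.6 41.9] nose [95.4  4.7 42.1] rear [45.4  4.6 41.6] rpy [ 0.021 -0.012  0.003] (pitch<0 = nose up) rot [3.139 0.011 1.532] F [ 5.  -0.7 -6.6]
```

Emit:
carry_out --targets '[[[0.001,0.004,0.004],0],[[0.001,0.005,0.006],0],[[0,0.007,0.007],0],[[0,0.007,0.007],0],[[0,0.003,0.004],0],[[0,0,0],0],[[0,0.05,-0.002],0],[[0,0.05,-0.015],0],[[0,0.0,-0.008],0],[[0,0,0],0]]'

```text
time: 38.2
tool_pos: [0.5068, -0.235, 0.1199]
tool_rot: [-3.129, 0.005, 1.533]
contact_force: [-0.3, 1.1, -2.2]
opening: 0.0135
```

```bash

python3 tr.py;python3 sj.py s_v 220 270 130
```

```text
t38.20 ctr [-51.9  -0.7  35.4] nose [-26.9  -0.6  36.1] rear [-76.9  -0.7  34.7] rpy [ 0.015 -0.027  0.003] (pitch<0 = nose up) rot [-3.129  0.005  1.533] F [-0.3  1.1 -2.2]
```

Emit:
carry_out --targets '[[[0,0.012,0],0],[[0,0.012,0],0],[[0,0.006,0],0],[[0,0.006,0],0],[[0,0.006,0],0],[[0,0.006,0],0],[[0,0.006,0],0],[[0,0.006,0],0],[[0,0.006,0],0]]'

```text
time: 39.38
tool_pos: [0.5468, -0.2363, 0.1168]
tool_rot: [-3.061, -0.003, 1.534]
contact_force: [-15.3, -1.2, 10.4]
opening: 0.0144
```

```bash

python3 tr.py
```

```text
t39.38 ctr [-86.2  -1.7  32.9] nose [-61.3  -1.5  35.3] rear [-111.    -1.8   30.6] rpy [ 0.007 -0.095  0.006] (pitch<0 = nose up) rot [-3.061e+00 -3.000e-03  1.534e+00] F [-15.3  -1.2  10.4]
```

Emit:
carry_out --targets '[[[0,0.005,-0.001],0],[[0,0.005,-0.001],0],[[0,0.005,-0.001],0],[[0,0.005,-0.001],0],[[0,-0.01,-0.002],0],[[0,-0.005,0],0],[[0,0,0],0]]'

```text
time: 40.25
tool_pos: [0.5344, -0.2358, 0.1204]
tool_rot: [-3.014, -0.009, 1.534]
contact_force: [1.1, 0.4, -2.5]
opening: 0.0136
```

```bash

python3 tr.py;python3 sj.py s_w 220 250 150;python3 -c "
from tr import *
from wf import *
s,o,R=scp()
draw('s_w','side',[([(R@a+o,R@b+o) for a,b in scoop()],(0,0,255)),(T(tray(),.4487,-.2345,3.10),(0,255,0))],(240,260,380,400),4.2,'on')"
```

```text
t40.25 ctr [-69.8  -2.1  37.2] nose [-45.1  -2.   40.8] rear [-94.6  -2.3  33.7] rpy [ 0.001 -0.142  0.006] (pitch<0 = nose up) rot [-3.014 -0.009  1.534] F [ 1.1  0.4 -2.5]
```

```bash
echo -0.07 > slip; python3 tr.py;python3 -c "
from tr import *
from wf import *
s,o,R=scp(); o=o+[0,.001,0]
draw('s_w','side',[([(R@a+o,R@b+o) for a,b in scoop()],(0,0,255)),(T(tray(),.4487,-.2345,3.10),(0,255,0))],(240,260,380,400),4.2,'on')"
```

```text
t40.30 ctr [-61.7  -2.1  39.2] nose [-37.4  -1.9  44.9] rear [-86.   -2.2  33.4] rpy [ 0.001 -0.232  0.006] (pitch<0 = nose up) rot [-3.014 -0.009  1.534] F [ 0.5 -0.2 -2.6]
```

```bash
echo -0.06 > slip; python3 tr.py; python3 -c "
from h import *
for u,v in [(190,315),(175,357),(255,305),(263,343),(305,377)]:
    p=ray('side',220+u*.26,270+v*.26,.0205); print(p.round(3), 'tray x',((.4487-p[0])*1e3).round(1))"
```

```text
t40.30 ctr [-62.6  -2.1  38.9] nose [-38.2  -1.9  44.4] rear [-87.   -2.2  33.4] rpy [ 0.001 -0.222  0.006] (pitch<0 = nose up) rot [-3.014 -0.009  1.534] F [ 0.5 -0.2 -2.6]
[ 0.393 -0.209  0.02 ] tray x 55.9
[ 0.385 -0.234  0.02 ] tray x 64.0
[ 0.427 -0.206  0.02 ] tray x 22.1
[ 0.43 -0.23  0.02] tray x 19.1
[ 0.45  -0.253  0.02 ] tray x -0.9
```

Emit:
carry_out --targets '[[[-0.001,-0.006,0.004],0],[[-0.001,-0.007,0.005],0],[[0,-0.007,0.004],0],[[0,-0.006,0.003],0],[[0,-0.005,0.0015],0],[[0,-0.005,0.0015],0],[[0,-0.005,0.0015],0],[[0,-0.005,0.0015],0],[[0,-0.005,0.0015],0],[[0,0,0],0]]'

```text
time: 41.55
tool_pos: [0.4858, -0.2386, 0.1085]
tool_rot: [-3.037, 0.0, 1.535]
contact_force: [-0.2, 0.6, -2.7]
opening: 0.0134
```

```bash

python3 tr.py;python3 sj.py s_x 220 270 130
```

```text
t41.55 ctr [-15.9   3.5  26.4] nose [ 8.6  3.6 31.4] rear [-40.4   3.4  21.5] rpy [ 0.01  -0.199  0.005] (pitch<0 = nose up) rot [-3.037  0.     1.535] F [-0.2  0.6 -2.7]
```

Emit:
carry_out --targets '[[[0.003,-0.002,0.004],0],[[0.002,-0.003,0.004],0],[[0,-0.004,0.003],0],[[0,-0.005,0.003],0],[[0,-0.005,0.001],0],[[0,-0.005,0.0005],0],[[0,-0.005,0.0005],0],[[0,0,0],0]]'

```text
time: 42.6
tool_pos: [0.4567, -0.2322, 0.0973]
tool_rot: [-3.045, 0.002, 1.535]
contact_force: [2.3, 0.3, 1.6]
opening: 0.0136
```

```bash

python3 tr.py;python3 sj.py s_y 220 270 130
```

```text
t42.60 ctr [12.9 -1.5 15.1] nose [37.4 -1.4 19.9] rear [-11.7  -1.6  10.4] rpy [ 0.012 -0.191  0.005] (pitch<0 = nose up) rot [-3.045e+00  2.000e-03  1.535e+00] F [2.3 0.3 1.6]
```

Emit:
carry_out --targets '[[[0.001,-0.004,0.0004],0],[[0,-0.004,0.0004],0],[[0,-0.004,0.0004],0],[[0,-0.004,0.0004],0],[[0,-0.004,0.0004],0],[[0,-0.004,0.0004],0],[[0,0,0],0]]'

```text
time: 43.52
tool_pos: [0.4319, -0.2307, 0.0972]
tool_rot: [-3.047, 0.003, 1.535]
contact_force: [2.5, 0.3, -0.5]
opening: 0.0135
```

```bash

python3 tr.py;python3 sj.py s_z 220 290 110
```

```text
t43.52 ctr [37.6 -1.9 15. ] nose [62.1 -1.8 19.8] rear [13.  -2.  10.3] rpy [ 0.013 -0.19   0.004] (pitch<0 = nose up) rot [-3.047e+00  3.000e-03  1.535e+00] F [ 2.5  0.3 -0.5]
```

Emit:
carry_out --targets '[[[0,-0.004,0.0004],0],[[0,-0.004,0.0004],0],[[0,-0.004,0.0004],0],[[0,-0.004,0.0004],0],[[0,-0.004,-0.001],0],[[0,-0.004,-0.002],0],[[0,0,0],0]]'

```text
time: 44.45
tool_pos: [0.415, -0.2308, 0.1029]
tool_rot: [-3.066, 0.008, 1.536]
contact_force: [5.4, -0.3, -2.2]
opening: 0.0137
```

```bash

python3 tr.py;python3 sj.py s_A 210 290 110
```

```text
t44.45 ctr [52.8 -0.7 20.3] nose [77.4 -0.5 24.5] rear [28.2 -0.8 16. ] rpy [ 0.018 -0.17   0.005] (pitch<0 = nose up) rot [-3.066  0.008  1.536] F [ 5.4 -0.3 -2.2]
```

Emit:
carry_out --targets '[[[0,-0.003,-0.003],0],[[0,-0.004,-0.003],0],[[0,-0.004,-0.003],0],[[0,-0.004,-0.003],0],[[0,-0.004,-0.003],0],[[0,-0.004,-0.003],0],[[0,0,0],0]]'

```text
time: 45.38
tool_pos: [0.394, -0.2295, 0.1233]
tool_rot: [-3.073, 0.008, 1.537]
contact_force: [5.2, -0.5, -4.1]
opening: 0.0137
```

```bash

python3 tr.py;python3 sj.py s_B 210 290 110
```

```text
t45.38 ctr [73.3 -1.1 40.6] nose [97.9 -0.9 44.7] rear [48.6 -1.2 36.5] rpy [ 0.018 -0.163  0.006] (pitch<0 = nose up) rot [-3.073  0.008  1.537] F [ 5.2 -0.5 -4.1]
```

Emit:
carry_out --targets '[[[0,-0.004,0],0],[[0,-0.004,-0.001],0],[[0,-0.003,-0.001],0],[[0,0,0],0]]'

```text
time: 45.92
tool_pos: [0.3875, -0.2304, 0.1268]
tool_rot: [-3.086, 0.011, 1.537]
contact_force: [8.2, -0.9, -5.4]
opening: 0.0142
```

```bash

python3 tr.py;python3 sj.py s_C 210 290 110
```

```text
t45.92 ctr [78.7  0.3 43.8] nose [103.4   0.4  47.6] rear [54.   0.2 40.1] rpy [ 0.022 -0.151  0.005] (pitch<0 = nose up) rot [-3.086  0.011  1.537] F [ 8.2 -0.9 -5.4]
```

Emit:
carry_out --targets '[[[0,0.002,-0.001],0],[[0,0.004,-0.002],0],[[0,0.006,-0.003],0],[[0,0.007,-0.004],0],[[0,0.006,-0.006],0],[[0,0.004,-0.008],0],[[0,0.002,-0.01],0],[[0,0,-0.01],0],[[0,0,-0.005],0],[[0,0,0],0]]'

```text
time: 47.22
tool_pos: [0.4197, -0.2293, 0.176]
tool_rot: [-3.077, 0.007, 1.536]
contact_force: [-0.2, -0.5, -2.1]
opening: 0.0139
```

```bash

python3 tr.py;python3 sj.py s_D 210 270 130
```

```text
t47.23 ctr [47.2 -2.4 93.2] nose [71.9 -2.3 97.1] rear [22.6 -2.6 89.2] rpy [ 0.017 -0.159  0.005] (pitch<0 = nose up) rot [-3.077  0.007  1.536] F [-0.2 -0.5 -2.1]
```

Emit:
carry_out --targets '[[[0,0,0],0],[[0,0,0],0]]'

```text
time: 47.52
tool_pos: [0.4192, -0.2291, 0.1752]
tool_rot: [-3.076, 0.006, 1.536]
contact_force: [-0.1, 0.1, -1.7]
opening: 0.0137
```

```bash

python3 tr.py;python3 sj.py s_E 210 270 130;python3 -c "
from tr import *
from wf import *
s,o,R=scp(); o=o+[0,.001,0]
draw('s_E','side',[([(R@a+o,R@b+o) for a,b in scoop()],(0,0,255)),(T(tray(),.4487,-.2345,3.10),(0,255,0))],(210,240,350,380),4.2,'on')"
```

```text
t47.52 ctr [47.9 -2.7 92.4] nose [72.6 -2.6 96.4] rear [23.2 -2.9 88.4] rpy [ 0.016 -0.16   0.005] (pitch<0 = nose up) rot [-3.076  0.006  1.536] F [-0.1  0.1 -1.7]
```

Emit:
carry_out --targets '[[[0,0.001,0.001],0],[[0,0.002,0.002],0],[[0,0.003,0.003],0],[[0,0.004,0.004],0],[[0,0.005,0.004],0],[[0,0.006,0.004],0],[[0,0.007,0.003],0],[[0,0.007,0.003],0],[[0,0.007,0.003],0],[[0,0.007,0.002],0]]'

```text
time: 48.82
tool_pos: [0.4692, -0.2312, 0.1401]
tool_rot: [-3.075, 0.006, 1.536]
contact_force: [-0.5, 0.3, -2.3]
opening: 0.0134
```

```bash
echo 0.1 > slip
python3 tr.py;python3 sj.py s_F 220 260 130
```

```text
t48.83 ctr [-17.2  -2.8  55.5] nose [ 7.8 -2.6 55.5] rear [-42.2  -3.   55.5] rpy [ 0.016 -0.001  0.008] (pitch<0 = nose up) rot [-3.075  0.006  1.536] F [-0.5  0.3 -2.3]
```

Emit:
carry_out --targets '[[[0,0.007,0.001],0],[[0,0.007,0.001],0],[[0,0.007,0.001],0],[[0,0.007,0.001],0],[[0,0.007,0.0005],0],[[0,0.007,0],0],[[0,0.007,0],0],[[0,0.007,0],0],[[0,0.006,0],0],[[0,0.005,0],0]]'

```text
time: 50.12
tool_pos: [0.5394, -0.2334, 0.1304]
tool_rot: [-3.071, 0.005, 1.537]
contact_force: [-10.3, 0.3, 5.7]
opening: 0.0133
```

```bash

python3 tr.py;python3 sj.py s_G 230 260 130
```

```text
t50.12 ctr [-87.1  -3.6  45.7] nose [-62.1  -3.4  45.9] rear [-112.1   -3.8   45.6] rpy [ 0.015 -0.005  0.008] (pitch<0 = nose up) rot [-3.071  0.005  1.537] F [-10.3   0.3   5.7]
```

Emit:
carry_out --targets '[[[0,0.005,0],0],[[0,0.005,0],0],[[0,0.005,0],0],[[0,0.002,-0.002],0],[[0,-0.004,-0.005],0],[[0,-0.004,-0.01],0],[[0,-0.002,-0.015],0],[[0,0,-0.015],0],[[0,0,-0.01],0],[[0,0,0],0]]'

```text
time: 51.42
tool_pos: [0.541, -0.2334, 0.1927]
tool_rot: [-3.043, 0.004, 1.537]
contact_force: [0.6, -0.3, -2.6]
opening: 0.0137
```

```bash

python3 tr.py;python3 sj.py s_H 230 230 130
```

```text
t51.42 ctr [-86.3  -3.7 108.2] nose [-61.4  -3.5 109. ] rear [-111.3   -3.9  107.3] rpy [ 0.014 -0.033  0.009] (pitch<0 = nose up) rot [-3.043  0.004  1.537] F [ 0.6 -0.3 -2.6]
```

Emit:
carry_out --targets '[[[0.003,0,-0.003],0],[[0.008,-0.001,-0.004],0],[[0.014,-0.003,-0.004],0],[[0.02,-0.005,-0.003],0],[[0.025,-0.007,0],0],[[0.028,-0.008,0],0],[[0.03,-0.008,0],0],[[0.03,-0.008,0],0],[[0.03,-0.008,0],0],[[0.03,-0.008,0],0]]'

```text
time: 52.72
tool_pos: [0.4882, 0.0016, 0.2124]
tool_rot: [-3.04, -0.0, 1.539]
contact_force: [-0.4, 0.0, -2.6]
opening: 0.0137
```

```bash

python3 plan.py .43 .21 .2 1.56; python3 sj.py s_I 220 150 160
```

```text
t52.73 [0.4882 0.0016 0.2124] yaw1.539 q6 -0.11 n 4
[[[0.0516,-0.0162,0.0031],-0.005],[[0.0517,-0.016,0.0031],-0.005],[[0.0518,-0.0157,0.0031],-0.005],[[0.0519,-0.0154,0.0031],-0.005]]
```

Emit:
carry_out --targets '[[[0.008,-0.002,0],-0.003],[[0.016,-0.004,0],-0.003],[[0.024,-0.007,0],-0.003],[[0.03,-0.009,0],-0.003],[[0.03,-0.009,0],-0.003],[[0.03,-0.009,0],-0.003],[[0.026,-0.008,0],0],[[0.018,-0.006,0],0],[[0.01,-0.003,0],0],[[0.004,-0.001,0],0]]'

```text
time: 54.02
tool_pos: [0.428, 0.213, 0.2204]
tool_rot: [-3.039, -0.005, 1.558]
contact_force: [0.5, -0.8, -1.5]
opening: 0.0135
```

```bash

cat > cs.py <<'E'
from tr import *
import sys
s,o,R=scp(); C=Ro.from_euler('z',-.011).as_matrix(); c=np.array([.4445,.2095,0])
L=lambda q:(1e3*C.T@(R@np.array(q)/1e3+o-c)).round(1)
print('t%.2f'%s['time'],'in case: ctr',L([0,0,0]),'nose',L([25,0,0]),'rear',L([-25,0,0]),'rpy',Ro.from_matrix(C.T@R).as_euler('xyz').round(3),'tcp',s['tool_pos'].round(4),s['tool_rot'].round(3),'F',s['contact_force'].round(1))
E
python3 cs.py; python3 sj.py s_J 220 130 160; python3 -c "
from h import *
snap('top','t_J'); im=cv2.imread('pics/t_J.png'); cv2.imwrite('pics/t_Jc.png',cv2.resize(im[200:320,180:300],None,fx=4,fy=4,interpolation=2))"
```

```text
t54.02 in case: ctr [-22.7   3.  135.9] nose [-47.7   3.  136.8] rear [  2.3   3.  135. ] rpy [ 0.005 -0.037  3.141] tcp [0.428  0.213  0.2204] [-3.039 -0.005  1.558] F [ 0.5 -0.8 -1.5]
```

Emit:
carry_out --targets '[[[0,0.002,0.008],0],[[0,0.003,0.018],0],[[-0.001,0.004,0.022],0],[[-0.001,0.003,0.02],0],[[-0.001,0.002,0.014],0],[[0,0.001,0.008],0],[[0,0,0.002],0],[[0,0,0],0]]'

```text
time: 55.12
tool_pos: [0.4359, 0.2065, 0.1226]
tool_rot: [-3.04, -0.004, 1.552]
contact_force: [0.3, 0.1, -2.2]
opening: 0.0136
```

```bash

python3 cs.py; python3 sj.py s_K 240 150 100
```

```text
t55.12 in case: ctr [-14.7  -3.5  38.1] nose [-39.7  -3.3  39. ] rear [10.3 -3.6 37.2] rpy [ 0.006 -0.036  3.135] tcp [0.4359 0.2065 0.1226] [-3.04  -0.004  1.552] F [ 0.3  0.1 -2.2]
```

Emit:
carry_out --targets '[[[0,-0.007,0.0007],0],[[0,-0.007,0.0007],0],[[0,-0.006,0.0006],0],[[0,-0.006,0.0005],0],[[0,-0.006,0.0005],0],[[0,-0.006,0.0005],0],[[0,-0.006,0],0],[[0,-0.006,0],0]]'

```text
time: 56.18
tool_pos: [0.4025, 0.2084, 0.1309]
tool_rot: [-3.093, -0.01, 1.555]
contact_force: [7.2, -0.3, -7.2]
opening: 0.014
```

```bash

python3 cs.py
```

```text
t56.17 in case: ctr [-43.7  -1.5  46.2] nose [-68.7  -1.4  45.8] rear [-18.7  -1.6  46.6] rpy [-0.     0.016  3.138] tcp [0.4025 0.2084 0.1309] [-3.093 -0.01   1.555] F [ 7.2 -0.3 -7.2]
```

Emit:
carry_out --targets '[[[0,-0.006,0.002],0],[[0,-0.006,0.002],0],[[0,-0.006,0.002],0],[[0,-0.006,0.001],0],[[0,-0.006,0.001],0],[[0,-0.006,0.001],0]]'

```text
time: 56.92
tool_pos: [0.3898, 0.2102, 0.1329]
tool_rot: [3.125, -0.018, 1.558]
contact_force: [11.0, -3.3, -3.6]
opening: 0.0147
```

```bash

python3 cs.py;  python3 sj.py s_L 240 150 100
```

```text
t56.92 in case: ctr [-50.8   0.7  48.3] nose [-75.7   0.8  46.3] rear [-25.9   0.7  50.4] rpy [-0.008  0.082  3.14 ] tcp [0.3898 0.2102 0.1329] [ 3.125 -0.018  1.558] F [11.  -3.3 -3.6]
```

Emit:
carry_out --targets '[[[0,0.02,0],0],[[0,0.025,0],0],[[0,0.015,0],0],[[0,0.005,0],0],[[0,0,0],0]]'

```text
time: 57.6
tool_pos: [0.4534, 0.2094, 0.135]
tool_rot: [3.126, -0.018, 1.559]
contact_force: [0.5, 0.2, -2.7]
opening: 0.0138
```

```bash

python3 cs.py;  python3 sj.py s_M 240 150 100
```

```text
t57.60 in case: ctr [12.7  0.6 50.4] nose [-12.2   0.7  48.4] rear [37.7  0.6 52.4] rpy [-0.008  0.081  3.14 ] tcp [0.4534 0.2094 0.135 ] [ 3.126 -0.018  1.559] F [ 0.5  0.2 -2.7]
```

Emit:
carry_out --targets '[[[0,0,-0.03],0],[[0,0,-0.04],0],[[-0.02,0.003,-0.015],0.003],[[-0.05,0.008,0],0.003],[[-0.055,0.01,0],0.003],[[-0.055,0.01,0],0.003],[[-0.055,0.01,0],0.003],[[-0.055,0.01,0],0],[[-0.055,0.01,0],0],[[-0.04,0.005,0],0]]'

```text
time: 58.9
tool_pos: [0.5049, -0.184, 0.2161]
tool_rot: [3.131, -0.019, 1.554]
contact_force: [0.5, 0.0, -2.3]
opening: 0.0136
```

```bash

python3 plan.py .52 -.2365 .18 1.53;  python3 -c "
from h import *
snap('top','t_N'); im=cv2.imread('pics/t_N.png'); cv2.imwrite('pics/t_Nc.png',cv2.resize(im[190:340,150:450],None,fx=2.6,fy=2.6,interpolation=2))"
```

```text
t58.90 [ 0.5049 -0.184   0.2161] yaw1.554 q6 -0.50 n 2
[[[-0.0261,0.008,0.0181],0.012],[[-0.026,0.0083,0.0181],0.012]]
```

Emit:
carry_out --targets '[[[-0.024,0.009,0.015],0.01],[[-0.024,0.009,0.015],0.01],[[-0.003,0.003,0.005],0],[[0,0,0],0],[[0,0,0],0]]'

```text
time: 59.58
tool_pos: [0.5237, -0.2383, 0.1794]
tool_rot: [3.133, -0.018, 1.531]
contact_force: [0.1, 0.2, -2.7]
opening: 0.0138
```

```bash
echo 0.1 > slip;
python3 tr.py;python3 sj.py s_O 220 250 150;python3 -c "
from tr import *
from wf import *
s,o,R=scp(); o=o+[0,.001,0]
draw('s_O','side',[([(R@a+o,R@b+o) for a,b in scoop()],(0,0,255)),(T(tray(),.4487,-.2345,3.10),(0,255,0))],(230,240,370,380),4.2,'on')"
```

```text
t59.58 ctr [-78.3   0.   94.8] nose [-53.4   0.1  92.9] rear [-103.2   -0.    96.6] rpy [-0.008  0.074  0.001] (pitch<0 = nose up) rot [ 3.133 -0.018  1.531] F [ 0.1  0.2 -2.7]
```

Emit:
carry_out --targets '[[[0,-0.006,0.01],0],[[0,-0.001,0.018],0],[[0,0,0.016],0],[[0,0,0.008],0],[[0,0.002,0],0],[[0,0.006,0],0],[[0,0.006,0],0],[[0,0.006,0],0],[[0,0.006,0],0],[[0,0.006,0],0]]'

```text
time: 60.88
tool_pos: [0.5427, -0.2358, 0.1288]
tool_rot: [-3.135, -0.018, 1.535]
contact_force: [-14.3, -0.1, 10.3]
opening: 0.0136
```

```bash

python3 tr.py; python3 -c "
from h import *
p=ray('side',282.4,354.3,.0205);print(p,.4487-p[0])"
```

```text
t60.88 ctr [-95.8  -3.4  44.1] nose [-70.9  -3.2  42.7] rear [-120.8   -3.5   45.6] rpy [-0.008  0.059  0.006] (pitch<0 = nose up) rot [-3.135 -0.018  1.535] F [-14.3  -0.1  10.3]
[ 0.41834721 -0.21719153  0.0205    ] 0.03035279359428511
```

Continue pressing.

Emit:
carry_out --targets '[[[0,0.006,0],0],[[0,0.006,0],0],[[0,0.006,0],0],[[0,0.006,0],0],[[0,0.006,0],0],[[0,0.006,0],0],[[0,0.006,0],0],[[0,0.006,0],0]]'

```text
time: 61.88
tool_pos: [0.5714, -0.2362, 0.1286]
tool_rot: [-3.082, -0.024, 1.536]
contact_force: [-9.3, 0.3, 0.3]
opening: 0.0142
```

```bash

python3 tr.py;python3 sj.py s_P 240 250 130
```

```text
t61.88 ctr [-120.1   -4.6   44. ] nose [-95.1  -4.4  43.8] rear [-145.1   -4.8   44.1] rpy [-0.014  0.006  0.007] (pitch<0 = nose up) rot [-3.082 -0.024  1.536] F [-9.3  0.3  0.3]
```

Emit:
carry_out --targets '[[[0,-0.012,-0.002],0],[[0,-0.014,0.0],0],[[0,-0.012,0.0],0],[[0,-0.006,0],0],[[0,0,0],0]]'

```text
time: 62.55
tool_pos: [0.5288, -0.2352, 0.1344]
tool_rot: [-3.089, -0.022, 1.536]
contact_force: [-0.3, 0.4, -2.6]
opening: 0.0139
```

```bash
echo -0.12 > slip
python3 tr.py;python3 sj.py s_Q 240 250 130;python3 -c "
from tr import *
from wf import *
s,o,R=scp(); o=o+[0,.001,0]
draw('s_Q','side',[([(R@a+o,R@b+o) for a,b in scoop()],(0,0,255)),(T(tray(),.4487,-.2345,3.10),(0,255,0))],(240,250,380,390),4.2,'on')"
```

```text
t62.55 ctr [-57.4  -3.5  52.6] nose [-32.9  -3.3  57.8] rear [-81.9  -3.8  47.5] rpy [-0.013 -0.207  0.01 ] (pitch<0 = nose up) rot [-3.089 -0.022  1.536] F [-0.3  0.4 -2.6]
```

```bash
echo -0.42 > slip
python3 tr.py;python3 -c "
from tr import *
from wf import *
s,o,R=scp(); o=o+[0,.001,0]
draw('s_Q','side',[([(R@a+o,R@b+o) for a,b in scoop()],(0,0,255)),(T(tray(),.4487,-.2345,3.10),(0,255,0))],(240,250,380,390),4.2,'on')"
```

```text
t62.60 ctr [-31.5  -3.1  63.7] nose [-9.6 -2.8 75.8] rear [-53.4  -3.4  51.5] rpy [-0.014 -0.507  0.014] (pitch<0 = nose up) rot [-3.089 -0.022  1.536] F [ 0.6 -0.1 -2.7]
```

Emit:
carry_out --targets '[[[-0.001,-0.012,0.0006],0],[[-0.001,-0.017,0.0008],0],[[-0.001,-0.017,0.0008],0],[[0,-0.017,0.0008],0],[[0,-0.017,0.0008],0],[[0,-0.012,0.002],0],[[0,-0.006,0.01],0],[[0,0,0.01],0],[[0,0,0.002],0],[[0,0,0],0]]'

```text
time: 63.85
tool_pos: [0.4244, -0.234, 0.1094]
tool_rot: [-3.088, -0.022, 1.537]
contact_force: [-2.1, 0.7, 1.7]
opening: 0.0143
```

```bash
echo -0.40 > slip; python3 tr.py;python3 sj.py s_R 200 250 130
```

```text
t63.85 ctr [71.6  0.  37.8] nose [93.6  0.4 49.6] rear [49.5 -0.3 26.1] rpy [-0.014 -0.488  0.015] (pitch<0 = nose up) rot [-3.088 -0.022  1.537] F [-2.1  0.7  1.7]
```

Emit:
carry_out --targets '[[[0,-0.003,-0.006],0],[[0,-0.006,0],0],[[0,-0.006,0],0],[[0,-0.006,0],0],[[0,-0.006,0],0],[[0,-0.006,0],0],[[0,-0.005,0],0]]'

```text
time: 64.78
tool_pos: [0.4004, -0.2364, 0.1263]
tool_rot: [-3.127, -0.01, 1.534]
contact_force: [5.9, 3.2, 4.7]
opening: 0.0135
```

```bash
python3 tr.py;python3 sj.py s_S 200 250 130
```

```text
t64.78 ctr [92.6  4.1 52.8] nose [115.1   4.2  63.7] rear [70.1  4.  42. ] rpy [-0.    -0.449  0.005] (pitch<0 = nose up) rot [-3.127 -0.01   1.534] F [5.9 3.2 4.7]
```

Emit:
carry_out --targets '[[[0,-0.005,0.001],0],[[0,-0.005,0.001],0],[[0,0.004,-0.006],0],[[0,0.01,-0.012],0],[[0,0.012,-0.008],0],[[0,0.012,0],0],[[0,0,0],0]]'

```text
time: 65.7
tool_pos: [0.4339, -0.2385, 0.156]
tool_rot: [3.14, -0.006, 1.531]
contact_force: [-0.2, 0.3, -1.6]
opening: 0.0134
```

```bash
echo -0.2 > slip; python3 tr.py;python3 sj.py s_T 200 250 130;python3 -c "
from tr import *
from wf import *
s,o,R=scp(); o=o+[0,.001,0]
draw('s_T','side',[([(R@a+o,R@b+o) for a,b in scoop()],(0,0,255)),(T(tray(),.4487,-.2345,3.10),(0,255,0))],(210,250,350,390),4.2,'on')"
```

```text
t65.70 ctr [40.2  5.  74.9] nose [64.6  5.  80.7] rear [15.9  5.  69.1] rpy [ 0.004 -0.233  0.001] (pitch<0 = nose up) rot [ 3.14  -0.006  1.531] F [-0.2  0.3 -1.6]
```

Emit:
carry_out --targets '[[[0.001,0.012,0],0],[[0.001,0.016,0],0],[[0.001,0.016,0],0],[[0,0.014,0],0],[[0,0.006,0.003],0],[[0,0,0.008],0],[[0,0,0.006],0],[[0,0,0],0]]'

```text
time: 66.75
tool_pos: [0.5009, -0.2368, 0.1354]
tool_rot: [-3.139, -0.008, 1.531]
contact_force: [-0.3, 0.3, -1.2]
opening: 0.0131
```

```bash
python3 tr.py;python3 sj.py s_U 220 260 130
```

```text
t66.75 ctr [-26.3   0.3  54.5] nose [-2.   0.4 60.3] rear [-50.6   0.3  48.6] rpy [ 0.002 -0.237  0.002] (pitch<0 = nose up) rot [-3.139 -0.008  1.531] F [-0.3  0.3 -1.2]
```

```bash
python3 -c "
from h import *
snap('wrist','w_U'); im=snap('top','t_U')"
```

Emit:
carry_out --targets '[[[0,-0.005,0.01],0],[[0,-0.005,0.012],0],[[0,-0.003,0.01],0],[[0,-0.001,0.004],0],[[0,0,0.002],0],[[0,0,0],0]]'

```text
time: 67.65
tool_pos: [0.4917, -0.2379, 0.1064]
tool_rot: [3.125, -0.0, 1.53]
contact_force: [-2.5, 0.7, 0.6]
opening: 0.0133
```

```bash
python3 tr.py
```

```text
t67.65 ctr [-18.8   2.5  24.9] nose [ 5.6  2.4 30.3] rear [-43.2   2.5  19.5] rpy [ 0.01  -0.218 -0.001] (pitch<0 = nose up) rot [ 3.125 -0.     1.53 ] F [-2.5  0.7  0.6]
```

```bash
python3 sj.py s_V 220 260 130;python3 -c "
from tr import *
from wf import *
s,o,R=scp(); o=o+[0,.001,0]
draw('s_V','side',[([(R@a+o,R@b+o) for a,b in scoop()],(0,0,255)),(T(tray(),.4487,-.2345,3.10),(0,255,0))],(220,250,360,390),4.2,'on')"
```

Emit:
carry_out --targets '[[[0.002,-0.005,0.0005],0],[[0.001,-0.005,0.001],0],[[0,-0.005,0.001],0],[[0,-0.005,0],0],[[0,-0.005,0],0],[[0,-0.005,0],0],[[0,-0.005,0],0],[[0,-0.005,0],0],[[0,0,0],0]]' --grip_force 60

```text
time: 68.82
tool_pos: [0.457, -0.238, 0.1062]
tool_rot: [3.104, 0.01, 1.528]
contact_force: [2.4, -0.0, 2.7]
opening: 0.0126
```

```bash
python3 tr.py;python3 sj.py s_W 220 260 130
```

```text
t68.83 ctr [14.2  4.7 24.3] nose [38.7  4.6 29.2] rear [-10.3   4.9  19.4] rpy [ 0.021 -0.197 -0.006] (pitch<0 = nose up) rot [3.104 0.01  1.528] F [ 2.4 -0.   2.7]
```

Emit:
carry_out --targets '[[[0.003,-0.004,0],-0.003],[[0.002,-0.004,0],-0.003],[[0,-0.004,0],0],[[0,-0.004,0],0],[[0,-0.004,0],0],[[0,-0.004,0],0],[[0,-0.004,0],0],[[0,-0.004,0],0],[[0,0,0],0]]'

```text
time: 70.0
tool_pos: [0.4249, -0.2327, 0.1058]
tool_rot: [3.1, 0.013, 1.534]
contact_force: [4.3, 0.2, 2.4]
opening: 0.0128
```

```bash
python3 tr.py;python3 sj.py s_X 210 280 110
```

```text
t70.00 ctr [46.2  1.2 23.8] nose [70.7  1.2 28.6] rear [21.6  1.2 19. ] rpy [ 0.024 -0.193 -0.   ] (pitch<0 = nose up) rot [3.1   0.013 1.534] F [4.3 0.2 2.4]
```

Emit:
carry_out --targets '[[[0,-0.004,0],0],[[0,-0.004,0],0],[[0,-0.004,0],0],[[0,-0.004,0],0],[[0,-0.004,0],0],[[0,0,0],0]]'

```text
time: 70.8
tool_pos: [0.4087, -0.2338, 0.1071]
tool_rot: [3.089, 0.019, 1.536]
contact_force: [1.7, -1.4, -1.9]
opening: 0.0128
```

```bash
python3 tr.py;python3 sj.py s_Y 210 280 110
```

```text
t70.80 ctr [61.4  3.5 24.8] nose [85.9  3.5 29.4] rear [36.8  3.5 20.3] rpy [ 0.029 -0.182  0.001] (pitch<0 = nose up) rot [3.089 0.019 1.536] F [ 1.7 -1.4 -1.9]
```

Emit:
carry_out --targets '[[[0.002,-0.004,0.001],0],[[0.001,-0.004,0],0],[[0,-0.004,0],0],[[0,-0.003,0],0],[[0,0,0],0]]'

```text
time: 71.47
tool_pos: [0.3982, -0.236, 0.1088]
tool_rot: [3.075, 0.031, 1.533]
contact_force: [5.6, -0.2, 1.9]
opening: 0.0123
```

```bash
python3 tr.py;python3 sj.py s_Z 210 280 110
```

```text
t71.47 ctr [70.6  7.  26.2] nose [95.3  6.9 30.4] rear [46.   7.1 22.1] rpy [ 0.042 -0.168 -0.004] (pitch<0 = nose up) rot [3.075 0.031 1.533] F [ 5.6 -0.2  1.9]
```

Emit:
carry_out --targets '[[[0.002,0,-0.004],0],[[0.001,-0.002,-0.005],0],[[0,-0.003,-0.005],0],[[0,-0.004,-0.005],0],[[0,-0.004,-0.005],0],[[0,0,0],0]]'

```text
time: 72.28
tool_pos: [0.3795, -0.2294, 0.1309]
tool_rot: [3.083, 0.026, 1.533]
contact_force: [3.6, -0.4, -0.7]
opening: 0.0123
```

```bash
python3 tr.py;python3 sj.py s_a1 210 280 110
```

```text
t72.28 ctr [90.3  0.8 48.6] nose [114.9   0.7  52.9] rear [65.7  0.8 44.2] rpy [ 0.036 -0.176 -0.003] (pitch<0 = nose up) rot [3.083 0.026 1.533] F [ 3.6 -0.4 -0.7]
```

Emit:
carry_out --targets '[[[0,-0.003,-0.001],0],[[0,-0.004,-0.001],0],[[0,-0.004,-0.001],0],[[0,-0.002,0],0],[[0,0,0],0]]'

```text
time: 72.95
tool_pos: [0.369, -0.2298, 0.1343]
tool_rot: [3.074, 0.028, 1.531]
contact_force: [5.2, 0.0, -3.2]
opening: 0.0125
```

```bash
python3 tr.py;python3 sj.py s_a2 210 280 110
```

```text
t72.95 ctr [100.    1.9  51.8] nose [124.7   1.8  56. ] rear [75.4  2.  47.6] rpy [ 0.039 -0.167 -0.005] (pitch<0 = nose up) rot [3.074 0.028 1.531] F [ 5.2  0.  -3.2]
```

Emit:
carry_out --targets '[[[0,0.002,0],0],[[0,0.003,0],0],[[0,0.003,0],0],[[0,0.003,0],0],[[0,0.003,0],0],[[0,0,0],0]]'

```text
time: 73.75
tool_pos: [0.3809, -0.2289, 0.1336]
tool_rot: [3.082, 0.025, 1.533]
contact_force: [-0.0, 0.7, -2.5]
opening: 0.0125
```

```bash
python3 tr.py;python3 sj.py s_a3 210 280 110
```

```text
t73.75 ctr [88.9  0.1 51.2] nose [1.135e+02 1.000e-01 5.560e+01] rear [64.3  0.2 46.9] rpy [ 0.035 -0.175 -0.002] (pitch<0 = nose up) rot [3.082 0.025 1.533] F [-0.   0.7 -2.5]
```

Emit:
carry_out --targets '[[[0,0.005,0.006],0],[[0,0.006,0.007],0],[[0,0.007,0.007],0],[[0,0.003,0.004],0],[[0,0,0],0],[[0,0.05,-0.002],0],[[0,0.05,-0.012],0],[[0,0.02,-0.01],0],[[0,0,0],0]]'

```text
time: 74.92
tool_pos: [0.5249, -0.2336, 0.1396]
tool_rot: [3.086, 0.023, 1.533]
contact_force: [-0.1, 0.6, -2.8]
opening: 0.0126
```

```bash
echo 0 > slip; python3 tr.py;python3 sj.py s_a4 220 260 130;python3 -c "
from tr import *
from wf import *
s,o,R=scp(); o=o+[0,.001,0]
draw('s_a4','side',[([(R@a+o,R@b+o) for a,b in scoop()],(0,0,255)),(T(tray(),.4487,-.2345,3.10),(0,255,0))],(230,250,370,390),4.2,'on')"
```

```text
t74.92 ctr [-73.8  -1.2  54.9] nose [-48.8  -1.1  54.4] rear [-98.8  -1.3  55.5] rpy [0.033 0.021 0.004] (pitch<0 = nose up) rot [3.086 0.023 1.533] F [-0.1  0.6 -2.8]
```

Emit:
carry_out --targets '[[[0,0.003,0.006],0],[[0,0.006,0.004],0],[[0,0.006,0],0],[[0,0.006,0],0],[[0,0.006,0],0],[[0,0.006,0],0],[[0,0.006,0],0],[[0,0.006,0],0],[[0,0.006,0],0],[[0,0.006,0],0]]'

```text
time: 76.22
tool_pos: [0.5699, -0.2357, 0.1293]
tool_rot: [3.116, 0.018, 1.531]
contact_force: [0.8, -0.4, -0.2]
opening: 0.0003
```

```bash
python3 tr.py
```

```text
t76.22 ctr [-116.3   -1.4   44.8] nose [-91.3  -1.4  45. ] rear [-141.3   -1.5   44.5] rpy [ 0.028 -0.009  0.002] (pitch<0 = nose up) rot [3.116 0.018 1.531] F [ 0.8 -0.4 -0.2]
```

```bash
python3 sj.py s_a5 220 260 130; python3 -c "
from h import *
snap('wrist','w_a5')"
cat > rs.py <<'E'
from tr import *
from wf import *
import sys
xc,yc,dy=[float(v) for v in sys.argv[1:4]]; pit=float(sys.argv[4]) if len(sys.argv)>4 else .279
Rt=Ro.from_euler('z',3.10).as_matrix()
R=Rt@Ro.from_euler('z',dy).as_matrix()@Ro.from_euler('y',pit).as_matrix()
z=(8+(-35-xc)*.2867)/1e3
o=Rt@np.array([xc/1e3,yc/1e3,z])+[.4487,-.2345,0]
E=[(R@a+o,R@b+o) for a,b in scoop()]
draw('s_a5','side',[(E,(0,0,255))],(260,250,380,370),4,'on'); draw('w_a5','wrist',[(E,(0,0,255))],(20,150,320,400),2,'ow')
print('bar top ctr',R@[-.0041,0,.102]+o,'bar bottom',R@[-.0041,0,.078]+o,'yaw',3.10+dy)
a=cv2.imread('pics/on.png');b=cv2.imread('pics/ow.png'); h=max(a.shape[0],b.shape[0]); f=np.zeros((h,a.shape[1]+b.shape[1],3),np.uint8); f[:a.shape[0],:a.shape[1]]=a; f[:b.shape[0],a.shape[1]:]=b
cv2.imwrite('pics/oc.png',cv2.resize(f,(800,int(h*800/f.shape[1]))))
E
python3 rs.py -76 0 0
```

```text
bar top ctr [ 0.50050638 -0.23665601  0.11893961] bar bottom [ 0.50711013 -0.23693083  0.09586766] yaw 3.1
```

Emit:
carry_out --targets '[[[0,0,-0.02],0],[[0,0,-0.02],0],[[0,0,0],0]]' --fingers 0.4

```text
time: 76.7
tool_pos: [0.569, -0.2346, 0.1691]
tool_rot: [3.117, 0.017, 1.532]
contact_force: [-0.2, -0.0, -0.7]
opening: 0.0257
```

```bash
python3 sj.py s_a5 220 260 130; python3 -c "
from h import *
snap('wrist','w_a5')"; python3 rs.py -66 0 0
```

```text
bar top ctr [ 0.49051503 -0.2362402   0.11607261] bar bottom [ 0.49711878 -0.23651503  0.09300066] yaw 3.1
```

Emit:
carry_out --targets '[[[0,-0.025,0],-0.002],[[0,-0.03,0],0],[[0,-0.018,0],0],[[0,-0.003,0.01],0],[[0,0,0.01],0],[[0,0,0],0]]' --fingers 0.45

```text
time: 77.55
tool_pos: [0.4892, -0.2301, 0.1382]
tool_rot: [3.127, 0.011, 1.534]
contact_force: [-0.6, 0.5, 0.4]
opening: 0.0507
```

```bash
python3 plan.py .4935 -.236 .095 1.53 4;  python3 -c "
from h import *
snap('wrist','w_a6')"
```

```text
t77.55 [ 0.4892 -0.2301  0.1382] yaw1.534 q6 -0.54 n 4
[[[-0.0014,0.0011,0.0108],0.001],[[-0.0014,0.0011,0.0108],0.001],[[-0.0014,0.0011,0.0108],0.001],[[-0.0014,0.0011,0.0108],0.001]]
```

Emit:
carry_out --targets '[[[-0.0025,0.001,0.012],0],[[-0.0025,0.001,0.012],0],[[-0.001,0.001,0.012],0],[[0,0,0.006],0],[[0,0,0],0]]'

```text
time: 78.22
tool_pos: [0.4938, -0.2374, 0.093]
tool_rot: [3.127, 0.011, 1.535]
contact_force: [0.2, -0.2, -0.1]
opening: 0.0504
```

```bash
python3 sj.py s_a7 260 250 110; python3 -c "
from h import *
print(ray('wrist',329,207,.116),ray('wrist',332,352,.116)); print(monitor.observe()['tool_pos'])"
```

```text
[ 0.49841775 -0.19164957  0.116     ] [ 0.49801468 -0.25009297  0.116     ]
[ 0.49392979 -0.23746789  0.09331244]
```

Emit:
carry_out --targets '[[[0,0,0],0],[[0,0,0],0],[[0,0,0],0],[[0,0,0],0],[[0,0,0],0],[[0,0,-0.002],0],[[0,0,-0.006],0],[[0,0,-0.008],0],[[0,0,0],0]]' --fingers 1 --grip_force 60

```text
time: 79.4
tool_pos: [0.4961, -0.2381, 0.1134]
tool_rot: [3.119, 0.015, 1.535]
contact_force: [0.1, 0.7, -1.8]
opening: 0.0139
```

```bash
echo 0 > slip; python3 tr.py; python3 sj.py s_a8 240 250 130;python3 -c "
from tr import *
from wf import *
s,o,R=scp(); o=o+[0,.001,0]
draw('s_a8','side',[([(R@a+o,R@b+o) for a,b in scoop()],(0,0,255)),(T(tray(),.4487,-.2345,3.10),(0,255,0))],(230,250,370,390),4.2,'on')"
```

```text
t79.40 ctr [-42.4   3.7  28.9] nose [-17.4   3.9  29.2] rear [-67.4   3.6  28.6] rpy [ 0.025 -0.012  0.005] (pitch<0 = nose up) rot [3.119 0.015 1.535] F [ 0.1  0.7 -1.8]
```

Emit:
carry_out --targets '[[[0.003,0.01,-0.006],0],[[0.002,0.012,-0.004],0],[[0,0.012,0],0],[[0,0.006,0],0],[[0,0.005,0],0],[[0,0.005,0],0],[[0,0.005,0],0],[[0,0.005,0],0],[[0,0.005,0],0],[[0,0.005,0],0]]'

```text
time: 80.7
tool_pos: [0.5386, -0.2356, 0.1246]
tool_rot: [-3.087, 0.013, 1.541]
contact_force: [-17.5, -2.1, 11.7]
opening: 0.0139
```

```bash
python3 tr.py
```

```text
t80.70 ctr [-78.3  -0.6  40.7] nose [-53.4  -0.3  42.9] rear [-103.2   -0.8   38.5] rpy [ 0.023 -0.089  0.011] (pitch<0 = nose up) rot [-3.087  0.013  1.541] F [-17.5  -2.1  11.7]
```

Emit:
carry_out --targets '[[[0,0.004,0],0.003],[[0,0.004,0],0.003],[[0,0.003,0],0],[[0,-0.006,-0.001],0],[[0,-0.008,0],0],[[0,-0.004,0],0],[[0,0,0],0]]'

```text
time: 81.58
tool_pos: [0.5233, -0.2355, 0.1275]
tool_rot: [-3.065, 0.013, 1.536]
contact_force: [-0.4, -1.2, -3.5]
opening: 0.0136
```

```bash
python3 tr.py; python3 sj.py s_b1 240 250 130;python3 -c "
from tr import *
from wf import *
s,o,R=scp(); o=o+[0,.001,0]
draw('s_b1','side',[([(R@a+o,R@b+o) for a,b in scoop()],(0,0,255)),(T(tray(),.4487,-.2345,3.10),(0,255,0))],(230,250,370,390),4.2,'on')"
```

```text
t81.58 ctr [-61.1  -0.1  43.9] nose [-36.3   0.1  46.7] rear [-86.   -0.2  41.2] rpy [ 0.023 -0.111  0.006] (pitch<0 = nose up) rot [-3.065  0.013  1.536] F [-0.4 -1.2 -3.5]
```

Emit:
carry_out --targets '[[[0,-0.01,0.005],0],[[0,-0.012,0.007],0],[[0,-0.012,0.007],0],[[0,-0.012,0.006],0],[[0,-0.01,0.005],0],[[0,-0.006,0.003],0],[[0,-0.004,0.002],0],[[0,0,0],0]]'

```text
time: 82.62
tool_pos: [0.452, -0.2338, 0.0963]
tool_rot: [-3.069, 0.014, 1.536]
contact_force: [0.6, -2.8, -3.0]
opening: 0.0134
```

```bash
python3 tr.py
```

```text
t82.62 ctr [ 9.9  1.3 12.7] nose [34.7  1.4 15.4] rear [-15.    1.2  10. ] rpy [ 0.025 -0.107  0.005] (pitch<0 = nose up) rot [-3.069  0.014  1.536] F [ 0.6 -2.8 -3. ]
```

Emit:
carry_out --targets '[[[-0.003,-0.003,0.002],0],[[-0.002,-0.003,0.002],0],[[0,-0.004,0.002],0],[[0,-0.004,0.001],0],[[0,0,0],0]]'

```text
time: 83.25
tool_pos: [0.4383, -0.2383, 0.0912]
tool_rot: [-3.073, 0.014, 1.536]
contact_force: [0.7, 0.2, -0.6]
opening: 0.0138
```

```bash
python3 tr.py; python3 sj.py s_b2 220 260 130; python3 -c "
from h import *
snap('wrist','w_b2')"
```

```text
t83.25 ctr [23.   6.3  7.5] nose [47.9  6.4 10.1] rear [-1.9  6.2  4.9] rpy [ 0.024 -0.103  0.005] (pitch<0 = nose up) rot [-3.073  0.014  1.536] F [ 0.7  0.2 -0.6]
```

Emit:
carry_out --targets '[[[0,-0.004,0.0005],0],[[0,-0.004,0.0003],0],[[0,-0.004,0.0003],0],[[0,-0.004,0.0003],0],[[0,-0.004,0.0003],0],[[0,-0.003,0],0],[[0,0,0],0]]'

```text
time: 84.22
tool_pos: [0.4173, -0.2381, 0.0916]
tool_rot: [-3.082, 0.016, 1.533]
contact_force: [5.8, 0.2, 0.1]
opening: 0.0137
```

```bash
python3 tr.py; python3 sj.py s_b3 210 280 110
```

```text
t84.22 ctr [43.2  7.2  7.8] nose [68.1  7.2 10.1] rear [18.4  7.1  5.4] rpy [ 0.026 -0.094  0.002] (pitch<0 = nose up) rot [-3.082  0.016  1.533] F [5.8 0.2 0.1]
```

Emit:
carry_out --targets '[[[0,-0.004,0],0],[[0,-0.004,0],0],[[0,-0.004,0],0],[[0,0,0],0]]'

```text
time: 84.78
tool_pos: [0.4136, -0.2387, 0.094]
tool_rot: [-3.103, 0.019, 1.526]
contact_force: [5.1, 1.5, -0.1]
opening: 0.0132
```

```bash
python3 tr.py; python3 sj.py s_b4 210 280 110
```

```text
t84.78 ctr [45.1  8.1  9.9] nose [70.1  8.  11.8] rear [20.2  8.2  8.1] rpy [ 0.029 -0.073 -0.005] (pitch<0 = nose up) rot [-3.103  0.019  1.526] F [ 5.1  1.5 -0.1]
```

Emit:
carry_out --targets '[[[0.001,0.006,0.002],-0.003],[[0.001,0.003,0.003],-0.003],[[0,-0.003,0.002],0],[[0,-0.005,0.001],0],[[0,-0.005,0.001],0],[[0,-0.005,0.001],0],[[0,-0.003,0],0],[[0,0,0],0]]'

```text
time: 85.82
tool_pos: [0.4125, -0.2384, 0.0917]
tool_rot: [-3.13, 0.025, 1.524]
contact_force: [5.9, 3.1, 0.7]
opening: 0.0134
```

```bash
python3 tr.py; python3 sj.py s_b5 210 280 110
```

```text
t85.83 ctr [44.1  8.3  7.5] nose [69.1  8.2  8.6] rear [19.1  8.5  6.3] rpy [ 0.035 -0.047 -0.006] (pitch<0 = nose up) rot [-3.13   0.025  1.524] F [5.9 3.1 0.7]
```

Emit:
carry_out --targets '[[[0.001,-0.003,-0.001],0],[[0,-0.004,-0.003],0],[[0,-0.004,-0.004],0],[[0,-0.004,-0.004],0],[[0,-0.004,-0.004],0],[[0,-0.004,-0.004],0],[[0,0,0],0]]'

```text
time: 86.75
tool_pos: [0.3879, -0.2347, 0.1115]
tool_rot: [-3.126, 0.023, 1.525]
contact_force: [0.6, 0.9, -0.6]
opening: 0.0137
```

```bash
python3 tr.py; python3 sj.py s_b6 210 280 110
```

```text
t86.75 ctr [69.1  5.4 27.3] nose [94.   5.3 28.6] rear [44.1  5.6 26. ] rpy [ 0.033 -0.05  -0.005] (pitch<0 = nose up) rot [-3.126  0.023  1.525] F [ 0.6  0.9 -0.6]
```

Emit:
carry_out --targets '[[[0.001,-0.002,-0.004],0],[[0,-0.003,-0.004],0],[[0,-0.003,-0.004],0],[[0,-0.003,-0.003],0],[[0,-0.003,-0.001],0],[[0,-0.002,0],0],[[0,0,0],0]]'

```text
time: 87.68
tool_pos: [0.3742, -0.2326, 0.1289]
tool_rot: [-3.133, 0.023, 1.524]
contact_force: [3.2, 1.5, -3.7]
opening: 0.0132
```

```bash
python3 tr.py; python3 sj.py s_b7 210 280 110
```

```text
t87.67 ctr [82.2  4.  44.6] nose [107.2   3.8  45.7] rear [57.2  4.1 43.6] rpy [ 0.033 -0.043 -0.006] (pitch<0 = nose up) rot [-3.133  0.023  1.524] F [ 3.2  1.5 -3.7]
```

Emit:
carry_out --targets '[[[0,0.001,0],0],[[0,0.002,0],0],[[0,0.003,0],0],[[0,0.003,-0.001],0],[[0,0,0],0]]'

```text
time: 88.35
tool_pos: [0.3821, -0.2328, 0.1296]
tool_rot: [-3.129, 0.022, 1.525]
contact_force: [-1.1, -0.0, -3.0]
opening: 0.0136
```

```bash
python3 tr.py; python3 sj.py s_b8 210 280 110
```

```text
t88.35 ctr [74.7  3.8 45.3] nose [99.7  3.7 46.5] rear [49.7  4.  44.1] rpy [ 0.032 -0.047 -0.006] (pitch<0 = nose up) rot [-3.129  0.022  1.525] F [-1.1 -0.  -3. ]
```

Emit:
carry_out --targets '[[[0,0.001,0],0],[[0,0.002,0],0],[[0,0.003,0],0],[[0,0.004,0],0],[[0,0.005,0],0],[[0,0.006,0],0],[[0,0.007,0],0],[[0,0.007,0],0],[[0,0.007,0],0],[[0,0.007,0],0]]'

```text
time: 89.65
tool_pos: [0.4342, -0.2351, 0.1287]
tool_rot: [-3.129, 0.022, 1.525]
contact_force: [-0.3, 0.3, -2.4]
opening: 0.0137
```

```bash
python3 tr.py; python3 sj.py s_b9 220 270 130
```

```text
t89.65 ctr [22.6  3.9 44.4] nose [47.5  3.8 45.6] rear [-2.4  4.1 43.2] rpy [ 0.032 -0.048 -0.006] (pitch<0 = nose up) rot [-3.129  0.022  1.525] F [-0.3  0.3 -2.4]
```

Emit:
carry_out --targets '[[[0.001,0.001,0],0],[[0,0.0015,0],0],[[0,0.002,0],0],[[0,0.003,0],0],[[0,0.004,0],0],[[0,0.005,0],0],[[0,0.006,0],0],[[0,0.007,0],0],[[0,0.008,0],0],[[0,0.008,0],0]]'

```text
time: 90.95
tool_pos: [0.4833, -0.2365, 0.128]
tool_rot: [-3.129, 0.022, 1.524]
contact_force: [0.8, -0.1, -2.0]
opening: 0.0132
```

Emit:
carry_out --targets '[[[0,0.008,0],0],[[0,0.008,0],0],[[0,0.008,0],0],[[0,0.008,0],0],[[0,0.008,0],0],[[0,0.008,0],0],[[0,0.006,0],0],[[0,0.005,0],0]]'

```text
time: 91.95
tool_pos: [0.5377, -0.2392, 0.1263]
tool_rot: [-3.107, 0.021, 1.528]
contact_force: [-17.2, 0.5, 8.3]
opening: 0.0135
```

```bash
python3 tr.py; python3 sj.py s_c1 230 260 130
```

```text
t91.95 ctr [-79.1   3.6  42.3] nose [-54.2   3.5  44. ] rear [-104.1    3.7   40.5] rpy [ 0.031 -0.07  -0.003] (pitch<0 = nose up) rot [-3.107  0.021  1.528] F [-17.2   0.5   8.3]
```

Emit:
carry_out --targets '[[[0,0.004,0],0],[[0,0.004,0],0],[[0,0.003,0],0],[[0,0.001,-0.001],0],[[0,-0.003,-0.004],0],[[0,-0.003,-0.01],0],[[0,-0.001,-0.015],0],[[0,0,-0.018],0],[[0,0,-0.012],0],[[0,0,0],0]]'

```text
time: 93.25
tool_pos: [0.537, -0.2384, 0.1915]
tool_rot: [-3.082, 0.02, 1.531]
contact_force: [1.4, 0.4, -2.8]
opening: 0.0136
```

```bash
python3 tr.py; python3 sj.py s_c2 230 230 130
```

```text
t93.25 ctr [-76.4   2.7 107.7] nose [-51.5   2.7 110.1] rear [-101.2    2.7  105.4] rpy [ 0.03  -0.094 -0.001] (pitch<0 = nose up) rot [-3.082  0.02   1.531] F [ 1.4  0.4 -2.8]
```

Beads are in the pan, nose up. Carry to the case as before.

Emit:
carry_out --targets '[[[0.003,0,-0.004],0],[[0.008,-0.001,-0.005],0],[[0.014,-0.003,-0.005],0],[[0.02,-0.005,-0.004],0],[[0.025,-0.006,0],0],[[0.028,-0.007,0],0],[[0.03,-0.007,0],0],[[0.03,-0.007,0],0],[[0.03,-0.007,0],0],[[0.03,-0.007,0],0]]'

```text
time: 94.55
tool_pos: [0.4913, -0.0029, 0.2091]
tool_rot: [-3.079, 0.016, 1.532]
contact_force: [-1.0, -0.4, -2.1]
opening: 0.0135
```

Emit:
carry_out --targets '[[[0.03,-0.008,0],-0.003],[[0.03,-0.008,0],-0.003],[[0.03,-0.008,0],-0.003],[[0.03,-0.008,0],-0.003],[[0.03,-0.008,0],-0.003],[[0.024,-0.007,0],0],[[0.014,-0.004,0],0],[[0.006,-0.002,0],0],[[0,0,0],0]]'

```text
time: 95.68
tool_pos: [0.4337, 0.2074, 0.2121]
tool_rot: [-3.08, 0.014, 1.557]
contact_force: [0.9, 0.9, -1.7]
opening: 0.0135
```

```bash
python3 cs.py; python3 sj.py s_c3 220 130 160; python3 -c "
from h import *
snap('top','t_c3'); im=cv2.imread('pics/t_c3.png'); cv2.imwrite('pics/t_c3c.png',cv2.resize(im[190:340,130:430],None,fx=2.6,fy=2.6,interpolation=2))"
```

```text
t95.67 in case: ctr [-23.   -4.2 128.3] nose [-47.9  -4.1 130.7] rear [  1.9  -4.3 125.9] rpy [ 0.024 -0.096  3.137] tcp [0.4337 0.2074 0.2121] [-3.08   0.014  1.557] F [ 0.9  0.9 -1.7]
```

Emit:
carry_out --targets '[[[0,0.002,0.008],0],[[0.001,0.003,0.018],0],[[0.001,0.003,0.022],0],[[0,0.002,0.018],0],[[0,0.001,0.01],0],[[0,0,0.004],0],[[0,0,0],0]]'

```text
time: 96.65
tool_pos: [0.4421, 0.204, 0.1272]
tool_rot: [-3.08, 0.015, 1.55]
contact_force: [0.5, 0.3, -1.8]
opening: 0.0134
```

Emit:
carry_out --targets '[[[0,-0.007,0.0005],0],[[0,-0.007,0.0005],0],[[0,-0.006,0.001],0],[[0,-0.006,0.001],0],[[0,-0.006,0.001],0],[[0,-0.006,0.001],0],[[0,-0.006,0.001],0],[[0,-0.006,0.001],0],[[0,-0.006,0.001],0],[[0,-0.006,0.001],0]]'

```text
time: 97.9
tool_pos: [0.4082, 0.2057, 0.1306]
tool_rot: [3.124, 0.008, 1.556]
contact_force: [12.8, -2.5, -8.1]
opening: 0.0138
```

```bash
python3 cs.py; python3 sj.py s_c4 240 150 100
```

```text
t97.90 in case: ctr [-41.8  -5.7  46.1] nose [-66.8  -5.6  46.5] rear [-16.8  -5.8  45.6] rpy [ 0.018 -0.017  3.138] tcp [0.4082 0.2057 0.1306] [3.124 0.008 1.556] F [12.8 -2.5 -8.1]
```

Emit:
carry_out --targets '[[[0,-0.005,0.001],0],[[0,-0.005,0.001],0],[[0,-0.005,0.001],0],[[0,-0.005,0.001],0],[[0,-0.005,0.001],0],[[0,-0.005,0],0]]'

```text
time: 98.7
tool_pos: [0.4028, 0.206, 0.1325]
tool_rot: [3.061, 0.003, 1.56]
contact_force: [11.0, -2.9, -10.2]
opening: 0.0136
```

```bash
python3 cs.py; python3 sj.py s_c5 240 150 100
```

```text
t98.70 in case: ctr [-41.9  -5.1  47.8] nose [-66.8  -5.1  46.6] rear [-16.9  -5.1  48.9] rpy [0.013 0.046 3.141] tcp [0.4028 0.206  0.1325] [3.061e+00 3.000e-03 1.560e+00] F [ 11.   -2.9 -10.2]
```

Emit:
carry_out --targets '[[[0,0.02,0],0],[[0,0.025,0],0],[[0,0.012,0],0],[[0,0.003,0],0],[[0,0,0],0]]'

```text
time: 99.38
tool_pos: [0.4616, 0.2052, 0.1375]
tool_rot: [3.062, 0.004, 1.56]
contact_force: [1.3, -0.4, -3.0]
opening: 0.0136
```

```bash
python3 cs.py; python3 sj.py s_c6 240 150 100
```

```text
t99.38 in case: ctr [16.8 -5.2 52.8] nose [-8.2 -5.2 51.7] rear [41.8 -5.2 53.9] rpy [ 0.014  0.045 -3.141] tcp [0.4616 0.2052 0.1375] [3.062 0.004 1.56 ] F [ 1.3 -0.4 -3. ]
```

Emit:
carry_out --targets '[[[0,-0.003,-0.03],0],[[0,-0.003,-0.04],0],[[0,-0.001,-0.03],0],[[-0.03,0.01,0],0.015],[[-0.045,0.03,0],0.015],[[-0.045,0.03,0],0.015],[[-0.045,0.03,0],0.015],[[-0.025,0.02,0],0.015],[[0,0,0],0.01],[[0,0,0],0]]'

```text
time: 100.68
tool_pos: [0.5535, 0.008, 0.2479]
tool_rot: [3.07, -0.003, 1.478]
contact_force: [-0.3, 0.3, -2.2]
opening: 0.0132
```

```bash
python3 plan.py .60 .009 .222 1.47; python3 -c "
from h import *
snap('top','t_d1'); im=cv2.imread('pics/t_d1.png'); cv2.imwrite('pics/t_d1c.png',cv2.resize(im[120:330,180:460],None,fx=2.8,fy=2.8,interpolation=2)); snap('wrist','w_d1'); snap('side','s_d1')"
```

```text
t100.67 [0.5535 0.008  0.2479] yaw1.478 q6 -0.04 n 1
[[[0.0053,0.0462,0.0259],0.008]]
```

```bash
python3 -c "
from tr import *
from wf import *
s,o,R=scp(); print(o,Ro.from_matrix(R).as_euler('xyz'))
for dy,n in [(0,'a'),(.006,'b')]:
  draw('s_d1','side',[([(R@a+o+[0,dy,.004],R@b+o+[0,dy,.004]) for a,b in scoop()],(0,0,255)),(T(hook(),.747,-.0007,-.099),(0,255,0))],(310,140,450,290),4,'o'+n)
a=cv2.imread('pics/oa.png')[:,:400];b=cv2.imread('pics/ob.png')[:,:400];cv2.imwrite('pics/oc.png',np.hstack([a,b]))"; cp pics/w_d1.png pics/w_d1v.png
```

```text
[0.55282403 0.00793373 0.16358038] [0.00717967 0.03839057 3.05060021]
```

```bash
python3 -c "
from h import *
print(ray('wrist',490,240,.2),ray('wrist',515,236,.184),ray('wrist',585,235,.184),ray('wrist',483,196,.012))
print(proj('wrist',[.5535,.008,.248]))
i=cv2.imread('pics/w_d1.png');cv2.imwrite('pics/w_d1c.png',cv2.resize(i[140:290,420:640],None,fx=3.5,fy=3.5,interpolation=2))"
```

```text
[0.65736891 0.01200426 0.2       ] [0.68198522 0.00773638 0.184     ] [0.72804713 0.00335029 0.184     ] [0.7486571  0.00214295 0.012     ]
[318.9529593  300.09818692]
```

Emit:
carry_out --targets '[[[0.004,0.012,0.012],0.004],[[0.004,0.018,0.014],0.003],[[0,0.018,0.01],0],[[0,0.01,0.004],0],[[0,0,0],0]]'

```text
time: 101.45
tool_pos: [0.6176, 0.015, 0.2092]
tool_rot: [3.07, -0.004, 1.477]
contact_force: [0.2, -0.1, -2.5]
opening: 0.0139
```

```bash
python3 -c "
from tr import *
from wf import *
snap('side','s_d2')
s,o,R=scp(); print(s['tool_pos'],s['tool_rot'],o)
draw('s_d2','side',[([(R@a+o+[0,.002,.004],R@b+o+[0,.002,.004]) for a,b in scoop()],(0,0,255)),(T(hook(),.747,.001,-.099),(0,255,0))],(320,140,450,290),4,'oc')
snap('wrist','w_d2')"
```

```text
[0.61723384 0.01500256 0.2094486 ] [ 3.06963277 -0.00407757  1.47693659] [0.61625428 0.01459191 0.12475597]
```

```bash
python3 -c "
from h import *
print(ray('wrist',420,277,.184),ray('wrist',540,276,.184),ray('wrist',317,212,.206))"
```

```text
[0.67151461 0.00945727 0.184     ] [0.73685335 0.00210148 0.184     ] [0.61990987 0.05357396 0.206     ]
```

Emit:
carry_out --targets '[[[-0.004,0,-0.003],0],[[0,0.01,0.0007],0],[[0,0.01,0.0007],0],[[0,0.01,0.0007],0],[[0,0,0],0]]'

```text
time: 102.18
tool_pos: [0.6485, 0.0074, 0.2149]
tool_rot: [3.066, -0.004, 1.476]
contact_force: [-0.0, -0.5, -2.4]
opening: 0.0133
```

```bash
cat sj.py; python3 -c "
from h import *
snap('side','hk1')
import cv2
im=cv2.imread('pics/hk1.png');print(proj('side',[.69,.006,.184]),proj('side',[.645,.01,.2]))
u,v=[int(a) for a in proj('side',[.67,.006,.18])]
c=im[max(0,v-110):v+110,max(0,u-150):u+150];cv2.imwrite('pics/hk1c.png',cv2.resize(c,None,fx=2.6,fy=2.6));print(max(0,v-110),max(0,u-150))
"
```

```text
from h import *
import sys
n=sys.argv[1]; x0,y0,w=[int(v) for v in sys.argv[2:5]]
snap('side',n)
im=cv2.imread(f'pics/{n}.png');a=cv2.resize(im[y0:y0+w,x0:x0+w],None,fx=500/w,fy=500/w,interpolation=2)
cv2.imwrite(f'pics/{n}c.png',a)
[399.12283782 213.78645343] [379.14991627 207.93653747]
105 239
```

View pics/hk1c.png

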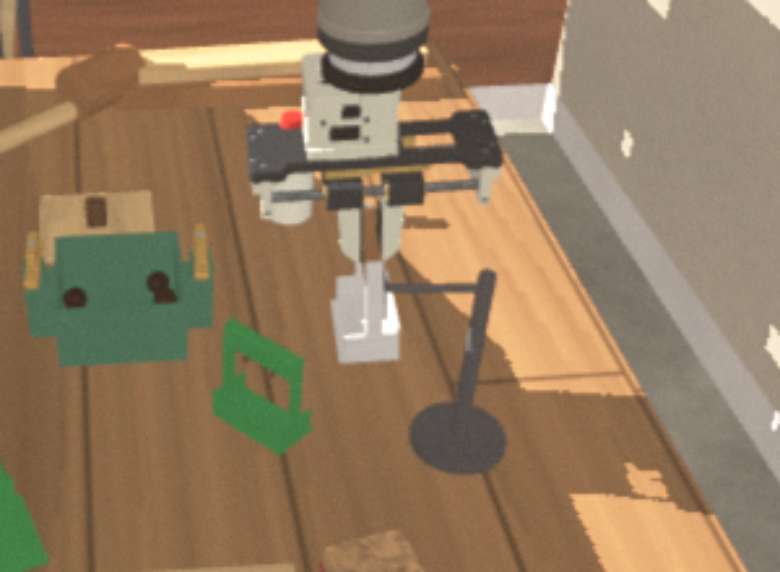

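The picture shows the scoop's bar just above the upturned tip at about (385, 265), in line with the rod. I'll advance it along the rod.

Emit:
carry_out --targets '[[[0,0.01,0.001],0],[[0,0.01,0.001],0],[[0,0.01,0.001],0],[[0,0.01,0.001],0],[[0,0.004,0.0005],0],[[0,0,0],0]]'

```text
time: 102.98
tool_pos: [0.6952, 0.0031, 0.2128]
tool_rot: [3.068, -0.004, 1.477]
contact_force: [0.2, 0.4, -2.5]
opening: 0.0133
```

```bash
python3 -c "
from h import *
snap('side','hk2')
import cv2
im=cv2.imread('pics/hk2.png')
c=im[150:250,340:460];cv2.imwrite('pics/hk2c.png',cv2.resize(c,None,fx=5,fy=5,interpolation=2))
snap('top','hk2t');u,v=[int(a) for a in proj('top',[.69,.006,.18])];im=cv2.imread('pics/hk2t.png');print(u,v)
c=im[max(0,v-60):v+60,max(0,u-60):u+60];cv2.imwrite('pics/hk2tc.png',cv2.resize(c,None,fx=5,fy=5,interpolation=2))
"
```

```text
311 167
```

View pics/hk2c.png

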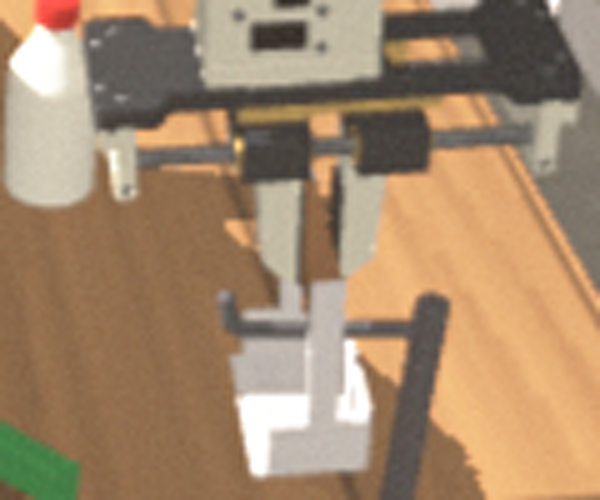

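View pics/hk2tc.png

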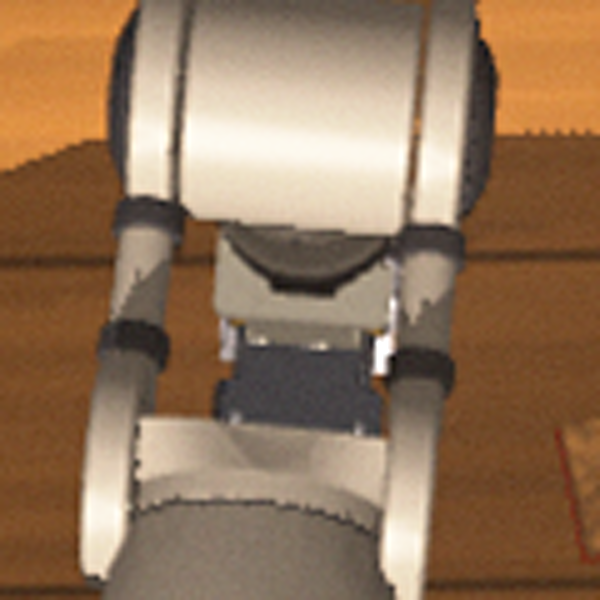

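The rod (crop row ~325) runs through the frame of the scoop, under the bar and between the two straps. I'll lower it.

Emit:
carry_out --targets '[[[0,0,0.006],0],[[0,0,0.006],0],[[0,0,0.005],0],[[0,0,0.003],0],[[0,0,0.002],0],[[0,0,0],0]]'

```text
time: 103.82
tool_pos: [0.6958, 0.0032, 0.1894]
tool_rot: [3.068, -0.004, 1.477]
contact_force: [0.2, -0.0, -2.9]
opening: 0.0134
```

```bash
python3 -c "
from h import *
snap('side','hk3')
import cv2
im=cv2.imread('pics/hk3.png')
c=im[150:250,340:460];cv2.imwrite('pics/hk3c.png',cv2.resize(c,None,fx=5,fy=5,interpolation=2))
"
```

View pics/hk3c.png

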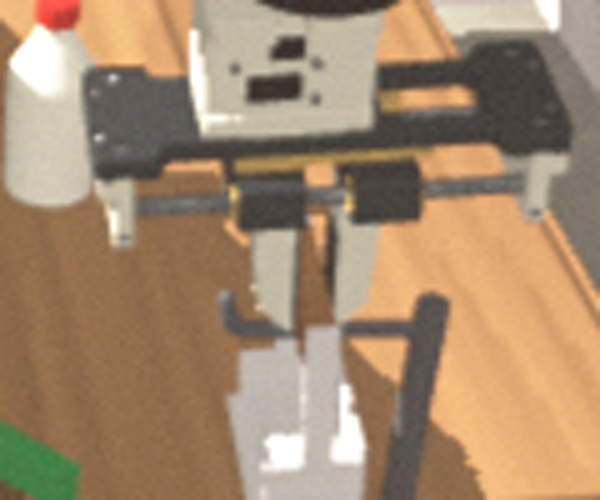

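Emit:
carry_out --targets '[[[0,0,0.002],0],[[0,0,0.001],0],[[0,0,0.001],0],[[0,0,0],0]]'

```text
time: 104.38
tool_pos: [0.6964, 0.0032, 0.1883]
tool_rot: [3.065, -0.004, 1.477]
contact_force: [-2.5, -0.1, 0.0]
opening: 0.0138
```

Emit:
carry_out --targets '[[[0,0,0.001],0],[[0,0,0.001],0],[[0,0,0],0]]'

```text
time: 104.75
tool_pos: [0.6964, 0.0032, 0.1882]
tool_rot: [3.064, -0.004, 1.477]
contact_force: [-2.5, 0.1, 0.4]
opening: 0.0137
```

```bash
python3 -c "
from h import *
snap('side','hk4')
import cv2
im=cv2.imread('pics/hk4.png')
c=im[150:250,340:460];cv2.imwrite('pics/hk4c.png',cv2.resize(c,None,fx=5,fy=5,interpolation=2))
"
```

```text
(no output)
```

View pics/hk4c.png

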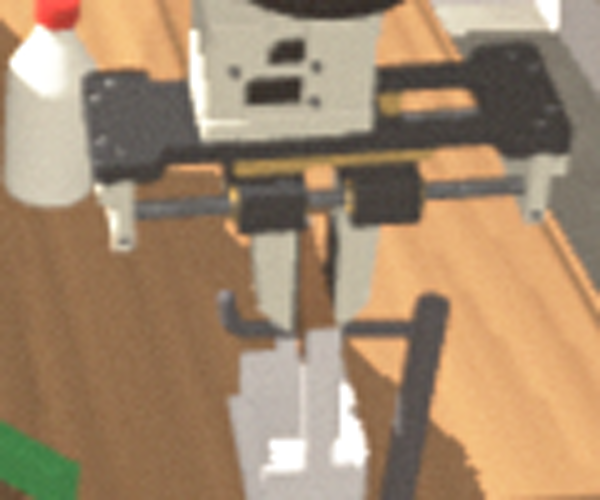

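The force now shows the rod carrying the bar. I'll open a little and rise.

Emit:
carry_out --targets '[[[0,0,0],0],[[0,0,0],0],[[0,0,0],0],[[0,0,0],0]]' --fingers 0.65

```text
time: 105.3
tool_pos: [0.6973, 0.0031, 0.1868]
tool_rot: [3.063, -0.004, 1.477]
contact_force: [0.7, -0.3, -0.2]
opening: 0.0318
```

```bash
python3 -c "
from h import *
snap('side','hk5')
import cv2
im=cv2.imread('pics/hk5.png')
c=im[150:250,340:460];cv2.imwrite('pics/hk5c.png',cv2.resize(c,None,fx=5,fy=5,interpolation=2))
"
```

```text
(no output)
```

View pics/hk5c.png

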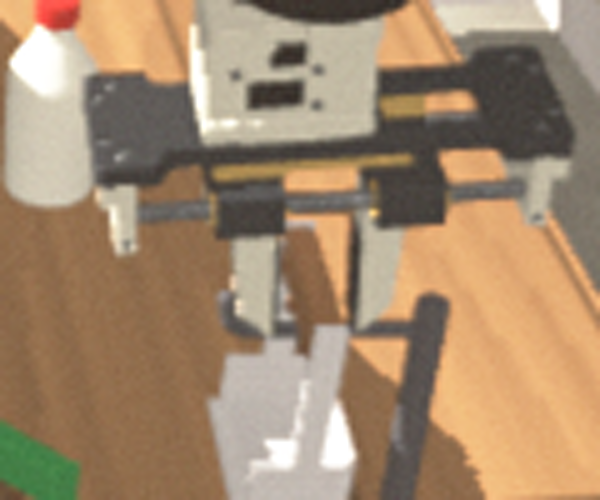

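Emit:
carry_out --targets '[[[0,0.0003,-0.005],0],[[0,0.0007,-0.01],0],[[0,0.001,-0.015],0],[[0,0.001,-0.02],0],[[0,0,-0.03],0],[[0,0,0],0]]'

```text
time: 106.1
tool_pos: [0.6946, 0.003, 0.2744]
tool_rot: [3.058, -0.004, 1.477]
contact_force: [-0.7, -0.5, 0.4]
opening: 0.0321
```

```bash
python3 -c "
from h import *
snap('side','hk6')
import cv2
im=cv2.imread('pics/hk6.png')
c=im[150:250,340:460];cv2.imwrite('pics/hk6c.png',cv2.resize(c,None,fx=5,fy=5,interpolation=2))
snap('top','hk6t')
"
```

```text
(no output)
```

View pics/hk6c.png

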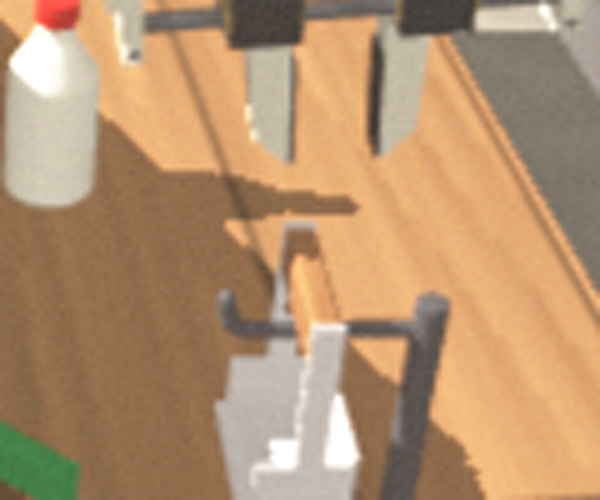

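View pics/hk6t.png

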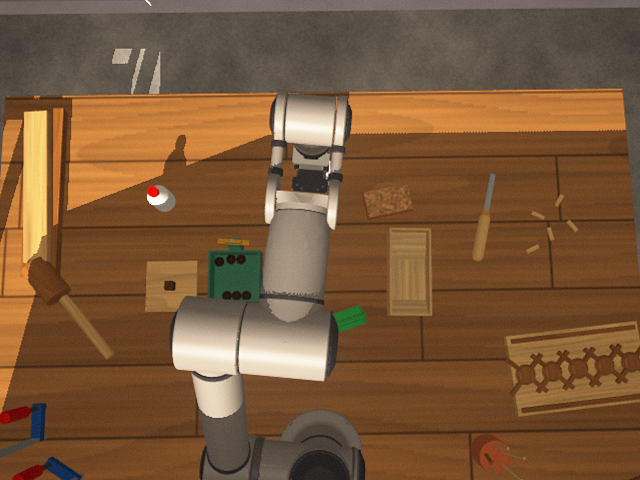

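The scoop hangs by its bar on the rod. The lid is at (171, 286), and the tray is empty.

```bash
python3 -c "
from h import *
import cv2
print(proj('top',[.4248,.3793,.046]), ray('top',170.5,286,.046))
im=cv2.imread('pics/hk6t.png')[250:325,130:215];cv2.imwrite('pics/lidc.png',cv2.resize(im,None,fx=7,fy=7,interpolation=2))
"; python3 plan.py 0.425 0.379 0.20 1.56
```

```text
[167.3751263  284.70980982] [0.42139657 0.37129718 0.046     ]
t106.20 [0.6934 0.0031 0.2705] yaw1.477 q6 -0.01 n 8
[[[0.0436,-0.0378,0.0088],-0.01],[[0.044,-0.0374,0.0088],-0.01],[[0.0444,-0.0369,0.0088],-0.01],[[0.0448,-0.0364,0.0088],-0.01],[[0.0452,-0.036,0.0088],-0.01],[[0.0455,-0.0355,0.0088],-0.01],[[0.0459,-0.035,0.0088],-0.01],[[0.0463,-0.0345,0.0088],-0.01]]
```

View pics/lidc.png

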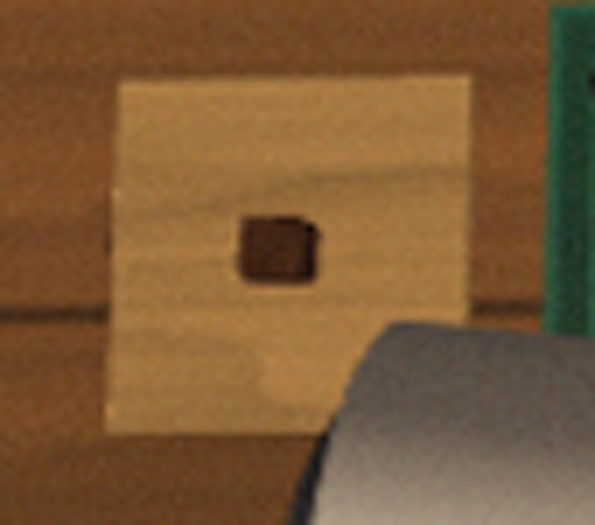

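Emit:
carry_out --targets '[[[0.0436,-0.0378,0],-0.01],[[0.044,-0.0374,0.005],-0.01],[[0.0444,-0.0369,0.008],-0.01],[[0.0448,-0.0364,0.01],-0.01],[[0.0452,-0.036,0.01],-0.01],[[0.0455,-0.0355,0.01],-0.01],[[0.0459,-0.035,0.01],-0.01],[[0.04,-0.03,0.01],-0.01],[[0,0,0],0]]' --fingers 0.5

```text
time: 107.32
tool_pos: [0.4221, 0.3804, 0.1725]
tool_rot: [3.083, 0.009, 1.556]
contact_force: [-0.7, -0.4, -0.1]
opening: 0.0461
```

```bash
python3 plan.py 0.425 0.379 0.12 1.56; python3 -c "
from h import *
from cell import monitor
snap('wrist','lw');print(proj('wrist',[.4248,.3793,.046]),monitor.observe()['tool_rot'])
for s in [(1,1),(1,-1),(-1,-1),(-1,1)]: print(proj('wrist',[.4248+.066*s[0],.3793+.066*s[1],.016]))
"
```

```text
t107.33 [0.4221 0.3804 0.1725] yaw1.556 q6 0.66 n 1
[[[-0.0013,0.003,0.0525],-0.004]]
[310.07010072 231.20249683] [3.0814878  0.00877678 1.55471657]
[388.65766259 140.36410286]
[383.62935847 292.50710628]
[234.93958731 298.26709591]
[222.89354541 143.06750721]
```

View pics/lw.png

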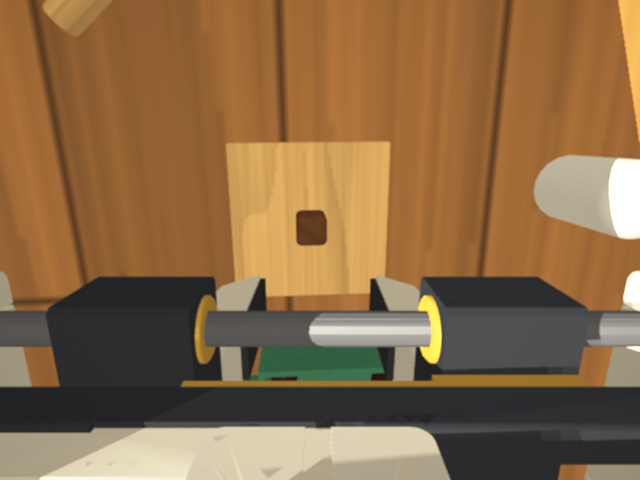

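The lid is where I left it: knob at (311, 228), corners as predicted.

Emit:
carry_out --targets '[[[-0.001,0.001,0.03],0],[[0,0,0.03],0],[[0,0,0.02],0],[[0,0,0.01],0],[[0,0,0],0]]'

```text
time: 108.0
tool_pos: [0.4346, 0.3722, 0.0811]
tool_rot: [3.08, 0.01, 1.548]
contact_force: [1.0, 0.7, 0.3]
opening: 0.0459
```

```bash
python3 plan.py 0.425 0.379 0.024 1.56 3; cat plan.py | head -30
```

```text
t108.00 [0.4346 0.3722 0.0811] yaw1.548 q6 0.65 n 3
[[[0.0022,-0.0033,0.019],-0.004],[[0.0022,-0.0033,0.019],-0.004],[[0.0022,-0.0032,0.019],-0.004]]
from h import *
import sys
def plan(x,y,z,yaw=None,n=None,step=.06):
    s=monitor.observe(); p=np.array(s['tool_pos']); y0=s['tool_rot'][2]
    yaw=y0 if yaw is None else yaw
    d=np.array([x,y,z])-p; dy=(yaw-y0+np.pi)%(2*np.pi)-np.pi
    n=n or int(max(np.ceil(np.abs(d).max()/step),np.ceil(np.linalg.norm(d)/step),np.ceil(abs(dy)/.18),1))
    rows=[];a=y0
    for i in range(n):
        c,sn=np.cos(a),np.sin(a); w=d/n
        rows.append([[round(float(c*w[0]+sn*w[1]),4),round(float(sn*w[0]-c*w[1]),4),round(float(-w[2]),4)],round(float(-dy/n),3)])
        a+=dy/n
    print('t%.2f'%s['time'],p.round(4),'yaw%.3f'%y0,'q6 %.2f'%s['qpos'][5],'n',n); print(str(rows).replace(' ',''))
if __name__=='__main__':
    a=[None if v=='-' else float(v) for v in sys.argv[1:]]
    if len(a)>4 and a[4]: a[4]=int(a[4])
    plan(*a)
```

```bash
cat > plan2.py <<'E'
from h import *
import sys
from scipy.spatial.transform import Rotation as Ro
a=[float(v) for v in sys.argv[1:5]]; n=int(sys.argv[5]) if len(sys.argv)>5 else None
s=monitor.observe(); p=np.array(s['tool_pos']); R=Ro.from_euler('xyz',s['tool_rot'])
d=np.array(a[:3])-p; dy=(a[3]-s['tool_rot'][2]+np.pi)%(2*np.pi)-np.pi
n=n or int(max(np.ceil(np.linalg.norm(d)/.06),np.ceil(abs(dy)/.18),1))
rows=[]
for i in range(n):
    w=(R*Ro.from_euler('z',-dy*i/n)).inv().apply(d/n); rows.append([[round(float(x),4) for x in w],round(-dy/n,3)])
print('t%.2f'%s['time'],p.round(4),np.round(s['tool_rot'],3),'q6 %.2f'%s['qpos'][5],'n',n); print(str(rows).replace(' ',''))
E
python3 plan2.py 0.425 0.379 0.06 1.56 3
```

```text
t108.00 [0.4346 0.3722 0.0811] [3.08  0.01  1.548] q6 0.65 n 3
[[[0.0023,-0.0037,0.0068],np.float64(-0.004)],[[0.0023,-0.0037,0.0068],np.float64(-0.004)],[[0.0023,-0.0037,0.0068],np.float64(-0.004)]]
```

Emit:
carry_out --targets '[[[0.0023,-0.0037,0.007],-0.004],[[0.0023,-0.0037,0.007],-0.004],[[0.0023,-0.0037,0.007],-0.004],[[0,0,0],0]]'

```text
time: 108.5
tool_pos: [0.4253, 0.3799, 0.0598]
tool_rot: [3.077, 0.009, 1.561]
contact_force: [0.2, -0.6, 0.1]
opening: 0.0461
```

```bash
python3 plan2.py 0.425 0.379 0.0245 1.56 3
```

```text
t108.50 [0.4253 0.3799 0.0598] [3.077 0.009 1.561] q6 0.67 n 3
[[[-0.0002,-0.0008,0.0117],np.float64(0.0)],[[-0.0002,-0.0008,0.0117],np.float64(0.0)],[[-0.0002,-0.0008,0.0117],np.float64(0.0)]]
```

Emit:
carry_out --targets '[[[-0.0002,-0.0008,0.0117],0],[[-0.0002,-0.0008,0.0117],0],[[-0.0002,-0.0008,0.0115],0],[[0,0,0],0]]'

```text
time: 109.0
tool_pos: [0.4249, 0.3789, 0.022]
tool_rot: [3.078, 0.009, 1.561]
contact_force: [-0.5, -0.0, 0.0]
opening: 0.0461
```

Emit:
carry_out --targets '[[[0,0,0],0],[[0,0,0],0],[[0,0,0],0],[[0,0,0],0]]' --fingers 1 --grip_force 25

```text
time: 109.5
tool_pos: [0.4251, 0.3791, 0.0229]
tool_rot: [3.077, 0.009, 1.561]
contact_force: [-1.2, -0.0, 0.2]
opening: 0.0248
```

```bash
python3 plan2.py 0.425 0.379 0.16 1.56 3
```

```text
t109.50 [0.4251 0.3791 0.0229] [3.077 0.009 1.561] q6 0.67 n 3
[[[-0.0004,0.0029,-0.0456],np.float64(0.0)],[[-0.0004,0.0029,-0.0456],np.float64(0.0)],[[-0.0004,0.0029,-0.0456],np.float64(0.0)]]
```

Emit:
carry_out --targets '[[[0,0,0],0],[[0,0.001,-0.015],0],[[0,0.002,-0.03],0],[[0,0.003,-0.045],0],[[0,0.003,-0.045],0],[[0,0,0],0]]'

```text
time: 110.25
tool_pos: [0.4255, 0.3801, 0.1646]
tool_rot: [3.077, 0.008, 1.561]
contact_force: [0.1, 1.0, -3.2]
opening: 0.0245
```

```bash
python3 plan2.py 0.445 0.2095 0.16 1.56 7;python3 sj.py ld1 200 120 200
```

```text
t110.25 [0.4255 0.3801 0.1646] [3.077 0.008 1.561] q6 0.65 n 7
[[[-0.0243,0.003,0.0011],np.float64(0.0)],[[-0.0243,0.003,0.0011],np.float64(0.0)],[[-0.0243,0.003,0.0011],np.float64(0.0)],[[-0.0243,0.003,0.0011],np.float64(0.0)],[[-0.0243,0.003,0.0011],np.float64(0.0)],[[-0.0243,0.003,0.0011],np.float64(0.0)],[[-0.0243,0.003,0.0011],np.float64(0.0)]]
```

View pics/ld1c.png

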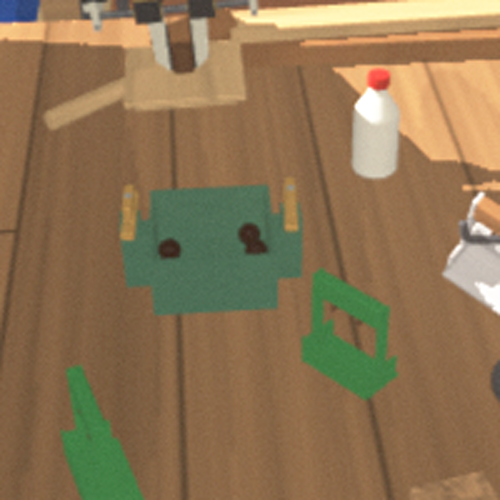

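Emit:
carry_out --targets '[[[-0.0243,0.003,0],0],[[-0.0243,0.003,0],0],[[-0.0243,0.003,0],0],[[-0.0243,0.003,0],0],[[-0.0243,0.003,0.001],0],[[-0.0243,0.003,0.001],0],[[-0.02,0.003,0.001],0],[[0,0,0],0]]'

```text
time: 111.3
tool_pos: [0.4359, 0.2046, 0.1504]
tool_rot: [3.104, 0.022, 1.562]
contact_force: [0.3, 0.5, -2.8]
opening: 0.0243
```

```bash
python3 plan2.py 0.4445 0.2095 0.12 1.56 4;sed -n 1,60p wf.py
```

```text
t111.30 [0.4359 0.2046 0.1504] [3.104 0.022 1.562] q6 0.33 n 4
[[[0.0014,0.0019,0.0077],np.float64(0.001)],[[0.0014,0.0019,0.0077],np.float64(0.001)],[[0.0014,0.0019,0.0077],np.float64(0.001)],[[0.0014,0.0019,0.0077],np.float64(0.001)]]
from h import *
def box(x0,x1,y0,y1,z0,z1):
    P=np.array([[x,y,z] for x in(x0,x1) for y in(y0,y1) for z in(z0,z1)])
    return [(P[a],P[b]) for a in range(8) for b in range(a+1,8) if bin(a^b).count('1')==1]
M=lambda *a:box(*[v/1000 for v in a])
def scoop(): return M(-25,25,-42,42,0,2)+M(-22,19,39.5,42,0,28)+M(-22,19,-42,-39.5,0,28)+M(-25,-22.5,-42,42,0,32)+M(-11.1,2.9,-39,39,78,102)
def lid(): return M(-66,66,-66,66,8,16)+M(-12,12,-12,12,16,46)
def case(): return M(-65,65,-65,65,0,70)+M(-95,-74,-15,15,0,79)+M(74,95,-15,15,0,79)
def button(): return M(-7,7,-40,40,80,88)+M(-5,5,-22,22,88,108)
def tray(): return M(-111,111,-53,53,0,66)+M(-105,105,-47,47,66,66)+M(-35,70,-47,47,8,8)
def hook():
    c=[(np.array([.045*np.cos(a),.045*np.sin(a),.012]),np.array([.045*np.cos(a+.3),.045*np.sin(a+.3),.012])) for a in np.arange(0,6.3,.3)]
    return c+M(-8,8,-8,8,12,195)+M(-82,0,-4,4,176,184)+M(-92,-84,-4,4,180,200)
def T(E,x,y,yaw,z=0):
    c,s=np.cos(yaw),np.sin(yaw); R=np.array([[c,-s,0],[s,c,0],[0,0,1]]); o=np.array([x,y,z])
    return [(R@a+o,R@b+o) for a,b in E]
def draw(imgf,name,items,crop,f,out,cm=None):
    im=cv2.imread(f'pics/{imgf}.png'); x0,y0,x1,y1=crop
    im=cv2.resize(im[y0:y1,x0:x1],None,fx=f,fy=f,interpolation=3)
    K,R,t=cm or cam(name)
    for E,col in items:
        for a,b in E:
            q=[]
            for p in(a,b):
                v=K@(R@p+t); q.append(tuple(int(round((v[i]/v[2]+.5-(x0,y0)[i])*f)) for i in(0,1)))
            cv2.line(im,q[0],q[1],col,1,cv2.LINE_AA)
    cv2.imwrite(f'pics/{out}.png',im)
```

Emit:
carry_out --targets '[[[0.0014,0.0019,0.008],0],[[0.0014,0.0019,0.008],0],[[0.0014,0.0019,0.008],0],[[0.0014,0.0019,0.007],0],[[0,0,0],0]]'

```text
time: 111.92
tool_pos: [0.4438, 0.2115, 0.1152]
tool_rot: [3.108, 0.023, 1.564]
contact_force: [0.3, -1.0, -1.4]
opening: 0.0245
```

```bash
python3 plan2.py 0.4445 0.2095 0.10 1.56 4;python3 sj.py ld2 235 140 110; python3 -c "
from wf import *
snap('wrist','ld2w')"
```

```text
t111.92 [0.4438 0.2115 0.1152] [3.108 0.023 1.564] q6 0.34 n 4
[[[-0.0004,0.0001,0.0038],np.float64(0.001)],[[-0.0004,0.0001,0.0038],np.float64(0.001)],[[-0.0004,0.0001,0.0038],np.float64(0.001)],[[-0.0004,0.0001,0.0038],np.float64(0.001)]]
```

View pics/ld2c.png

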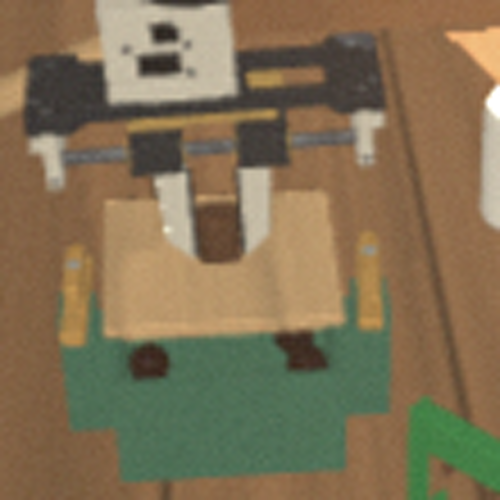

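View pics/ld2w.png

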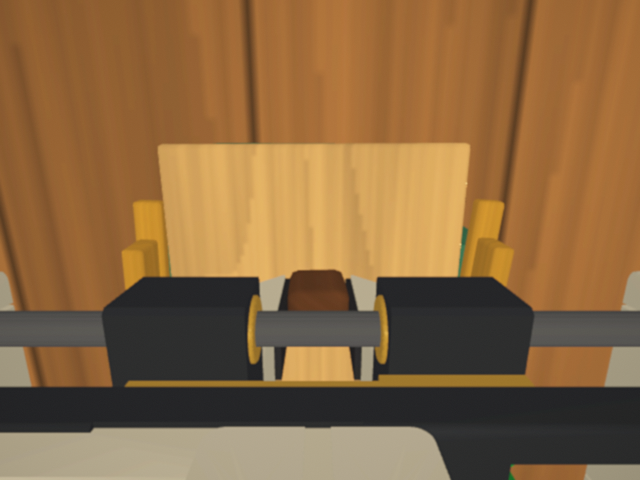

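Emit:
carry_out --targets '[[[-0.001,0,0.004],0],[[-0.001,0,0.005],0],[[0,0,0.005],0],[[0,0,0.003],0],[[0,0,0],0]]'

```text
time: 112.65
tool_pos: [0.4449, 0.2088, 0.0984]
tool_rot: [3.106, 0.022, 1.564]
contact_force: [-0.7, -0.6, -1.9]
opening: 0.0245
```

```bash
python3 plan2.py 0.4445 0.2095 0.087 1.56 4;python3 sj.py ld3 235 140 110
```

```text
t112.65 [0.4449 0.2088 0.0984] [3.106 0.022 1.564] q6 0.34 n 4
[[[0.0002,-0.0002,0.0029],np.float64(0.001)],[[0.0002,-0.0002,0.0029],np.float64(0.001)],[[0.0002,-0.0002,0.0029],np.float64(0.001)],[[0.0002,-0.0002,0.0029],np.float64(0.001)]]
```

View pics/ld3c.png

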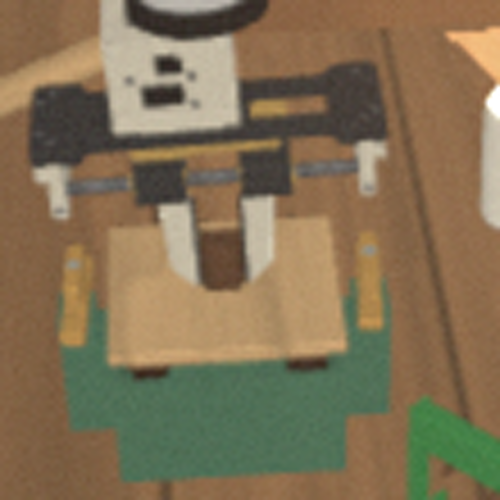

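Emit:
carry_out --targets '[[[0,0,0.004],0],[[0,0,0.004],0],[[0,0,0.003],0],[[0,0,0.002],0],[[0,0,0],0]]'

```text
time: 113.32
tool_pos: [0.4459, 0.2087, 0.085]
tool_rot: [3.104, 0.021, 1.564]
contact_force: [-0.2, -0.3, -1.5]
opening: 0.0241
```

```bash
python3 plan2.py 0.4445 0.2095 0.087 1.56 4;python3 sj.py ld4 235 140 110
```

```text
t113.33 [0.4459 0.2087 0.085 ] [3.104 0.021 1.564] q6 0.34 n 4
[[[0.0002,-0.0003,-0.0005],np.float64(0.001)],[[0.0002,-0.0003,-0.0005],np.float64(0.001)],[[0.0002,-0.0003,-0.0005],np.float64(0.001)],[[0.0002,-0.0003,-0.0005],np.float64(0.001)]]
```

View pics/ld4c.png

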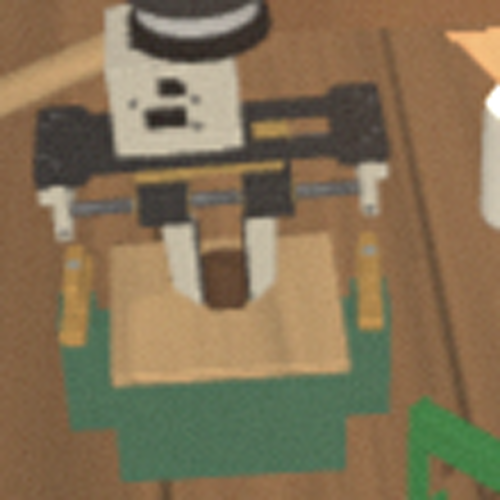

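Emit:
carry_out --targets '[[[0,0,0.001],0],[[0,0,0.001],0],[[0,0,0.001],0],[[0,0,0.001],0],[[0,0,0],0]]'

```text
time: 114.0
tool_pos: [0.446, 0.2088, 0.0849]
tool_rot: [3.102, 0.021, 1.564]
contact_force: [-0.4, 0.2, 0.5]
opening: 0.0243
```

Emit:
carry_out --targets '[[[0,0,0],0],[[0,0,0],0],[[0,0,0],0],[[0,0,0],0]]' --fingers 0.5

```text
time: 114.5
tool_pos: [0.4467, 0.2089, 0.085]
tool_rot: [3.101, 0.02, 1.564]
contact_force: [-0.7, -0.9, -0.7]
opening: 0.0453
```

```bash
python3 plan2.py 0.4445 0.2095 0.17 1.56 4;python3 sj.py ld5 235 140 110
```

```text
t114.50 [0.4467 0.2089 0.085 ] [3.101 0.02  1.564] q6 0.34 n 4
[[[-0.0003,0.0003,-0.0212],np.float64(0.001)],[[-0.0003,0.0003,-0.0212],np.float64(0.001)],[[-0.0003,0.0003,-0.0212],np.float64(0.001)],[[-0.0003,0.0003,-0.0212],np.float64(0.001)]]
```

View pics/ld5c.png

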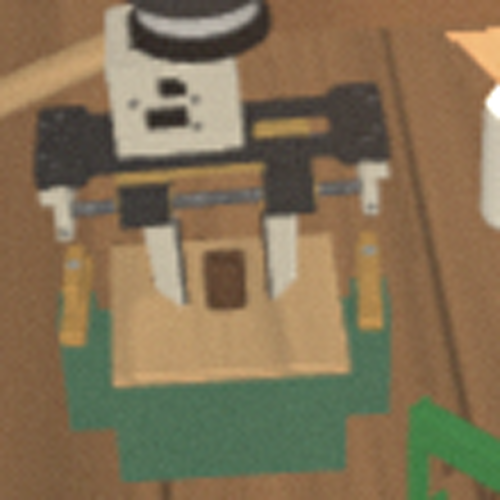

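Emit:
carry_out --targets '[[[0,0,-0.02],0],[[0,0,-0.03],0],[[0,0,-0.03],0],[[0,0,0],0]]'

```text
time: 115.05
tool_pos: [0.4431, 0.2105, 0.1664]
tool_rot: [3.102, 0.021, 1.564]
contact_force: [0.9, -0.3, 0.3]
opening: 0.0457
```

```bash
python3 plan2.py 0.3605 0.211 0.15 1.56;python3 -c "
from wf import *
snap('side','ld6')
C=T(case(),.4445,.2095,-.011);c2=(0,0,255)
draw('ld6','side',[(C,c2),(T(lid(),.4448,.2095,-.011,.062),(255,0,0)),(T(button(),.3605,.211,-.05),(0,255,0)),(T(button(),.528,.208,-.07),(0,255,0))],(235,180,345,260),7,'ld6c')
snap('wrist','ld6w')
draw('ld6w','wrist',[(C,c2),(T(lid(),.4448,.2095,-.011,.062),(255,0,0)),(T(button(),.3605,.211,-.05),(0,255,0)),(T(button(),.528,.208,-.07),(0,255,0))],(0,0,640,480),1,'ld6wc')
"
```

```text
t115.05 [0.4431 0.2105 0.1664] [3.102 0.021 1.564] q6 0.33 n 2
[[[0.0001,-0.0416,0.0066],np.float64(0.002)],[[0.0001,-0.0416,0.0066],np.float64(0.002)]]
```

View pics/ld6c.png

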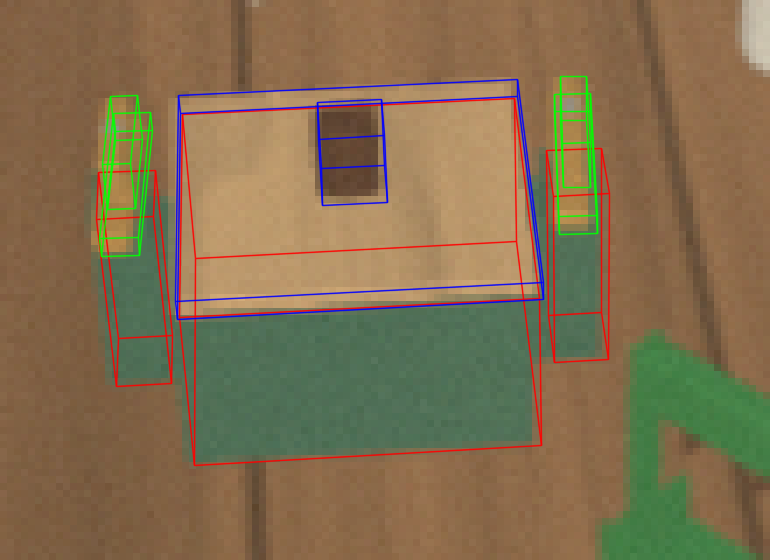

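View pics/ld6wc.png

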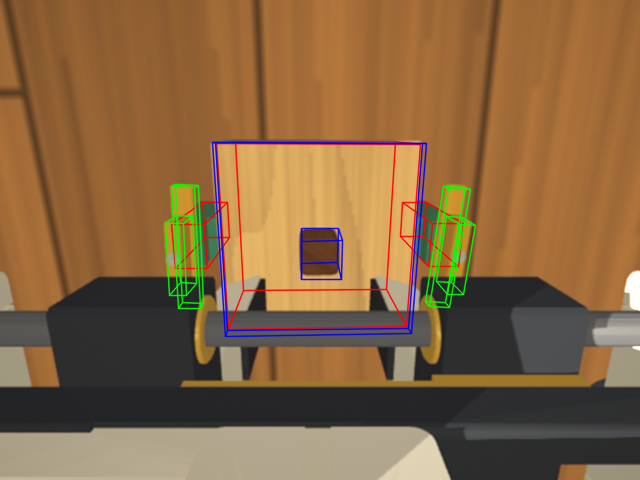

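The lid's outline matches the fully-down wireframe in both views, within about 1 px. Near button next.

Emit:
carry_out --targets '[[[0,-0.03,0],0],[[0,-0.03,0],0],[[0,-0.02,0.005],0],[[0,0,0],0]]'

```text
time: 115.65
tool_pos: [0.3572, 0.2089, 0.1511]
tool_rot: [3.116, 0.026, 1.563]
contact_force: [0.8, 0.4, 0.8]
opening: 0.0458
```

```bash
python3 plan2.py 0.3605 0.211 0.125 1.53 4
```

```text
t115.65 [0.3572 0.2089 0.1511] [3.116 0.026 1.563] q6 0.40 n 4
[[[0.0007,0.0007,0.0065],np.float64(0.008)],[[0.0007,0.0006,0.0065],np.float64(0.008)],[[0.0007,0.0006,0.0065],np.float64(0.008)],[[0.0007,0.0006,0.0065],np.float64(0.008)]]
```

Emit:
carry_out --targets '[[[0.0007,0.0007,0.01],0.008],[[0.0007,0.0007,0.01],0.008],[[0.0007,0.0006,0.01],0.008],[[0.0007,0.0006,0.01],0.008],[[0,0,0],0]]'

```text
time: 116.28
tool_pos: [0.3632, 0.2105, 0.1068]
tool_rot: [3.116, 0.026, 1.528]
contact_force: [-0.4, 0.2, -0.6]
opening: 0.046
```

```bash
python3 plan2.py 0.3605 0.211 0.094 1.53 3;python3 sj.py nb1 235 140 110
```

```text
t116.28 [0.3632 0.2105 0.1068] [3.116 0.026 1.528] q6 0.44 n 3
[[[0.0002,-0.001,0.0043],np.float64(-0.001)],[[0.0002,-0.001,0.0043],np.float64(-0.001)],[[0.0002,-0.001,0.0043],np.float64(-0.001)]]
```

View pics/nb1c.png

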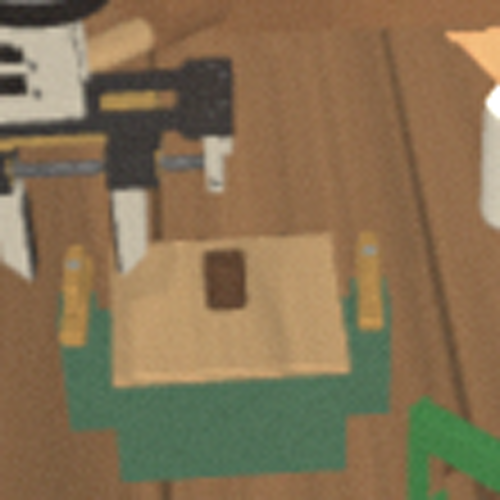

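Emit:
carry_out --targets '[[[0,-0.001,0.0045],0],[[0,-0.001,0.0045],0],[[0,-0.0005,0.0038],0],[[0,0,0],0]]'

```text
time: 116.82
tool_pos: [0.3614, 0.2106, 0.0942]
tool_rot: [3.114, 0.025, 1.528]
contact_force: [0.3, 0.2, -0.4]
opening: 0.0461
```

Emit:
carry_out --targets '[[[0,0,0],0],[[0,0,0],0],[[0,0,0],0],[[0,0,0],0],[[0,0,0],0]]' --fingers 1 --grip_force 30

```text
time: 117.45
tool_pos: [0.3606, 0.2107, 0.0945]
tool_rot: [3.116, 0.025, 1.528]
contact_force: [-1.9, 0.6, 1.6]
opening: 0.0097
```

Gripped the rib. Now I'll turn anticlockwise, which is negative twist.

Emit:
carry_out --targets '[[[0,0,0],-0.15],[[0,0,0],-0.15],[[0,0,0],-0.15],[[0,0,0],0]]'

```text
time: 117.95
tool_pos: [0.3608, 0.2108, 0.0945]
tool_rot: [3.129, 0.034, 1.99]
contact_force: [-1.3, 0.6, -0.0]
opening: 0.0094
```

```bash
python3 plan2.py 0.3605 0.211 0.094 1.9 3;python3 sj.py nb2 235 140 110
```

```text
t117.95 [0.3608 0.2108 0.0945] [3.129 0.034 1.99 ] q6 -0.02 n 3
[[[0.0001,-0.0,0.0001],np.float64(0.03)],[[0.0001,-0.0,0.0001],np.float64(0.03)],[[0.0001,-0.0001,0.0001],np.float64(0.03)]]
```

View pics/nb2c.png

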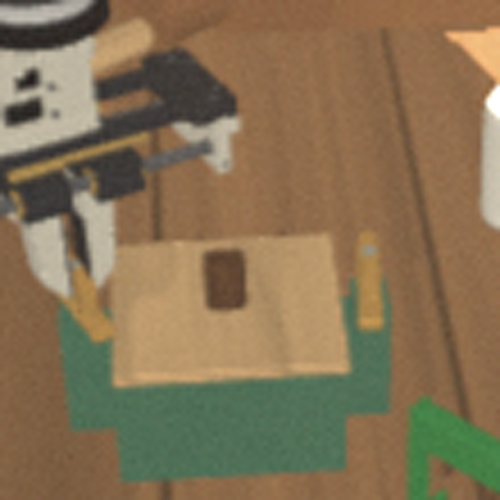

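Emit:
carry_out --targets '[[[0,0,0],-0.16],[[0,0,0],-0.16],[[0,0,0],-0.16],[[0,0,0],-0.16],[[0,0,0],-0.16],[[0,0,0],-0.16],[[0,0,0],-0.12],[[0,0,0],0]]'

```text
time: 119.0
tool_pos: [0.3609, 0.211, 0.0944]
tool_rot: [-3.119, 0.027, 3.075]
contact_force: [-0.6, 0.7, 1.0]
opening: 0.0096
```

```bash
python3 plan2.py 0.3605 0.211 0.094 3.135 1;python3 sj.py nb3 235 140 110
```

```text
t119.00 [0.3609 0.211  0.0944] [-3.119  0.027  3.075] q6 -1.10 n 1
[[[0.0004,-0.0,0.0004],np.float64(-0.06)]]
```

View pics/nb3c.png

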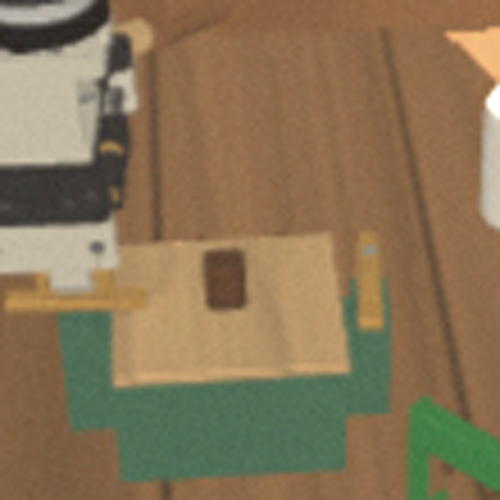

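Emit:
carry_out --targets '[[[0,0,0],-0.06],[[0,0,0],-0.02],[[0,0,0],0]]'

```text
time: 119.42
tool_pos: [0.3609, 0.211, 0.0944]
tool_rot: [-3.117, 0.026, -3.137]
contact_force: [-0.8, -0.6, 0.8]
opening: 0.0096
```

Emit:
carry_out --targets '[[[0,0,0],0],[[0,0,0],0],[[0,0,0],0],[[0,0,0],0]]' --fingers 0.5

```text
time: 119.92
tool_pos: [0.3614, 0.211, 0.0945]
tool_rot: [-3.117, 0.027, -3.139]
contact_force: [0.2, -0.3, -1.1]
opening: 0.044
```

Emit:
carry_out --targets '[[[0,0,-0.01],0],[[0,0,-0.02],0],[[0,0,-0.025],0],[[0,0,0],0]]'

```text
time: 120.42
tool_pos: [0.3601, 0.2125, 0.1526]
tool_rot: [-3.118, 0.027, -3.14]
contact_force: [0.7, 0.4, -0.8]
opening: 0.0457
```

```bash
python3 plan2.py 0.528 0.208 0.15 1.51 10
```

```text
t120.42 [0.3601 0.2125 0.1526] [-3.118  0.027 -3.14 ] q6 -1.18 n 10
[[[-0.0168,-0.0005,0.0007],np.float64(0.163)],[[-0.0166,0.0023,0.0007],np.float64(0.163)],[[-0.016,0.0049,0.0007],np.float64(0.163)],[[-0.015,0.0075,0.0007],np.float64(0.163)],[[-0.0136,0.0098,0.0007],np.float64(0.163)],[[-0.0118,0.0119,0.0007],np.float64(0.163)],[[-0.0097,0.0137,0.0007],np.float64(0.163)],[[-0.0074,0.0151,0.0007],np.float64(0.163)],[[-0.0048,0.0161,0.0007],np.float64(0.163)],[[-0.0022,0.0166,0.0007],np.float64(0.163)]]
```

Emit:
carry_out --targets '[[[-0.0168,-0.0005,0],0.163],[[-0.0166,0.0023,0],0.163],[[-0.016,0.0049,0],0.163],[[-0.015,0.0075,0],0.163],[[-0.0136,0.0098,0],0.163],[[-0.0118,0.0119,0],0.163],[[-0.0097,0.0137,0],0.163],[[-0.0074,0.0151,0],0.163],[[-0.0048,0.0161,0],0.163],[[-0.002,0.012,0],0.163]]'

```text
time: 121.68
tool_pos: [0.5235, 0.203, 0.1504]
tool_rot: [3.121, 0.025, 1.46]
contact_force: [-0.0, -0.1, 0.6]
opening: 0.0462
```

Emit:
carry_out --targets '[[[0,0,0],0]]'

```text
time: 121.8
tool_pos: [0.5237, 0.2028, 0.1495]
tool_rot: [3.123, 0.025, 1.461]
contact_force: [-0.0, 0.2, 0.9]
opening: 0.0459
```

```bash
python3 plan2.py 0.528 0.208 0.113 1.51 4; python3 sj.py fb1 235 140 110
```

```text
t121.80 [0.5237 0.2028 0.1495] [3.123 0.025 1.461] q6 0.37 n 4
[[[0.0017,0.0008,0.0091],np.float64(-0.012)],[[0.0016,0.0008,0.0091],np.float64(-0.012)],[[0.0016,0.0008,0.0091],np.float64(-0.012)],[[0.0016,0.0008,0.0091],np.float64(-0.012)]]
```

View pics/fb1c.png

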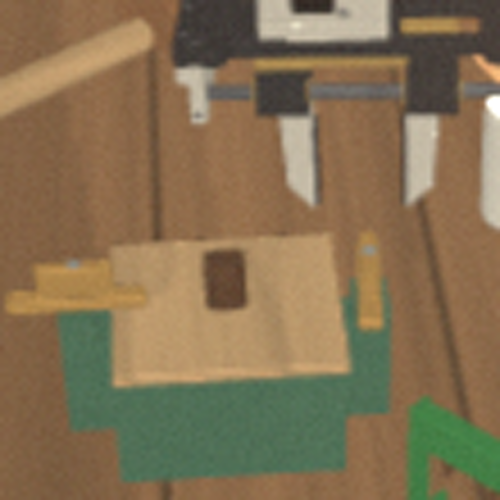

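The near button is across the lid's edge. Down onto the far one.

Emit:
carry_out --targets '[[[0.0017,0.0008,0.0091],-0.012],[[0.0016,0.0008,0.0091],-0.012],[[0.0016,0.0008,0.0091],-0.012],[[0.0016,0.0008,0.0085],-0.012],[[0,0,0],0]]'

```text
time: 122.48
tool_pos: [0.5254, 0.2086, 0.1099]
tool_rot: [3.128, 0.027, 1.521]
contact_force: [-0.3, -0.3, 0.4]
opening: 0.0459
```

```bash
python3 plan2.py 0.528 0.208 0.094 1.51 4; python3 sj.py fb2 235 140 110
```

```text
t122.47 [0.5254 0.2086 0.1099] [3.128 0.027 1.521] q6 0.33 n 4
[[[-0.0,0.0006,0.004],np.float64(0.003)],[[-0.0,0.0006,0.004],np.float64(0.003)],[[-0.0,0.0006,0.004],np.float64(0.003)],[[0.0,0.0006,0.004],np.float64(0.003)]]
```

View pics/fb2c.png

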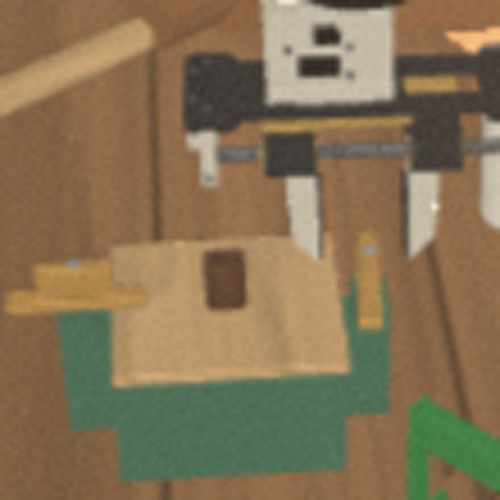

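Emit:
carry_out --targets '[[[0,0.0007,0.004],0],[[0,0.0007,0.004],0],[[0,0.0007,0.004],0],[[0,0.0006,0.004],0],[[0,0,0],0]]'

```text
time: 123.15
tool_pos: [0.5292, 0.208, 0.0939]
tool_rot: [3.126, 0.027, 1.521]
contact_force: [-0.8, 0.0, -0.0]
opening: 0.0461
```

Emit:
carry_out --targets '[[[0,0,0],0],[[0,0,0],0],[[0,0,0],0],[[0,0,0],0],[[0,0,0],0]]' --fingers 1 --grip_force 30

```text
time: 123.78
tool_pos: [0.5286, 0.208, 0.0943]
tool_rot: [3.127, 0.027, 1.521]
contact_force: [-1.2, -0.1, 1.3]
opening: 0.0098
```

Emit:
carry_out --targets '[[[0,0,0],-0.16],[[0,0,0],-0.16],[[0,0,0],-0.16],[[0,0,0],-0.16],[[0,0,0],0]]'

```text
time: 124.4
tool_pos: [0.5293, 0.2083, 0.0943]
tool_rot: [-3.139, 0.031, 2.179]
contact_force: [-1.0, -0.1, 0.7]
opening: 0.0099
```

Emit:
carry_out --targets '[[[0,0,0],-0.16],[[0,0,0],-0.16],[[0,0,0],-0.16],[[0,0,0],-0.16],[[0,0,0],-0.16],[[0,0,0],-0.12],[[0,0,0],0]]'

```text
time: 125.28
tool_pos: [0.5298, 0.2093, 0.0942]
tool_rot: [-3.118, 0.018, 3.099]
contact_force: [-1.0, -0.2, -0.4]
opening: 0.0099
```

Emit:
carry_out --targets '[[[0,0,0],-0.05],[[0,0,0],0]]'

```text
time: 125.52
tool_pos: [0.5298, 0.2093, 0.0942]
tool_rot: [-3.118, 0.017, 3.141]
contact_force: [-1.0, -0.6, -0.0]
opening: 0.0098
```

Emit:
carry_out --targets '[[[0,0,0],0],[[0,0,0],0],[[0,0,0],0],[[0,0,0],0]]' --fingers 0.5

```text
time: 126.02
tool_pos: [0.5303, 0.2092, 0.0944]
tool_rot: [-3.118, 0.018, 3.135]
contact_force: [0.0, -0.5, 1.1]
opening: 0.044
```

Emit:
carry_out --targets '[[[0,0,-0.01],0],[[0,0,-0.02],0],[[0,0,-0.04],0],[[0,0,-0.05],0],[[0,0,-0.05],0],[[0,0,0],0]]'

```text
time: 126.78
tool_pos: [0.5272, 0.2136, 0.2731]
tool_rot: [-3.118, 0.021, 3.134]
contact_force: [0.3, 0.6, -0.5]
opening: 0.0462
```

```bash
python3 -c "
from wf import *
snap('side','fin');im=cv2.imread('pics/fin.png')
cv2.imwrite('pics/finc.png',cv2.resize(im[150:280,220:450],None,fx=3.4,fy=3.4,interpolation=2))
draw('fin','side',[(T(case(),.4445,.2095,-.011),(0,0,255)),(T(lid(),.4448,.2095,-.011,.062),(255,0,0)),(T(button(),.3605,.211,1.56),(0,255,0)),(T(button(),.5285,.208,1.56),(0,255,0))],(225,180,345,260),6,'finw')
snap('wrist','finwr');snap('top','fint')
"
```

```text
(no output)
```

View pics/finc.png

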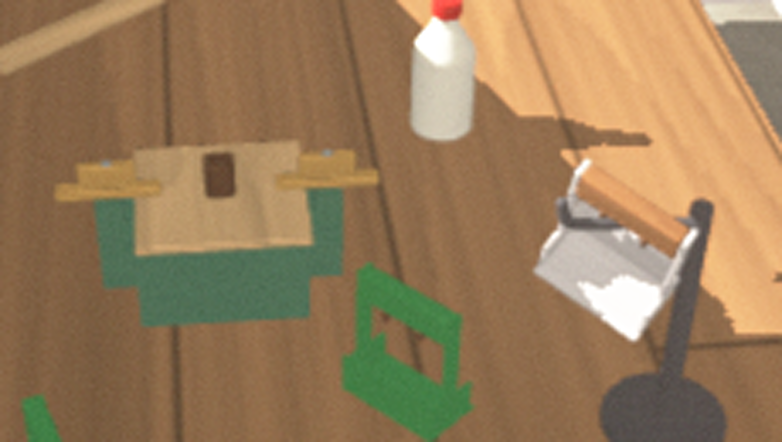

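View pics/finw.png

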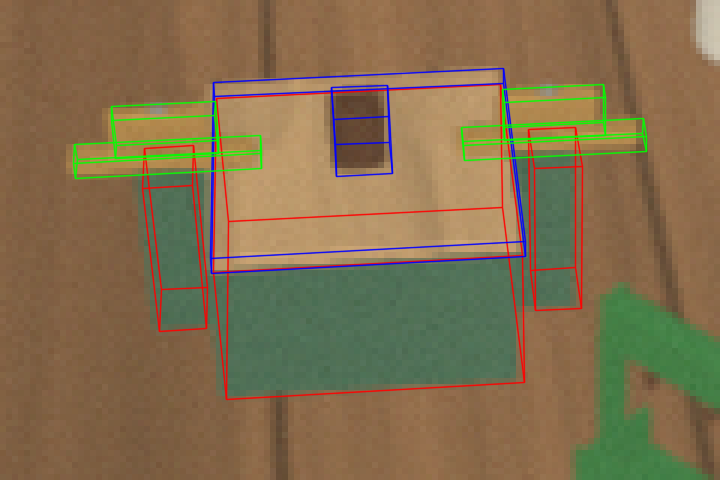

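View pics/finwr.png

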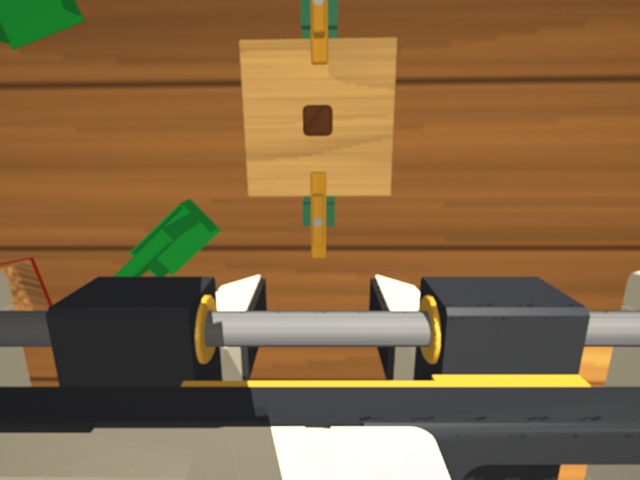

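View pics/fint.png

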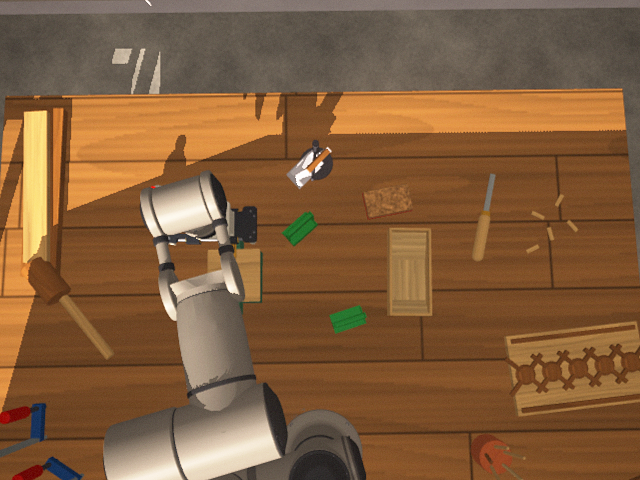

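The lid and both buttons look right: (318, 35) and (318, 210) in the wrist view. But the scoop has turned on the rod by roughly 45 degrees since I left it, so I'll look closer.

Emit:
carry_out --targets '[[[0,0,0],0],[[0,0,0],0]]'

```text
time: 127.18
tool_pos: [0.524, 0.2125, 0.2648]
tool_rot: [-3.114, 0.006, 3.134]
contact_force: [0.6, -0.6, -0.4]
opening: 0.0458
```

```bash
python3 -c "
from wf import *
a=cv2.imread('pics/fin.png')[180:260,370:440]
f=lambda n:cv2.resize(cv2.imread('pics/%s.png'%n)[180:260,365:445],None,fx=4.8,fy=4.8,interpolation=2)
snap('side','sc2')
cv2.imwrite('pics/cmp.png',np.hstack([f('ld6'),f('sc2')]))
for n in ['fb1','fb2','nb3','nb1','fin','sc2']:
  im=cv2.imread('pics/%s.png'%n)[180:260,365:445].astype(int); print(n,np.abs(im-cv2.imread('pics/sc2.png')[180:260,365:445]).mean())
t=cv2.imread('pics/fint.png')[130:200,275:345];cv2.imwrite('pics/cmpt.png',cv2.resize(t,None,fx=8,fy=8,interpolation=2))
"
```

```text
fb1 5.112395833333333
fb2 5.99890625
nb3 7.669322916666666
nb1 7.508802083333333
fin 2.10796875
sc2 0.0
```

View pics/cmp.png

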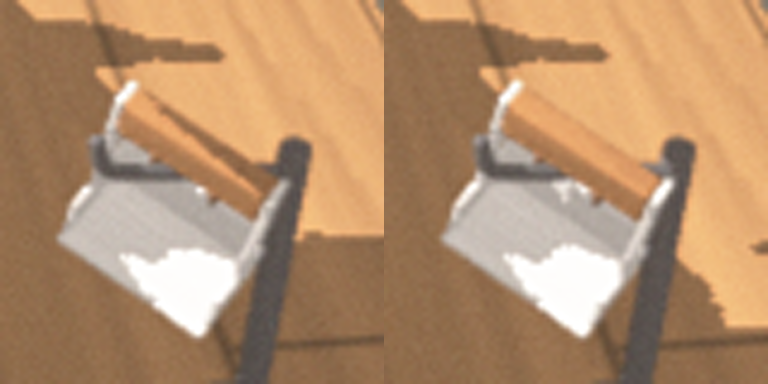

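View pics/cmpt.png

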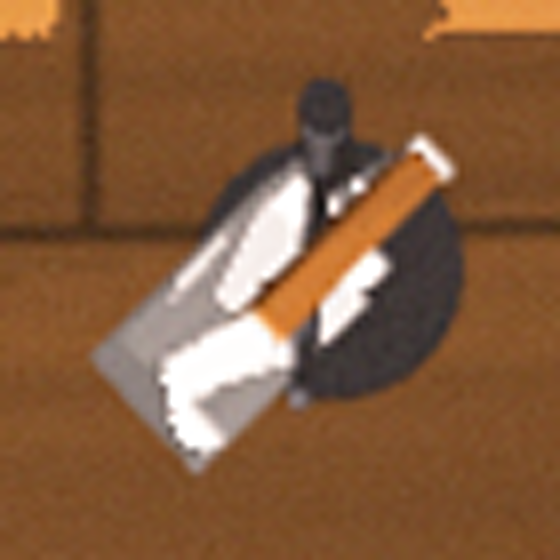

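The scoop is skewed on the rod: it may have been knocked, or it swung after release. It's hanging, but yawed and tilted. There is time left (127 of 205 s), so I'll look from above with the wrist camera.

```bash
python3 plan2.py 0.67 0.03 0.32 1.6 10
```

```text
t127.22 [0.524  0.2124 0.2648] [-3.114  0.005  3.134] q6 -1.29 n 10
[[[-0.0148,-0.0183,-0.0049],np.float64(0.153)],[[-0.0174,-0.0158,-0.0049],np.float64(0.153)],[[-0.0196,-0.013,-0.0049],np.float64(0.153)],[[-0.0213,-0.0098,-0.0049],np.float64(0.153)],[[-0.0226,-0.0064,-0.0049],np.float64(0.153)],[[-0.0233,-0.0029,-0.0049],np.float64(0.153)],[[-0.0235,0.0007,-0.0049],np.float64(0.153)],[[-0.0231,0.0043,-0.0049],np.float64(0.153)],[[-0.0222,0.0077,-0.0049],np.float64(0.153)],[[-0.0207,0.011,-0.0049],np.float64(0.153)]]
```

Emit:
carry_out --targets '[[[-0.0148,-0.0183,-0.008],0.153],[[-0.0174,-0.0158,-0.008],0.153],[[-0.0196,-0.013,-0.008],0.153],[[-0.0213,-0.0098,-0.005],0.153],[[-0.0226,-0.0064,-0.005],0.153],[[-0.0233,-0.0029,-0.005],0.153],[[-0.0235,0.0007,-0.005],0.153],[[-0.0231,0.0043,-0.005],0.153],[[-0.0222,0.0077,-0.005],0.153],[[-0.01,0.005,0],0.1]]'

```text
time: 128.48
tool_pos: [0.6619, 0.0321, 0.3187]
tool_rot: [-3.134, 0.028, 1.61]
contact_force: [0.2, 0.0, -0.7]
opening: 0.0458
```

```bash
python3 plan2.py 0.67 0.03 0.32 1.6 2; python3 -c "
from h import *
snap('wrist','hw1');print(proj('wrist',[.747,0,.195]),proj('wrist',[.657,.009,.2]))"
```

```text
t128.47 [0.6619 0.0321 0.3187] [-3.134  0.028  1.61 ] q6 -0.09 n 2
[[[-0.0012,0.004,-0.0006],np.float64(0.005)],[[-0.0012,0.004,-0.0006],np.float64(0.005)]]
[426.89407655 271.8652419 ] [311.56821257 258.99938501]
```

View pics/hw1.png

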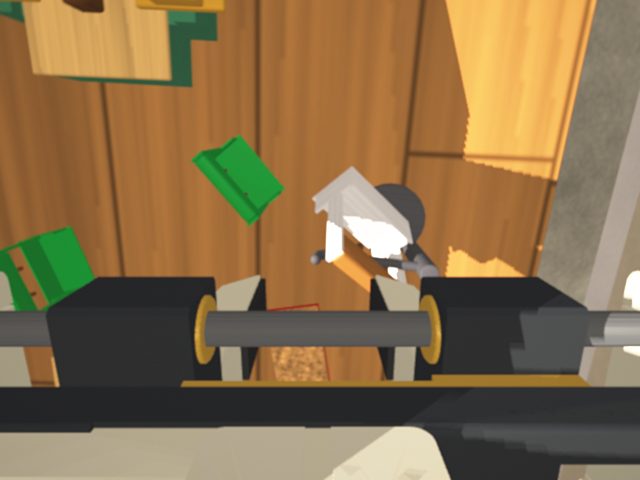

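Emit:
carry_out --targets '[[[-0.03,0.006,0],0],[[-0.03,0.006,0],0],[[-0.015,0,0],0],[[0,0,0],0]]'

```text
time: 129.02
tool_pos: [0.6767, -0.0439, 0.3176]
tool_rot: [-3.129, 0.027, 1.612]
contact_force: [0.1, -0.0, 0.2]
opening: 0.0461
```

```bash
python3 -c "
from h import *
from cell import monitor
print(monitor.observe()['tool_pos'])
K,R,t=cam('wrist');import numpy as np;np.savez('hw2.npz',K=K,R=R,t=t)
snap('wrist','hw2')
im=cv2.imread('pics/hw2.png')[60:290,270:500];cv2.imwrite('pics/hw2c.png',cv2.resize(im,None,fx=2.6,fy=2.6,interpolation=2))"
```

```text
[ 0.67670949 -0.04387771  0.31761179]
```

View pics/hw2c.png

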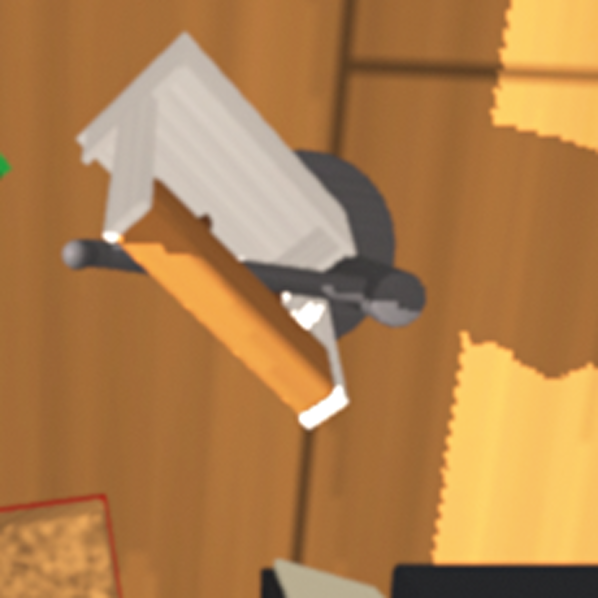

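```bash
cat > fit.py <<'E'
from wf import *
from scipy.spatial.transform import Rotation as Ro
from scipy.optimize import minimize
from scipy.spatial import ConvexHull
d=np.load('hw2.npz'); CW=(d['K'],d['R'],d['t'])
def pts(x0,x1,y0,y1,z0,z1): return np.array([[x,y,z] for x in(x0,x1) for y in(y0,y1) for z in(z0,z1)])/1000.
PAN=[pts(-25,25,-42,42,0,2),pts(-22,19,39.5,42,0,28),pts(-22,19,-42,-39.5,0,28),pts(-25,-22.5,-42,42,0,32),pts(-9,1,-42,-39,0,102),pts(-9,1,39,42,0,102)]
BAR=[pts(-11.1,2.9,-39,39,78,102)]
V=[(CW,(270,60),2.6,[(185,32),(300,155),(350,215),(357,258),(322,300),(335,330),(348,400),(306,430),(118,245),(103,238),(118,160),(85,162),(78,140)],[(155,180),(330,350),(335,385),(300,410),(118,242)]),
 (cam('side'),(365,180),4.8,[(x-384,y) for x,y in [(515,80),(525,92),(655,180),(672,180),(640,270),(625,285),(583,338),(443,240),(455,215),(480,185),(492,150),(500,100)]],[(x-384,y) for x,y in [(515,88),(527,95),(660,182),(643,218),(505,128)]]),
 (cam('top'),(275,130),8,[(420,130),(460,165),(395,265),(330,345),(290,370),(200,475),(92,355),(300,165),(360,175)],[(412,145),(438,175),(275,340),(255,315)])]
S=1.5
def pr(c,P,o,f):
    q=(c[0]@(c[1]@P.T+c[2].reshape(3,1))); q=q[:2]/q[2]; return ((q.T+.5-o)*f)
def mask(polys,n=640):
    m=np.zeros((n//2,n//2),np.uint8)
    for p in polys: cv2.fillConvexPoly(m,cv2.convexHull(np.round(p/2*16).astype(np.int32)),1,shift=4)
    return m
TG=[]
for c,o,f,a,b in V:
    m=[]
    for q in(a,b):
        z=np.zeros((320,320),np.uint8);cv2.fillPoly(z,[np.round(np.array(q)/2).astype(np.int32)],1);m.append(z)
    TG.append(m)
def cost(p):
    R=Ro.from_rotvec(p[3:]); o3=p[:3]; L=0
    for (c,o,f,a,b),(A,B) in zip(V,TG):
        g=lambda E:[pr(c,R.apply(e)+o3,np.array(o),f) for e in E]
        mb=mask(g(BAR)); ma=mask(g(PAN))|mb
        L+=1-(ma&A).sum()/max(1,(ma|A).sum()) + 1-(mb&B).sum()/max(1,(mb|B).sum())
    return L
if __name__=='__main__':
    best=None
    rng=np.random.default_rng(0)
    for yaw in (3.93,3.93-np.pi):
        for roll in (-.5,0,.5):
            for pit in (-.5,0,.5):
                R=Ro.from_euler('zyx',[yaw,pit,roll]); bar=np.array([.70,-.002,.19]); x=np.r_[bar-R.apply([-.004,0,.09]),R.as_rotvec()]
                sx=np.vstack([x]+[x+np.eye(6)[i]*(.02 if i<3 else .3) for i in range(6)])
                r=minimize(cost,x,method='Nelder-Mead',options=dict(initial_simplex=sx,maxfev=500))
                if best is None or r.fun<best.fun: best=r
                print(round(yaw,2),roll,pit,round(r.fun,3))
    r=minimize(cost,best.x,method='Nelder-Mead',options=dict(maxfev=800)); x=r.x
    np.save('fit.npy',x); R=Ro.from_rotvec(x[3:])
    print(r.fun,x[:3].round(4),R.as_euler('zyx').round(3)); 
    print('bail',(R.apply([-.0041,0,.078])+x[:3]).round(4)); print(R.as_matrix().round(2))
    for y in(-.039,0,.039): print((R.apply([-.0041,y,.09])+x[:3]).round(4))
    E=[(R.apply(a)+x[:3],R.apply(b)+x[:3]) for a,b in scoop()+M(-9,1,-42,-39,0,102)+M(-9,1,39,42,0,102)+M(-11,3,-18,-14,70,78)+M(-11,3,14,18,70,78)]
    H=T(hook(),.747,0,-.099)
    draw('hw2','wrist',[(E,(0,255,0)),(H,(255,0,0))],(270,60,500,290),2.6,'fw',CW)
    draw('sc2','side',[(E,(0,255,0)),(H,(255,0,0))],(365,180,445,260),6,'fs')
E
python3 fit.py
```

```text
3.93 -0.5 -0.5 1.948
3.93 -0.5 0 3.011
3.93 -0.5 0.5 3.489
3.93 0 -0.5 1.24
3.93 0 0 1.282
3.93 0 0.5 3.149
3.93 0.5 -0.5 2.775
3.93 0.5 0 1.249
3.93 0.5 0.5 1.385
0.79 -0.5 -0.5 1.407
0.79 -0.5 0 1.573
0.79 -0.5 0.5 3.423
0.79 0 -0.5 1.328
0.79 0 0 1.336
0.79 0 0.5 1.316
0.79 0.5 -0.5 1.322
0.79 0.5 0 1.34
0.79 0.5 0.5 1.324
1.2389905467298763 [0.7006 0.0302 0.1099] [-2.345 -0.003  0.403]
bail [0.7033 0.0023 0.1828]
[[-0.7   0.71 -0.  ]
 [-0.66 -0.64 -0.39]
 [-0.28 -0.27  0.92]]
[0.6754 0.0227 0.2044]
[ 0.7033 -0.0024  0.1938]
[ 0.7311 -0.0275  0.1832]
```

View pics/fw.png

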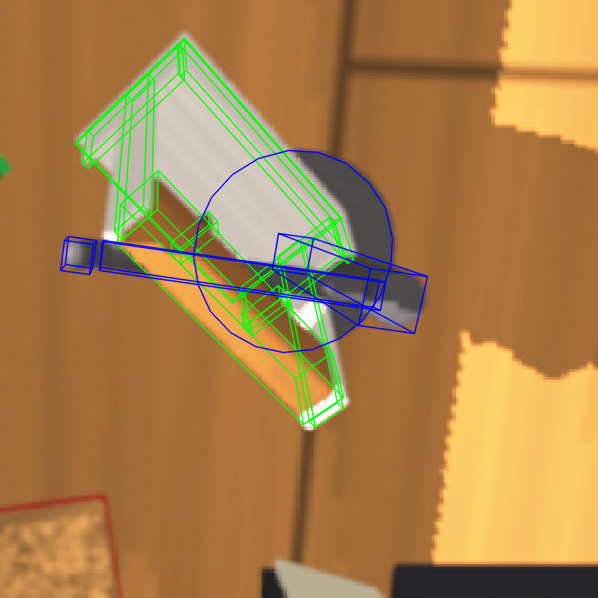

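View pics/fs.png

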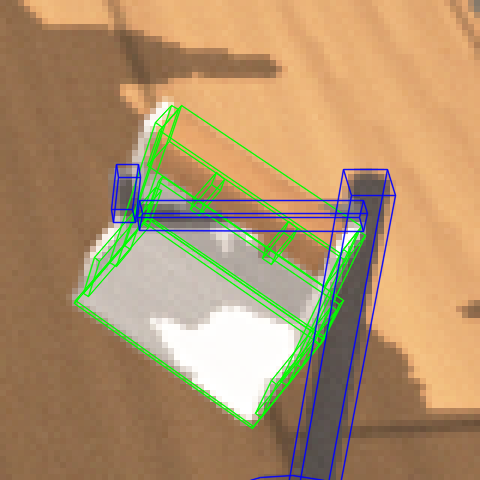

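The pose fit gives the bail at (0.703, 0.002, 0.183), so the bar is still on the rod. The scoop is skewed 50°, rolled 0.4 rad, and leaning on the post. I'll regrasp its bar and hang it straight.

```bash
python3 plan2.py 0.7033 -0.0024 0.25 2.367 6
```

```text
t129.07 [ 0.6767 -0.0431  0.3176] [-3.129  0.027  1.612] q6 -0.21 n 6
[[[0.0069,0.0049,0.011],np.float64(-0.126)],[[0.0062,0.0057,0.011],np.float64(-0.126)],[[0.0055,0.0064,0.011],np.float64(-0.126)],[[0.0046,0.0071,0.011],np.float64(-0.126)],[[0.0037,0.0076,0.011],np.float64(-0.126)],[[0.0027,0.008,0.011],np.float64(-0.126)]]
```

Emit:
carry_out --targets '[[[0.0069,0.0049,0.011],-0.126],[[0.0062,0.0057,0.011],-0.126],[[0.0055,0.0064,0.011],-0.126],[[0.0046,0.0071,0.011],-0.126],[[0.0037,0.0076,0.01],-0.126],[[0.0027,0.008,0.008],-0.126],[[0,0,0],0]]' --fingers 0.5

```text
time: 129.95
tool_pos: [0.7018, 0.0105, 0.2538]
tool_rot: [-3.116, 0.008, 2.404]
contact_force: [-0.5, 0.7, 0.4]
opening: 0.0458
```

```bash
python3 plan2.py 0.7033 -0.0024 0.225 2.367 3
```

```text
t129.95 [0.7018 0.0105 0.2538] [-3.116  0.008  2.404] q6 -0.92 n 3
[[[-0.0032,-0.0026,0.0097],np.float64(0.012)],[[-0.0032,-0.0025,0.0097],np.float64(0.012)],[[-0.0032,-0.0025,0.0097],np.float64(0.012)]]
```

Emit:
carry_out --targets '[[[-0.0032,-0.0026,0.0095],0.012],[[-0.0032,-0.0025,0.0095],0.012],[[-0.0032,-0.0025,0.0095],0.012],[[0,0,0],0]]'

```text
time: 130.45
tool_pos: [0.7028, -0.0032, 0.2243]
tool_rot: [-3.117, 0.01, 2.361]
contact_force: [-0.6, 0.4, 0.6]
opening: 0.0459
```

```bash
python3 plan2.py 0.7033 -0.0024 0.192 2.367 5; python3 -c "
from h import *
snap('side','rg1')
im=cv2.imread('pics/rg1.png')[140:260,350:470];cv2.imwrite('pics/rg1c.png',cv2.resize(im,None,fx=5,fy=5,interpolation=2))"
```

```text
t130.45 [ 0.7028 -0.0032  0.2243] [-3.117  0.01   2.361] q6 -0.89 n 5
[[[0.0001,0.0003,0.0065],np.float64(-0.001)],[[0.0001,0.0003,0.0065],np.float64(-0.001)],[[0.0001,0.0003,0.0065],np.float64(-0.001)],[[0.0001,0.0003,0.0065],np.float64(-0.001)],[[0.0001,0.0003,0.0065],np.float64(-0.001)]]
```

View pics/rg1c.png

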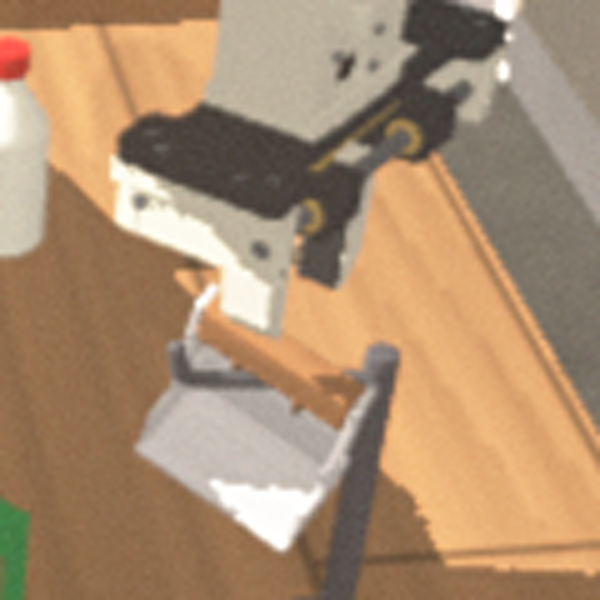

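Emit:
carry_out --targets '[[[0,0.0003,0.007],0],[[0,0.0003,0.007],0],[[0,0.0003,0.007],0],[[0,0.0003,0.006],0],[[0,0,0.004],0],[[0,0,0],0]]'

```text
time: 131.25
tool_pos: [0.7039, -0.0027, 0.1922]
tool_rot: [-3.118, 0.011, 2.361]
contact_force: [-0.2, 0.5, 1.2]
opening: 0.0458
```

Emit:
carry_out --targets '[[[0,0,0],0],[[0,0,0],0],[[0,0,0],0],[[0,0,0],0],[[0,0,0],0]]' --fingers 1 --grip_force 12

```text
time: 131.88
tool_pos: [0.7035, -0.0036, 0.1934]
tool_rot: [-3.117, 0.012, 2.36]
contact_force: [-0.8, -0.4, -0.1]
opening: 0.0169
```

```bash
python3 -c "
from h import *
snap('side','rg2')
im=cv2.imread('pics/rg2.png')[140:260,350:470];cv2.imwrite('pics/rg2c.png',cv2.resize(im,None,fx=5,fy=5,interpolation=2))"
```

```text
(no output)
```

View pics/rg2c.png

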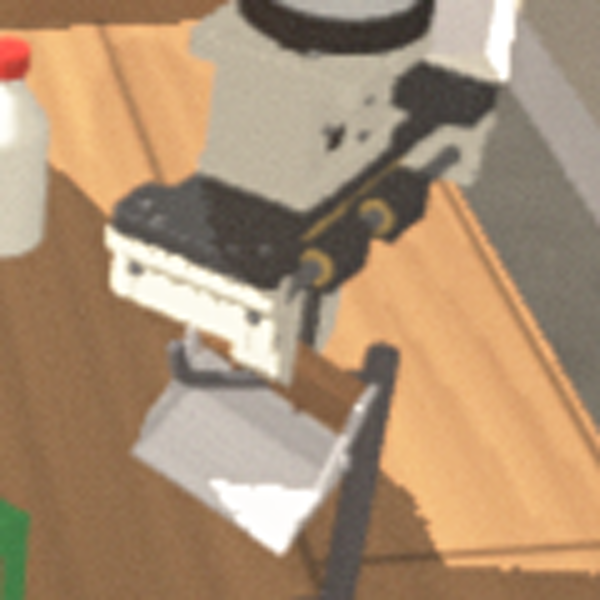

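Emit:
carry_out --targets '[[[0,0,0],0],[[0,0,0],0],[[0,0,0],0],[[0,0,-0.003],0],[[0,0,-0.004],0],[[0,0,0],0]]' --fingers 1 --grip_force 40

```text
time: 132.68
tool_pos: [0.704, -0.0023, 0.1998]
tool_rot: [-3.118, 0.011, 2.361]
contact_force: [0.2, 0.3, -1.9]
opening: 0.0138
```

```bash
python3 plan2.py 0.688 0.003 0.201 1.47 7; python3 -c "
from h import *
snap('side','rg3')
im=cv2.imread('pics/rg3.png')[140:260,350:470];cv2.imwrite('pics/rg3c.png',cv2.resize(im,None,fx=5,fy=5,interpolation=2))"
```

```text
t132.68 [ 0.704  -0.0023  0.1998] [-3.118  0.011  2.361] q6 -0.89 n 7
[[[0.0022,-0.0011,-0.0002],np.float64(0.127)],[[0.002,-0.0013,-0.0002],np.float64(0.127)],[[0.0018,-0.0016,-0.0002],np.float64(0.127)],[[0.0016,-0.0018,-0.0002],np.float64(0.127)],[[0.0014,-0.002,-0.0002],np.float64(0.127)],[[0.0011,-0.0021,-0.0002],np.float64(0.127)],[[0.0008,-0.0023,-0.0002],np.float64(0.127)]]
```

View pics/rg3c.png

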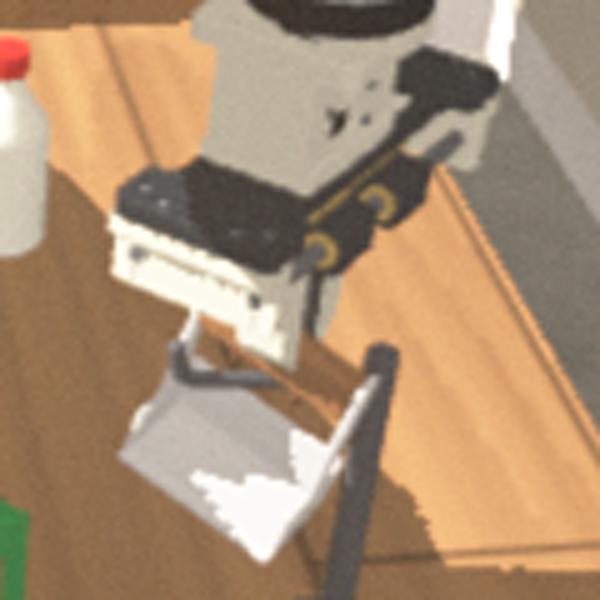

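Emit:
carry_out --targets '[[[0,0,-0.001],0.127],[[0,0,0],0.127],[[0,0,0],0.127],[[0.004,-0.004,0],0.127],[[0.003,-0.004,0],0.127],[[0.002,-0.004,0],0.127],[[0.001,-0.003,0],0.12],[[0,0,0],0]]'

```text
time: 133.72
tool_pos: [0.6852, 0.0038, 0.198]
tool_rot: [-3.131, 0.026, 1.451]
contact_force: [0.3, 0.1, -2.5]
opening: 0.0141
```

```bash
python3 plan2.py 0.688 0.003 0.20 1.47 2; python3 -c "
from h import *
snap('side','rg4')
im=cv2.imread('pics/rg4.png')[140:260,350:470];cv2.imwrite('pics/rg4c.png',cv2.resize(im,None,fx=5,fy=5,interpolation=2))"
```

```text
t133.72 [0.6852 0.0038 0.198 ] [-3.131  0.026  1.451] q6 0.03 n 2
[[[-0.0003,0.0014,-0.001],np.float64(-0.01)],[[-0.0003,0.0014,-0.001],np.float64(-0.01)]]
```

View pics/rg4c.png

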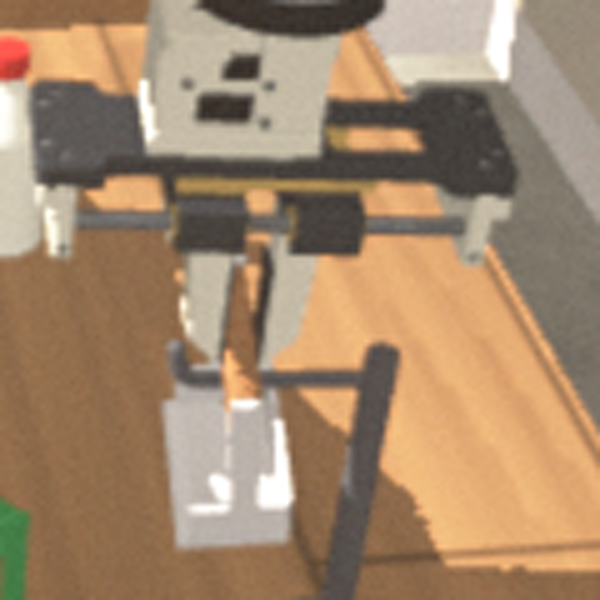

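The yaw is straight now, but the bar still slopes down toward −y. I'll level it by pressing it on the rod off-centre with a light grip.

Emit:
carry_out --targets '[[[0.005,0.003,0],-0.01],[[0.004,0.002,0],0],[[0,0,0.002],0],[[0,0,0.002],0],[[0,0,0],0]]' --fingers 1 --grip_force 12

```text
time: 134.4
tool_pos: [0.6923, 0.0128, 0.198]
tool_rot: [-3.134, 0.026, 1.468]
contact_force: [0.8, -0.8, -2.3]
opening: 0.014
```

Emit:
carry_out --targets '[[[0,0,0.002],0],[[0,0,0.002],0],[[0,0,0],0]]'

```text
time: 134.78
tool_pos: [0.6927, 0.0142, 0.197]
tool_rot: [-3.138, 0.024, 1.47]
contact_force: [-0.7, -1.0, -1.8]
opening: 0.014
```

```bash
python3 -c "
from h import *
snap('side','rg5')
im=cv2.imread('pics/rg5.png')[140:260,350:470];cv2.imwrite('pics/rg5c.png',cv2.resize(im,None,fx=5,fy=5,interpolation=2))"
```

```text
(no output)
```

View pics/rg5c.png

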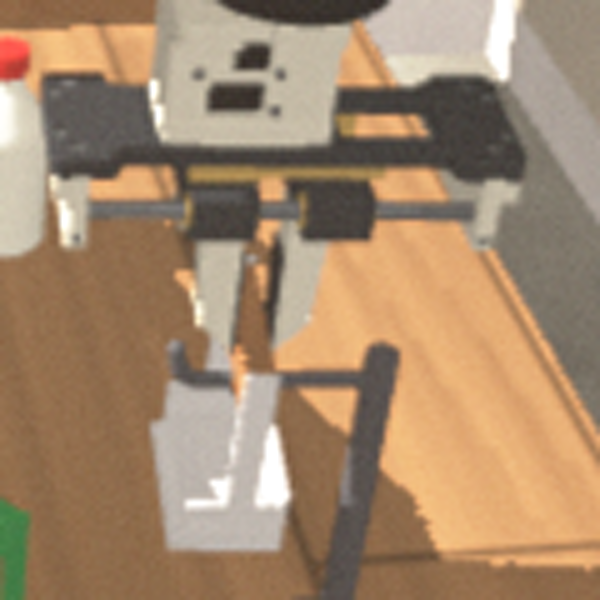

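Emit:
carry_out --targets '[[[0,0,0.002],0],[[0,0,0.003],0],[[0,0,0.003],0],[[0,0,0.003],0],[[0,0,0],0]]'

```text
time: 135.45
tool_pos: [0.6932, 0.018, 0.193]
tool_rot: [3.139, 0.018, 1.472]
contact_force: [-0.2, 0.6, -1.5]
opening: 0.0138
```

```bash
python3 -c "
from h import *
snap('side','rg6')
im=cv2.imread('pics/rg6.png')[140:260,350:470];cv2.imwrite('pics/rg6c.png',cv2.resize(im,None,fx=5,fy=5,interpolation=2))"
```

```text
(no output)
```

View pics/rg6c.png

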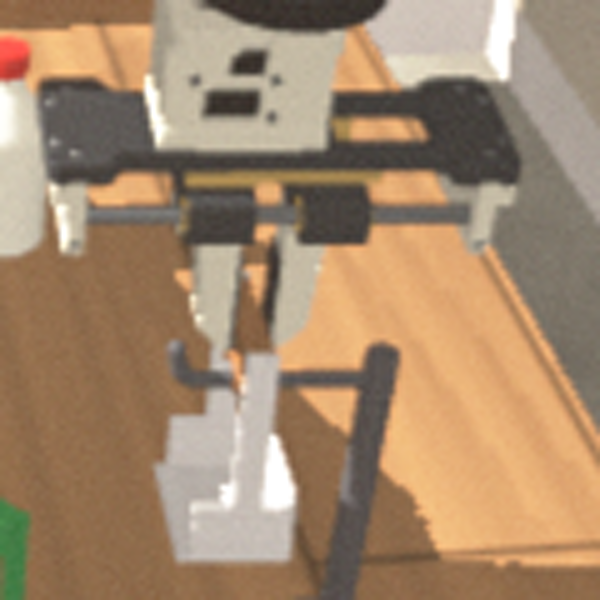

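Emit:
carry_out --targets '[[[0,0,-0.003],0],[[0,0,-0.003],0],[[-0.006,0,0],0],[[-0.006,-0.001,0],0],[[-0.003,0,0],0],[[0,0,0],0]]' --fingers 1 --grip_force 30

```text
time: 136.25
tool_pos: [0.6906, 0.0018, 0.1964]
tool_rot: [-3.141, 0.017, 1.471]
contact_force: [0.1, -0.3, -2.9]
opening: 0.0139
```

```bash
python3 -c "
from h import *
snap('side','rg7')
im=cv2.imread('pics/rg7.png')[140:260,350:470];cv2.imwrite('pics/rg7c.png',cv2.resize(im,None,fx=5,fy=5,interpolation=2))"
```

```text
(no output)
```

View pics/rg7c.png

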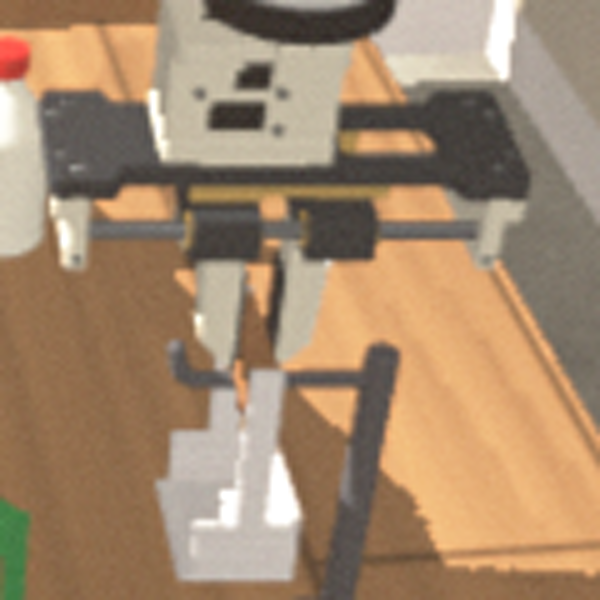

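```bash
python3 -c "
from wf import *
E=scoop()+M(-9,1,-42,-39,0,102)+M(-9,1,39,42,0,102)+M(-11,3,-18,-14,70,78)+M(-11,3,14,18,70,78)
yw=1.471+np.pi/2
o=np.array([.6906,.0018,0])-np.array([np.cos(yw),np.sin(yw),0])*-.0041
print(o)
draw('rg7','side',[(T(E,o[0],o[1],yw,.1964-.089),(0,255,0)),(T(hook(),.747,0,-.099),(255,0,0))],(350,160,450,260),7,'rg7w')"
```

```text
[0.6865204  0.00220849 0.        ]
```

View pics/rg7w.png

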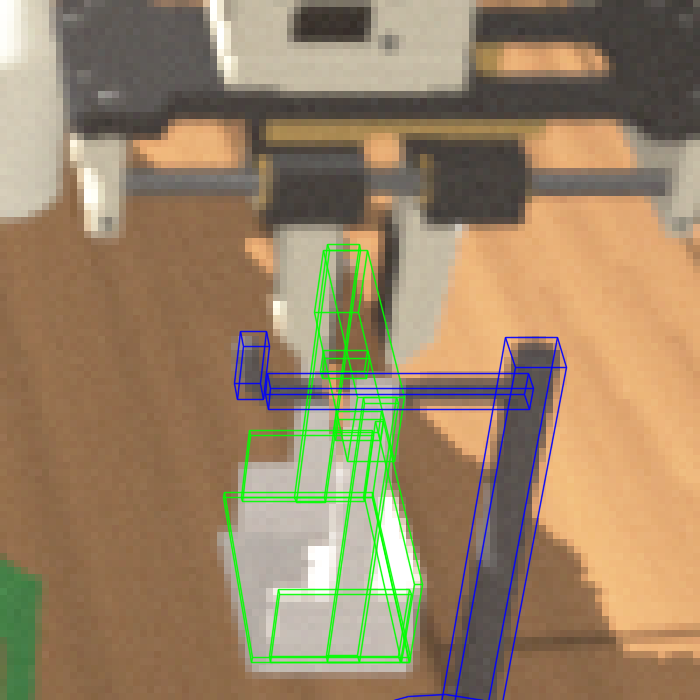

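Emit:
carry_out --targets '[[[0.003,0,0.001],0],[[0,0,0.002],0],[[0,0,0.002],0],[[0,0,0.001],0],[[0,0,0],0]]'

```text
time: 136.93
tool_pos: [0.6911, 0.0056, 0.1949]
tool_rot: [3.138, 0.018, 1.473]
contact_force: [0.1, -0.7, -2.3]
opening: 0.0135
```

Emit:
carry_out --targets '[[[0,0,0.002],0],[[0,0,0.002],0],[[0,0,0.001],0],[[0,0,0],0]]'

```text
time: 137.43
tool_pos: [0.6911, 0.0057, 0.1948]
tool_rot: [3.134, 0.019, 1.473]
contact_force: [-0.7, -0.6, -0.0]
opening: 0.0137
```

Emit:
carry_out --targets '[[[0,0,0],0],[[0,0,0],0],[[0,0,0],0]]' --fingers 1 --grip_force 3

```text
time: 137.8
tool_pos: [0.6913, 0.0057, 0.1948]
tool_rot: [3.134, 0.019, 1.473]
contact_force: [-2.0, -0.8, 2.8]
opening: 0.0137
```

```bash
python3 -c "
from h import *
snap('side','rg8')
im=cv2.imread('pics/rg8.png')[140:260,350:470];cv2.imwrite('pics/rg8c.png',cv2.resize(im,None,fx=5,fy=5,interpolation=2))"
```

```text
(no output)
```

View pics/rg8c.png

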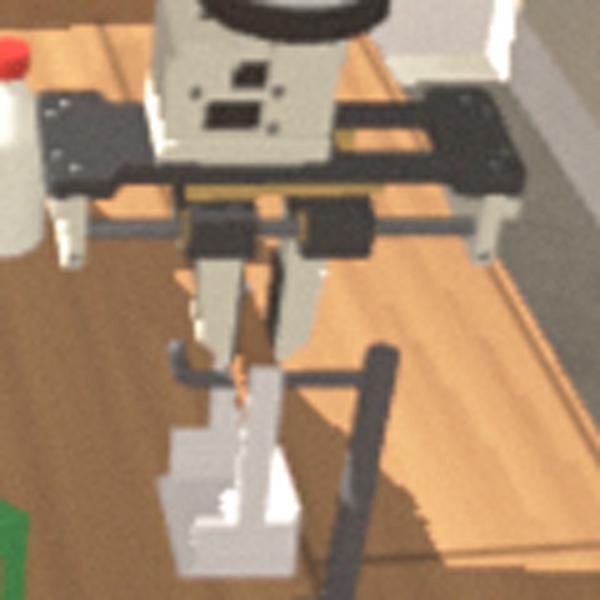

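Emit:
carry_out --targets '[[[0,0,0],0],[[0,0,0],0],[[0,0,0],0],[[0,0,0],0],[[0,0,0],0],[[0,0,0],0],[[0,0,0],0],[[0,0,0],0]]' --fingers 0.8

```text
time: 138.85
tool_pos: [0.6918, 0.0061, 0.1934]
tool_rot: [3.134, 0.018, 1.473]
contact_force: [-1.0, 0.8, 0.3]
opening: 0.0185
```

Emit:
carry_out --targets '[[[0,0,0],0],[[0,0,0],0],[[0,0,0],0],[[0,0,0],0]]' --fingers 0.65

```text
time: 139.35
tool_pos: [0.6917, 0.0061, 0.1935]
tool_rot: [3.134, 0.018, 1.473]
contact_force: [-0.8, -0.5, -0.4]
opening: 0.032
```

```bash
python3 -c "
from h import *
snap('side','rg9')
im=cv2.imread('pics/rg9.png')[140:260,350:470];cv2.imwrite('pics/rg9c.png',cv2.resize(im,None,fx=5,fy=5,interpolation=2))"
```

```text
(no output)
```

View pics/rg9c.png

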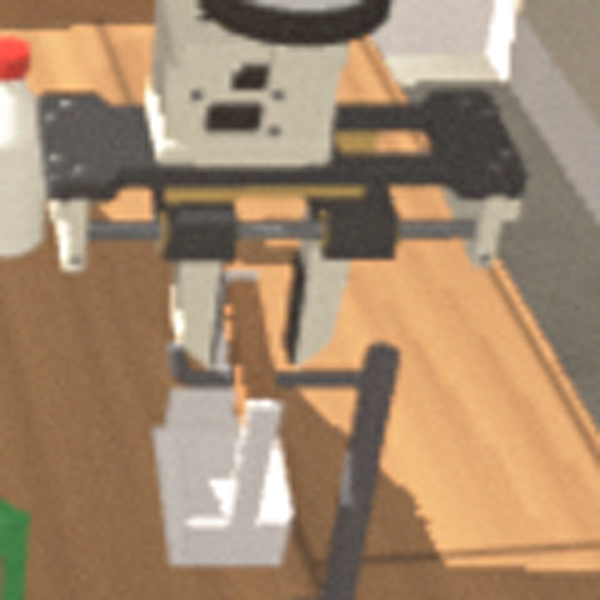

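Emit:
carry_out --targets '[[[0,0,-0.006],0],[[0,0,-0.01],0],[[0,0,-0.015],0],[[0,0,-0.02],0],[[0,0,-0.03],0],[[0,0,-0.02],0],[[0,0,0],0]]'

```text
time: 140.28
tool_pos: [0.6915, 0.0081, 0.3039]
tool_rot: [3.128, 0.018, 1.473]
contact_force: [0.0, -0.1, 0.8]
opening: 0.0321
```

```bash
python3 -c "
from h import *
snap('side','rg10')
im=cv2.imread('pics/rg10.png')[140:260,350:470];cv2.imwrite('pics/rg10c.png',cv2.resize(im,None,fx=5,fy=5,interpolation=2))"; python3 plan2.py .5 .15 .3 1.5 6
```

```text
t140.32 [0.6912 0.0081 0.3027] [3.13  0.018 1.473] q6 0.01 n 6
[[[0.0204,-0.034,-0.0003],np.float64(-0.004)],[[0.0206,-0.0339,-0.0003],np.float64(-0.004)],[[0.0207,-0.0338,-0.0003],np.float64(-0.004)],[[0.0209,-0.0337,-0.0003],np.float64(-0.004)],[[0.021,-0.0337,-0.0003],np.float64(-0.004)],[[0.0212,-0.0336,-0.0003],np.float64(-0.004)]]
```

View pics/rg10c.png

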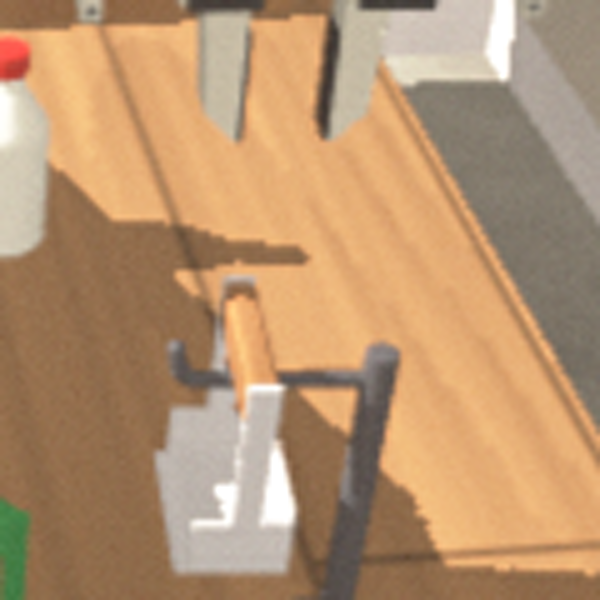

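The scoop hangs straight, with the rod (row 378) under its bar. I'll move the arm clear and see whether it stays.

Emit:
carry_out --targets '[[[0,-0.03,-0.003],0],[[0,-0.035,-0.003],0],[[0,-0.035,0],0],[[0,-0.035,0],0],[[0,-0.035,0],0],[[0,0,0],0],[[0,0,0],0],[[0,0,0],0],[[0,0,0],0],[[0,0,0],0]]'

```text
time: 141.57
tool_pos: [0.5158, 0.0249, 0.2984]
tool_rot: [-3.141, 0.018, 1.472]
contact_force: [0.4, 0.3, 0.4]
opening: 0.0322
```

```bash
cat > lk.py <<'E'
from h import *
import sys
n=sys.argv[1]
snap('side',n+'s');snap('top',n+'t')
a=cv2.resize(cv2.imread(f'pics/{n}s.png')[160:260,350:450],None,fx=4,fy=4,interpolation=2)
b=cv2.resize(cv2.imread(f'pics/{n}t.png')[120:200,270:350],(400,400),interpolation=2)
cv2.imwrite(f'pics/{n}c.png',np.hstack([a,b]))
E
python3 lk.py f1
```

```text
(no output)
```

View pics/f1c.png

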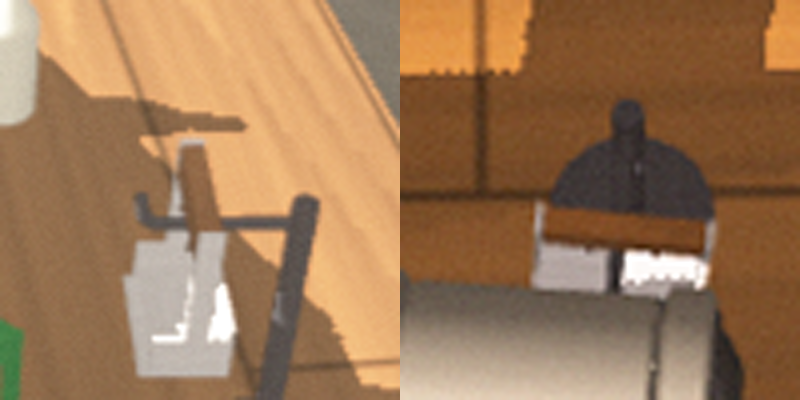

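The bar is level, square across the rod and centred. I'll wait a bit to confirm it stays that way.

Emit:
carry_out --targets '[[[0,-0.03,0],0],[[0,-0.03,0],0],[[0.03,0,0],0],[[0.03,0,0],0],[[0,0,0],0],[[0,0,0],0],[[0,0,0],0],[[0,0,0],0],[[0,0,0],0],[[0,0,0],0]]'

```text
time: 142.93
tool_pos: [0.4609, 0.0891, 0.2973]
tool_rot: [-3.141, 0.019, 1.469]
contact_force: [0.3, -0.0, 0.2]
opening: 0.0319
```

Emit:
carry_out --targets '[[[0,0,0],0],[[0,0,0],0],[[0,0,0],0],[[0,0,0],0],[[0,0,0],0],[[0,0,0],0],[[0,0,0],0],[[0,0,0],0],[[0,0,0],0],[[0,0,0],0]]'

```text
time: 144.18
tool_pos: [0.4609, 0.0891, 0.2973]
tool_rot: [-3.141, 0.019, 1.469]
contact_force: [0.1, -0.8, 0.6]
opening: 0.0325
```

```bash
python3 lk.py f2; python3 -c "
from wf import *
cv2.imwrite('pics/f2u.png',cv2.resize(cv2.imread('pics/f2t.png')[140:330,130:520],None,fx=2,fy=2,interpolation=2))"
```

```text
(no output)
```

View pics/f2c.png

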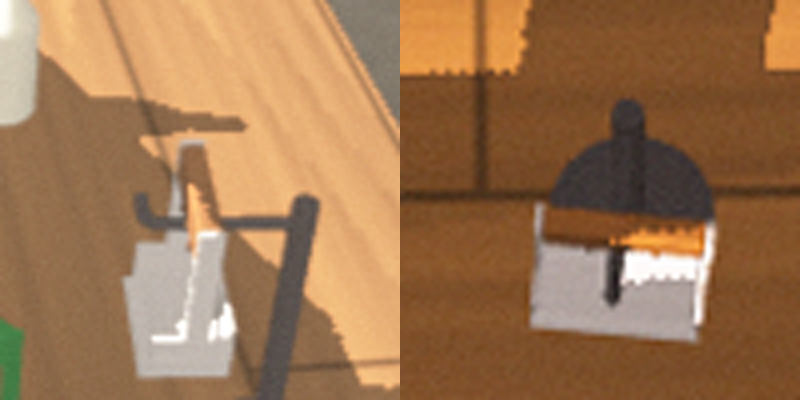

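View pics/f2u.png

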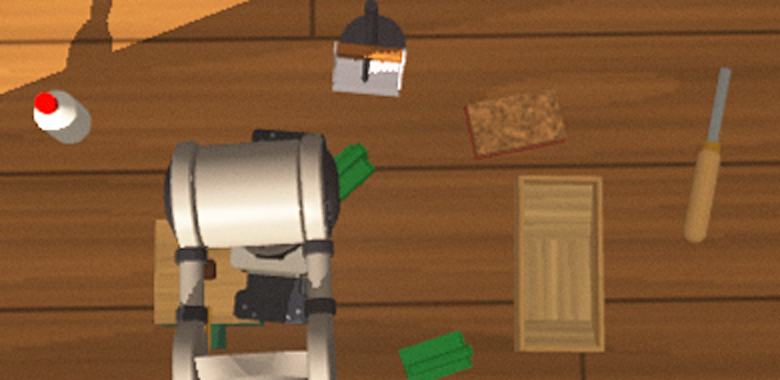

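View pics/f2s.png

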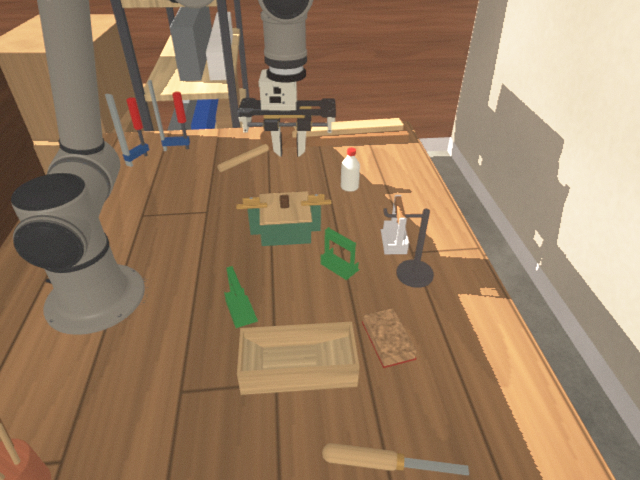

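After about 4 s the scoop is still square and level on the rod. The lid is closed with both buttons across, the tray is empty and the bystanders look unmoved. Handing in.

```bash
python3 -c "
from cell import order
print(order.hand_in())"
```

```text
the job is handed in; nothing more can be done
None
```

I opened the case and moved all 6 beads present from the tray into it with the scoop, in two trips of 3. Then I put the lid back, turned both turnbuttons across its edge, hung the scoop on the hook and handed the job in at about 144 s.

**Last checks:**
- **Lid:** it matches the fully-down outline in the side view to about 1 px.
- **Turnbuttons:** both are across the lid's edge at about 1.57–1.59 rad, judged from the tool angle.
- **Tray:** empty in the last top view.
- **Scoop:** hanging level, square and centred, and unchanged over the last 2–3 s before hand-in.
- **Bystanders:** the glue bottle, chisel and sanding block look unmoved.

**What went wrong on the way:**
- **Slip in the tray:** the scoop slipped from the grip once inside the tray, and I regrasped it.
- **Skewed scoop:** within about 4 s of my first hanging it, the scoop was yawed about 50° on the rod and leaning on the post. A knock is likely, but I did not see it happen. I regrasped it by its bar, levelled it and hung it again after the lid and turnbuttons were done.

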